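# Jack the tank pump onto riser blocks and change its feed

### The job

Take the pump off its red feed by moving the changeover switch to centre off, and leave it off while you work. Lever the front edge of the heavy pump base up with the steel bar over the fulcrum block (never lift the base with the gripper), park the bar under the yellow keeper, and slide every red riser block that is on the table nose first well under the raised edge. Then let the base down onto the blocks, lay the bar back in its red rest, and only then throw the switch fully over to the blue feed; leave the other things on the table where they are.

Things in the scene. Friction and masses are not known exactly. Their poses are not given: they have to be found in the camera images.
- stand: Fixed pump stand. Origin on the table under the fulcrum's middle; +y points from the fulcrum to the pump base, x along the fulcrum. In this frame the base's straight front edge is at y = 70 mm, x = -140 to 140 mm, its hinge line at y = 310 mm, its underside at rest 30 mm above the table; the pump on it stands back at y over 160 mm. Corner feet (x = +-130 mm) are only for looks.
- keeper (a point): Yellow keeper of the stand, an upside-down L; this point is the middle of the underside of its arm, 52 mm high, stand x = 43, y = -180 mm. Arm x 20 to 66 mm, 30 mm along y; post at x 56 to 76 mm, 66 mm high. Press the bar's handle end right down beside the arm, swing it towards +x until 20 mm of its width is under the arm, let it up: it holds the base up at about 0.09 rad, hands free.
- fulcrum: Fixed steel fulcrum block, same origin and axes as the stand: 50 mm along x, 44 mm along y, 28 mm high with a rounded top (radius 12 mm, along x), crest 40 mm above the table at y = 0. The bar lies across it with its tip 15 to 25 mm under the base edge (stand y about 90 mm); it then slopes up by about 0.31 rad towards the handle and stays so when let go.
- pumpbase (a joint): Hinge of the heavy (6 kg) grey pump base with the blue motor on it: 0 at rest, positive rad as its front edge rises. Falls back by its own weight. On the riser blocks it rests at 0.035 to 0.05. Pressing the handle end takes about 10 N.
- bar: Loose steel lever bar, flat, 360 mm long (its y), 24 mm wide (its x), 12 mm thick (its z), 0.5 kg. Origin at the centre of its underside; +y end is the bare tip that goes under the base, the -y end has a blue handle sleeve (110 mm long). Starts lying in the rest.
- rest: Fixed red bar rest: two U cradles at its y = -100 and +100 mm; each 20 mm along y, 52 mm wide along x, floor at 30 mm height, side walls up to 46 mm, channel 34 mm wide. Origin on the table at its middle; the bar lies along its y axis, its middle over the rest's middle (60 mm either way is near enough, either way round).
- selector (a joint): Changeover switch lever: -0.6 (hard over on the red mark) = red feed, 0 (white mark) = centre off, +0.6 (hard over on the blue mark) = blue feed, rad. Upright at 0; stays where it is left (stiff, about 2 to 3 N at the grip). Centre off is good within 0.15, blue feed from 0.5.
- switchbox: Fixed grey switch housing, 75 x 120 x 50 mm (x, y, z), origin under its centre. The lever's pivot is 40 mm above the origin, and the lever swings in the housing's y-z plane, towards its +y for positive joint values. The lever's black grip is 18 x 18 mm and spans 46 to 88 mm from the pivot.
- selector_tip (a point): Top end of the switch lever, 88 mm from its pivot.
- riser1: Loose red riser block (two to four present, all alike): 32 mm wide (x), 120 long (y), 38 high; upright grip tab 12 mm thick along y, 32 wide, at y = -50 mm, from 38 to 71 mm height. Origin at the centre of its underside; +y end is the nose. 0.12 kg. Goes under only while the base is up; about 60 mm of nose under the edge is right, flat and square to it, tab outside, anywhere beside the bar.
- riser2: Loose red riser block (two to four present, all alike): 32 mm wide (x), 120 long (y), 38 high; upright grip tab 12 mm thick along y, 32 wide, at y = -50 mm, from 38 to 71 mm height. Origin at the centre of its underside; +y end is the nose. 0.12 kg. Goes under only while the base is up; about 60 mm of nose under the edge is right, flat and square to it, tab outside, anywhere beside the bar.
- riser3: Loose red riser block (two to four present, all alike): 32 mm wide (x), 120 long (y), 38 high; upright grip tab 12 mm thick along y, 32 wide, at y = -50 mm, from 38 to 71 mm height. Origin at the centre of its underside; +y end is the nose. 0.12 kg. Goes under only while the base is up; about 60 mm of nose under the edge is right, flat and square to it, tab outside, anywhere beside the bar.
- riser4: Loose red riser block (two to four present, all alike): 32 mm wide (x), 120 long (y), 38 high; upright grip tab 12 mm thick along y, 32 wide, at y = -50 mm, from 38 to 71 mm height. Origin at the centre of its underside; +y end is the nose. 0.12 kg. Goes under only while the base is up; about 60 mm of nose under the edge is right, flat and square to it, tab outside, anywhere beside the bar.
- syringe: Bystander: loose clear syringe lying down, 130 mm.
- tub: Bystander: white tub, 70 mm across, 45 mm high.
- reagent: Bystander: amber reagent bottle, 85 mm high.
- jar: Bystander: white-capped jar, 66 mm across, 80 mm high.

How it is judged:
On the way, in this order (a step that is already met when the one before it is completed fails the run):
1. the switch is at centre off, the base still down (value of joint selector between -0.15 and 0.15 rad and value of joint pumpbase below 0.02 rad), for 0.8 s.
2. the base is levered up by the bar over the fulcrum (value of joint pumpbase above 0.075 rad and contact force between bar and pumpbase above 3 N and contact force between bar and fulcrum above 3 N), for 0.3 s.
3. the base rests on all the risers, the bar is back in its rest, the switch still off (y of riser1 in the frame of stand between 0.025 and 0.14 m and x of riser1 in the frame of stand between -0.13 and 0.13 m and height (world z) of each of riser1, riser2, riser3, riser4 below 0.01 m and angle between each of riser1, riser2, riser3, riser4's own z axis and vertical below 0.12 rad and angle between the y axis of each of riser1, riser2, riser3, riser4 and the y axis of stand, either way round below 0.35 rad and y of riser2 in the frame of stand between 0.025 and 0.14 m and x of riser2 in the frame of stand between -0.13 and 0.13 m and y of riser3 in the frame of stand between 0.025 and 0.14 m and x of riser3 in the frame of stand between -0.13 and 0.13 m and y of riser4 in the frame of stand between 0.025 and 0.14 m and x of riser4 in the frame of stand between -0.13 and 0.13 m and value of joint pumpbase between 0.02 and 0.065 rad and x of bar in the frame of rest between -0.02 and 0.02 m and y of bar in the frame of rest between -0.06 and 0.06 m and z of bar in the frame of rest between 0.022 and 0.04 m and angle between the y axis of bar and the y axis of rest, either way round below 0.15 rad and value of joint selector between -0.15 and 0.15 rad), for 0.3 s.
At the end, for the whole second after the job is handed in: Switch on blue (over 0.5 rad); every riser present lies flat and square (0.35 rad), nose 15 mm or more past the base edge; the base rests on them (0.02 to 0.065 rad); the bar lies still in its rest (60 mm along, 20 mm across, 0.15 rad) (value of joint selector above 0.5 rad and y of riser1 in the frame of stand between 0.025 and 0.14 m and x of riser1 in the frame of stand between -0.13 and 0.13 m and height (world z) of each of riser1, riser2, riser3, riser4 below 0.01 m and angle between each of riser1, riser2, riser3, riser4's own z axis and vertical below 0.12 rad and angle between the y axis of each of riser1, riser2, riser3, riser4 and the y axis of stand, either way round below 0.35 rad and y of riser2 in the frame of stand between 0.025 and 0.14 m and x of riser2 in the frame of stand between -0.13 and 0.13 m and y of riser3 in the frame of stand between 0.025 and 0.14 m and x of riser3 in the frame of stand between -0.13 and 0.13 m and y of riser4 in the frame of stand between 0.025 and 0.14 m and x of riser4 in the frame of stand between -0.13 and 0.13 m and value of joint pumpbase between 0.02 and 0.065 rad and x of bar in the frame of rest between -0.02 and 0.02 m and y of bar in the frame of rest between -0.06 and 0.06 m and z of bar in the frame of rest between 0.022 and 0.04 m and angle between the y axis of bar and the y axis of rest, either way round below 0.15 rad and linear speed of bar below 0.02 m/s); the robot touches nothing.
It fails at once if the switch is on a feed while the base is jacked up above 0.07 rad (value of joint pumpbase above 0.07 rad and (value of joint selector above 0.25 rad or value of joint selector below -0.25 rad)).
It fails at once if the switch is put to the blue feed while the bar is not back in its rest (value of joint selector above 0.25 rad and not (x of bar in the frame of rest between -0.02 and 0.02 m and y of bar in the frame of rest between -0.06 and 0.06 m and z of bar in the frame of rest between 0.022 and 0.04 m and angle between the y axis of bar and the y axis of rest, either way round below 0.15 rad)).
It fails at once if the base is lifted or pushed by the robot itself (contact force between any of the fingers, the arm and pumpbase above 8 N).
It fails at once if another thing on the table is moved more than 4 cm (distance of any of syringe, tub, reagent, jar from where it was at the start of the episode above 0.04 m).
Of riser1, riser2, riser3, riser4 only 2 to 4 are there at a start; the rules pass over those that are not, and their reading is None.
At some moment in a run one of riser1, riser2, riser3, riser4 may be knocked a few centimetres aside while the robot is not near it.
Once in a run the grip may slacken for a moment while it holds something.
It also fails if it takes over 210 s, if anything falls off the work surface, if the arm or the gripper's body presses on something with over 40 N, if the wrist force passes 120 N, or if a joint passes its speed limit or range.

### The arm

A 7-joint arm with a two-finger parallel gripper is mounted at the origin on the work surface. World frame = base frame: x ahead of the robot, y to its left, z up, the work surface at z = 0. Lengths are in m, angles in rad, forces in N, time in s.
With the tool pointing down it reaches from about 0.425 to 0.925 m from the base axis. Payload 6.8 kg.
Tool frame: the origin (TCP) lies at the very end of the fingers, on their centre line; the grasp point (between the pads) lies 19 mm behind it; z points along the fingers, y is the line along which they close (so a half turn about z gives the same grasp; the last joint's range is limited). The gripper opens to 85 mm and grips with 20 to 120 N. Pads are 22 mm wide; open, the fingers measure 114 mm over their backs; the gripper's body (76 mm by 85 mm) begins 54 mm behind the grasp point. The pads swing forward as they close: fully open they stand 13 mm farther back than shut.
Start: joints at [1.175, 0.477, 0.022, 1.555, -0.011, 1.109, -0.083], TCP at [0.192, -0.647, 0.231] pointing down, gripper open.
Joint ranges: [-2.96, 2.96], [-0.34, 2.1], [-1.41, 1.46], [0.24, 2.44], [-1.37, 4.51], [0.17, 1.92], [-2.96, 2.96]. Speed limits (rad/s): [2.39, 2.39, 3.14, 3.14, 3.14, 3.14, 3.14].

### API

Orientations are given as a rotation vector (axis times angle).
In Python, from bench import get_obs, viewer, r gives the robot as it stands. The module is installed in compiled form; this text tells all that it offers.
- The arm moves only by the tool play_rows, never from a script. Its argument "commands" is a list that holds one entry, the list of rows, each a list of 5 numbers: the gripper's target within -1 to 1 (shut at 1, half-way at 0, fully open at -1), then the shift along the tool's x, y, z scaled (see below), then the turn about the tool's z scaled (see below). A call has 1 to 12 rows; each row is the pose to reach, as a shift and turn from the pose commanded when the call began, along the tool's axes at that moment; what a row does not reach only later rows make up. The controller multiplies each number of a shift by 0.2 m and each number of a turn by pi/2 rad. A row lasts 1/12 s, in which the tool goes at most 41.7 mm and 7.16 degrees, less where a joint would pass 70% of its speed; a pose out of reach is approached as far as the arm can. A call with a number of a shift or a turn outside -1 to 1 is refused whole. A call with a gripper value outside its range is refused whole. The fingers move at their own pace and stop on an object; "grip_force" is the grip in N (left out, the last holds). Time passes only in rows, so rows that repeat a pose let the fingers close. It gives the time, the measured TCP pose, the force, the opening and the grip force at its end, in the units of the state.
- get_obs(): the state, without advancing time (a new reading comes with each control period).
- viewer.grab_frame(name): name is "scene" or "top" or "wrist"; returns a dict with "pixels" (420x560x3 uint8, red, green, blue), "fovy" (degrees; the focal length in pixels is half the picture's height over the tangent of half this angle, whatever the lens; pixels are square), "cx", "cy" (the principal point, pixels), "distortion" ([k1, k2, p1, p2, k3] as OpenCV has them; the pictures are not rectified), "world_to_cam" (4x4, takes a point from world to camera coordinates); the wrist camera has in their place "hand_eye" (4x4, takes a point from camera to tool coordinates, whose origin is the TCP and whose axes are the flange's). Camera axes: x right, y up, looking along -z (the intrinsics and any distortion apply to the point x, -y, -z); pixel columns grow to the right and rows downward; lengths in m; the calibration is good to about 2 mm. A picture is of the moment at which its call begins: read the wrist's pose just before it. There is no depth.
- r.hand_in(): hands the job in; it is judged then, once.
Trained networks look in a picture, given as the dict that the camera call returned (one of the last four; its "shot" number tells which), for a name from the list of things; names that differ only in an ending like _2 or _b are one class to them, and where a whole thing is asked for, a point or a joint stands for the part that bears it (a point fixed in the world has none). Each returns a list of dicts, best first, with "score" (0 to 1); they miss things now and then, are a little off and sometimes report something else, mostly with a low value. They report only what shows in the picture. A call takes as long as a camera call.
- viewer.trace(picture, thing): "pixels" (420x560 bool, what is visible of it) and "rect" ([left, top, right, bottom] in pixels, round what is visible of it).
The state is a dict: "clock": time; "joints": joint angles; "qvel": joint speeds; "tau": joint torques, N m; "tcp_pos": TCP position; "orientation": TCP orientation; "contact_force": force on the tool from outside, world axes, zero at the start; "moment": the same for the moment, N m; "grip_width": finger opening in m; "gripper_force": force on a finger pad.
Only numpy, scipy, OpenCV 4.12 (cv2) and the standard library are available. Lean on these libraries where they do the work, as an engineer would, in place of code of your own. Each camera call takes 0.05 s, during which the arm holds its last target. There are 200 camera calls.

## Working session

There is one attempt and no reset: what is moved stays moved. The work goes in short steps, Python scripts to look and compute and a tool call to move; the robot and the scene stay as the last step left them, time stands still between calls to the robot, and variables do not carry over. Pictures are saved under pics/ and viewed, at most 14 in all, crops included, and the job is handed in when it is done.

Besides the shell and the picture viewer there is one more tool, called as name([rows], argument=value, ...), one row to a line, values as JSON. play_rows: Moves the arm, as the interface text tells. Shifts and turns lie within -1 to 1; 1 stands for 0.2 m of shift or pi/2 rad of turn. Its arguments: {"type":"object","properties":{"commands":{"type":"array","items":{"type":"array","items":{"type":"array","items":{"type":"number","minimum":-1,"maximum":1}}}},"grip_force":{"type":"number"}},"required":["commands"]}

```bash
mkdir -p pics; cat > h.py <<'E'
import numpy as np, cv2
from bench import get_obs, viewer, r
from scipy.spatial.transform import Rotation as R
def K(f):
    F=210/np.tan(np.radians(f["fovy"])/2); return np.array([[F,0,f["cx"]],[0,F,f["cy"]],[0,0,1.]])
def c2w(f,obs=None):
    if "world_to_cam" in f: return np.linalg.inv(np.array(f["world_to_cam"]))
    T=np.eye(4);T[:3,:3]=R.from_rotvec(obs["orientation"]).as_matrix();T[:3,3]=obs["tcp_pos"]
    return T@np.array(f["hand_eye"])
def ray(f,uv,obs=None):
    uv=np.array(uv,float).reshape(-1,1,2)
    n=cv2.undistortPoints(uv,K(f),np.array(f["distortion"],float))[:,0]
    M=c2w(f,obs); d=np.c_[n[:,0],-n[:,1],-np.ones(len(n))]@M[:3,:3].T
    return M[:3,3],d
def onz(f,uv,z,obs=None):
    o,d=ray(f,uv,obs); return o+d*((z-o[2])/d[:,2])[:,None]
def proj(f,P,obs=None):
    P=np.array(P,float).reshape(-1,3); M=np.linalg.inv(c2w(f,obs)); c=P@M[:3,:3].T+M[:3,3]
    c=c*[1,-1,-1]
    return cv2.projectPoints(c,np.zeros(3),np.zeros(3),K(f),np.array(f["distortion"],float))[0][:,0]
def save(f,n,im=None): cv2.imwrite("pics/"+n,cv2.cvtColor(f["pixels"] if im is None else im,cv2.COLOR_RGB2BGR))
def outline(m):
    c=max(cv2.findContours(m.astype(np.uint8),0,2)[0],key=cv2.contourArea); return c
E
python3 - <<'E'
from h import *
o=get_obs();print(o["tcp_pos"],o["orientation"],o["grip_width"])
for n in["top","scene"]:
    f=viewer.grab_frame(n);save(f,n+"0.png");print(n,f["fovy"],f["distortion"],c2w(f)[:3].round(3).tolist())
    for t in["stand","fulcrum","bar","rest","switchbox","selector","riser1","syringe","tub","reagent","jar","pumpbase"]:
        for d in viewer.trace(f,t)[:5]: print(t,round(d["score"],2),d["rect"],int(d["pixels"].sum()))
E
```

```text
[ 0.19140392 -0.6466679   0.2303201 ] [-3.10732176e+00 -4.50315870e-01  6.53185300e-04] 0.08529419812597928
top 52.06390729644685 [-0.11270176  0.          0.          0.          0.        ] [[0.013, 0.985, -0.171, 0.311], [-1.0, 0.012, -0.008, -0.041], [-0.006, 0.171, 0.985, 1.362]]
stand 0.57 [146.9, 141.0, 314.6, 242.8] 7252
stand 0.33 [295.4, 141.3, 319.2, 166.1] 330
fulcrum 0.58 [243.8, 184.5, 262.8, 205.0] 251
bar 0.66 [286.4, 239.9, 402.6, 257.8] 823
rest 0.78 [313.8, 235.6, 390.6, 261.5] 141
switchbox 0.82 [392.3, 208.9, 434.7, 236.3] 967
selector 0.73 [245.9, 252.8, 269.3, 272.0] 375
selector 0.63 [413.2, 217.3, 435.2, 221.4] 79
riser1 0.91 [157.6, 257.6, 181.8, 296.5] 566
riser1 0.9 [210.7, 254.0, 229.5, 292.2] 460
riser1 0.8 [348.0, 152.8, 363.0, 191.0] 411
riser1 0.77 [368.6, 199.1, 381.3, 234.6] 396
syringe 0.82 [324.9, 222.1, 366.7, 234.5] 329
tub 0.77 [292.3, 144.9, 318.7, 167.9] 373
tub 0.54 [246.2, 185.9, 262.0, 203.1] 233
reagent 0.47 [260.1, 133.7, 271.1, 152.8] 185
jar 0.92 [249.1, 249.3, 271.7, 270.8] 332
pumpbase 0.68 [153.6, 139.8, 232.3, 235.6] 6673
scene 43.
[... 315 characters left out ...]
.9, 160.7, 343.8, 190.8] 305
rest 0.55 [165.0, 181.7, 244.0, 209.3] 589
rest 0.23 [108.3, 196.0, 128.7, 214.5] 132
switchbox 0.63 [108.1, 200.8, 155.4, 238.5] 1427
selector 0.69 [106.7, 196.3, 129.8, 213.5] 188
riser1 0.84 [335.1, 159.5, 344.3, 194.9] 387
riser1 0.8 [372.5, 154.5, 406.4, 186.4] 587
riser1 0.69 [164.1, 198.2, 179.6, 249.5] 689
riser1 0.69 [183.2, 241.8, 202.3, 292.2] 711
riser1 0.36 [338.6, 184.1, 439.8, 287.9] 8027
syringe 0.55 [179.3, 212.1, 235.9, 219.2] 364
tub 0.87 [236.4, 269.1, 265.4, 295.5] 565
tub 0.58 [287.4, 161.0, 312.3, 196.8] 602
reagent 0.81 [298.7, 277.3, 316.1, 308.0] 389
jar 0.9 [288.6, 162.7, 312.2, 198.9] 651
pumpbase 0.66 [336.5, 183.7, 441.4, 286.8] 8086
```

```bash
python3 - <<'E'
import cv2
for n,(a,b,c,d) in {"top":(120,450,110,320),"scene":(90,460,140,320)}.items():
    i=cv2.imread(f"pics/{n}0.png")[c:d,a:b]; cv2.imwrite(f"pics/{n}0c.png",cv2.resize(i,None,fx=790/(b-a),fy=790/(b-a),interpolation=2)); print(790/(b-a))
E
```

```text
2.393939393939394
2.135135135135135
```

View pics/top0c.png

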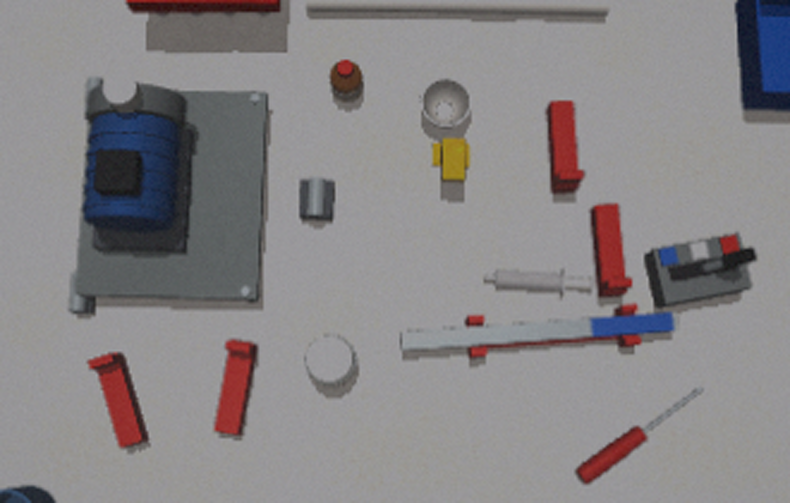

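View pics/scene0c.png

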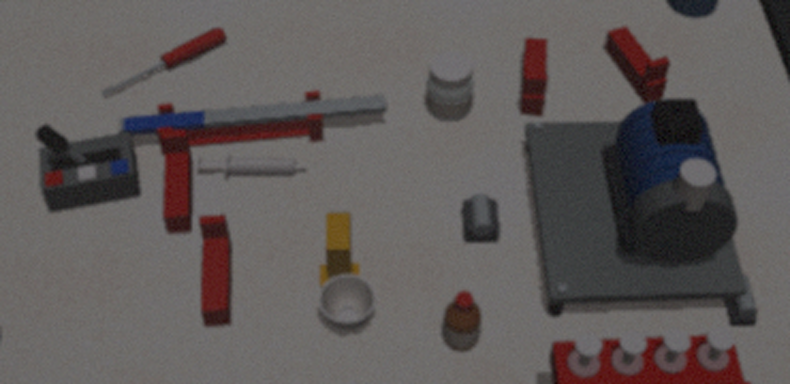

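The top picture has the stand at left with its front facing world -y, the fulcrum near crop (317,198), the keeper near (455,160), the bar in its rest near (540,330), the switch at (700,265) on red, and four risers, two by the switch and two below the base. The scene picture agrees.

```bash
cat > fit.py <<'E'
from h import *
from scipy.optimize import minimize
def box(x0,x1,y0,y1,z0,z1): return np.array([[x,y,z] for x in(x0,x1) for y in(y0,y1) for z in(z0,z1)])/1000.
M={"riser1":[box(-16,16,-60,60,0,38),box(-16,16,-56,-44,38,71)],
"bar":[box(-12,12,-180,180,0,12)],
"switchbox":[box(-37.5,37.5,-60,60,0,50)],
"fulcrum":[box(-25,25,-22,22,0,28),box(-25,25,-12,12,28,36),box(-25,25,-6,6,36,40)],
"keeper":[box(20,66,-195,-165,52,66),box(56,76,-195,-165,0,66)]}
def place(P,x,y,t,z=0):
    c,s=np.cos(t),np.sin(t); return P@np.array([[c,-s,0],[s,c,0],[0,0,1]]).T+[x,y,z]
def render(f,m,p,obs=None,z=0,S=4):
    im=np.zeros((420*S,560*S),np.uint8)
    for b in M[m]:
        q=proj(f,place(b,*p,z),obs)
        cv2.fillConvexPoly(im,cv2.convexHull(((q+.5)*S).round().astype(np.int32)),1)
    return cv2.resize(im.astype(np.float32),(560,420),interpolation=cv2.INTER_AREA)
def fit(m,views,p0,z=0):
    # views: (f,mask,obs)
    def cost(q):
        c=0
        for f,k,o in views:
            r_=render(f,m,[q[0]/1000,q[1]/1000,q[2]/100],o,z); k=k.astype(np.float32)
            c+=1-np.minimum(r_,k).sum()/np.maximum(r_,k).sum()
        return c/len(views)
    q0=np.array([p0[0]*1000,p0[1]*1000,p0[2]*100])
    best=None
    for st in(12,4):
        s=np.vstack([q0,q0+[st,0,0],q0+[0,st,0],q0+[0,0,st]])
        a=minimize(cost,q0,method="Nelder-Mead",options=dict(initial_simplex=s,xatol=.1,fatol=1e-4,maxiter=120)); q0=a.x
    return np.r_[a.x[:2]/1000,a.x[2]/100],a.fun
E
python3 - <<'E'
from fit import *
ft=viewer.grab_frame("top");fs=viewer.grab_frame("scene")
cen=lambda f,d,z: onz(f,[[(d["rect"][0]+d["rect"][2])/2,(d["rect"][1]+d["rect"][3])/2]],z)[0][:2]
for t,z,yaw in[("riser1",.03,(0,np.pi/2,-np.pi/2,np.pi)),("bar",.036,(0,np.pi)),("switchbox",.03,(0,np.pi,)),("tub",.03,None),("reagent",.04,None),("jar",.05,None),("syringe",.01,None),("fulcrum",.02,(0,))]:
    A=[d for d in viewer.trace(ft,t) if d["score"]>.25];B=[d for d in viewer.trace(fs,t) if d["score"]>.25]
    for a in A:
        ca=cen(ft,a,z); bs=[b for b in B if np.linalg.norm(cen(fs,b,z)-ca)<.05]
        print(t,round(a["score"],2),ca.round(3),[cen(fs,b,z).round(3).tolist() for b in bs])
        if yaw is None or (t!="fulcrum" and not bs): continue
        v=[(ft,a["pixels"],None)]+[(fs,b["pixels"],None) for b in bs[:1]]
        R_=[fit(t,v,[*ca,y],z=.03 if t=="bar" else 0) for y in yaw]
        for p,c in sorted(R_,key=lambda e:e[1])[:2]: print("   ",p.round(4),round(c,3))
# yellow keeper
v=[]
for f in(ft,fs):
    h=cv2.cvtColor(f["pixels"],cv2.COLOR_RGB2HSV);m=(h[...,0]>18)&(h[...,0]<32)&(h[...,1]>130)&(h[...,2]>50)
    n,l,s,c=cv2.connectedComponentsWithStats(m.astype(np.uint8));i=1+s[1:,4].argmax();print(s[i],c[i]);v.append((f,l==i,None))
print(fit("keeper",v,[.36,.03,0.]))
E
```

```text
riser1 0.98 [0.357 0.147] [[0.375, 0.146]]
    [0.3583 0.1488 1.4078] 0.148
    [0.358  0.1488 1.3964] 0.149
riser1 0.67 [0.338 0.299] [[0.349, 0.3]]
    [0.3386 0.2989 1.8923] 0.093
    [0.3385 0.2986 1.8932] 0.094
riser1 0.59 [ 0.537 -0.351] [[0.543, -0.347]]
    [ 0.5434 -0.3409 -1.492 ] 0.119
    [ 0.5439 -0.3409 -1.5042] 0.12
riser1 0.55 [ 0.676 -0.283] [[0.688, -0.275]]
    [ 0.6853 -0.2821 -1.5293] 0.101
    [ 0.6846 -0.282   4.7444] 0.102
switchbox 0.86 [ 0.523 -0.468] [[0.512, -0.462]]
    [ 0.5165 -0.4588  0.2052] 0.091
    [ 0.5165 -0.4588  3.3468] 0.091
tub 0.65 [ 0.743 -0.129] [[0.736, -0.122]]
tub 0.39 [ 0.683 -0.282] []
reagent 0.51 [0.763 0.005] [[0.779, 0.007]]
jar 0.62 [0.394 0.025] [[0.4, 0.022]]
syringe 0.56 [ 0.502 -0.246] [[0.504, -0.252]]
fulcrum 0.58 [0.602 0.044] [[0.611, 0.048]]
    [ 0.6084  0.0497 -0.0254] 0.081
[301 168  15  17 204] [308.51470588 175.5245098 ]
[243 240  15  28 229] [248.4279476  250.98689956]
(array([0.36, 0.03, 0.  ]), np.float64(1.0))
```

```bash
cat > plan.py <<'E'
from h import *
import json,os
def state():
    o=get_obs(); x=R.from_rotvec(o["orientation"]).as_matrix()[:,0]
    return np.r_[o["tcp_pos"],np.arctan2(x[1],x[0])]
def rep():
    o=get_obs();print("t",round(o["clock"],2),"pose",state().round(4),"F",np.round(o["contact_force"],1),"w",round(o["grip_width"],4),"gf",np.round(o["gripper_force"],1),"j",np.round(o["joints"],2))
def plan(wps,start=None,settle=1):
    """wp: x,y,z,psi(None=keep),grip,[rows]; z = TCP height. prints calls"""
    s=state(); 
    if os.path.exists("cmd.json") :
        c=np.array(json.load(open("cmd.json"))); print("cmd-meas",(c-s).round(4))
    else: c=s
    if start is not None: c=np.array(start)
    elif np.abs(c-s).max()>.012: c=s; print("using measured")
    rows=[]; cur=c.copy()
    for w in wps:
        t=np.array([w[0] if w[0] is not None else cur[0],w[1] if w[1] is not None else cur[1],w[2] if w[2] is not None else cur[2],cur[3] if w[3] is None else w[3]],float)
        d=np.linalg.norm(t[:3]-cur[:3]);a=abs(t[3]-cur[3]);n0=max(1,int(np.ceil(max(d/.038,np.degrees(a)/6.8))))
        n=w[5] if len(w)>5 else n0
        for k in range(1,n+1): rows.append((cur+(t-cur)*k/n,w[4]))
        if len(w)<=5:
            for _ in range(settle): rows.append((t,w[4]))
        cur=t
    calls=[];cs=c;call=[];last=c
    def rel(p,cs):
        d=p[:3]-cs[:3];co,si=np.cos(cs[3]),np.sin(cs[3])
        return np.array([(d[0]*co+d[1]*si)/.2,(d[0]*si-d[1]*co)/.2,-d[2]/.2,-(p[3]-cs[3])/(np.pi/2)])
    for p,g in rows:
        v=rel(p,cs)
        if len(call)==12 or np.abs(v).max()>1:
            calls.append(call);call=[];cs=last;v=rel(p,cs)
        v=v.round(3); call.append([g]+v.tolist()); 
        co,si=np.cos(cs[3]),np.sin(cs[3]);q=v[:3]*.2
        last=np.r_[cs[0]+q[0]*co+q[1]*si,cs[1]+q[0]*si-q[1]*co,cs[2]-q[2],cs[3]-v[3]*np.pi/2]
    calls.append(call); json.dump(last.tolist(),open("cmd.json","w"))
    for k in calls: print("[["+",".join("["+",".join(f"{x:g}" for x in r_)+"]" for r_ in k)+"]]")
E
python3 - <<'E'
from fit import *
ft=viewer.grab_frame("top");fs=viewer.grab_frame("scene");v=[]
for f in(ft,fs):
    h=cv2.cvtColor(f["pixels"],cv2.COLOR_RGB2HSV);m=(h[...,0]>15)&(h[...,0]<35)&(h[...,1]>110)&(h[...,2]>40)
    n,l,s,c=cv2.connectedComponentsWithStats(m.astype(np.uint8));i=1+s[1:,4].argmax();v.append((f,l==i,None))
print("keeper",fit("keeper",v,[.608,.05,-.025]))
for f,n in((ft,"t"),(fs,"s")):
    for d in viewer.trace(f,"bar")[:2]: print(n,d["score"],d["rect"],d["pixels"].sum())
A=viewer.trace(ft,"bar")[0];B=viewer.trace(fs,"bar")[0]
print("bar",fit("bar",[(ft,A["pixels"],None),(fs,B["pixels"],None)],[.49,-.25,0],.03),fit("bar",[(ft,A["pixels"],None)],[.46,-.25,0],.03))
for t in["pumpbase","stand"]:
  for f in(ft,fs): 
    d=viewer.trace(f,t)[0]; print(t,d["rect"])
# front edge top: 30mm + thickness?
from plan import *
rep()
y=np.array([-np.sin(.205),np.cos(.205)]);P=np.array([.5165,-.4588]);g=P-.0378*y
plan([(g[0],g[1],.20,.205+np.pi/2,-.3),(g[0],g[1],.076,None,-.3)])
E
```

```text
keeper (array([ 0.608,  0.05 , -0.025]), np.float64(1.0))
t 0.6 [284.8, 238.5, 401.3, 256.9] 933
s 0.86 [143.9, 185.5, 270.5, 202.1] 1146
bar (array([ 0.43322181, -0.24517361,  0.07860487]), np.float64(0.1483115255832672)) (array([ 0.43436185, -0.24362363,  0.08829514]), np.float64(0.08877646923065186))
pumpbase [150.9, 139.7, 231.9, 235.8]
pumpbase [338.4, 184.8, 442.8, 290.5]
stand [149.0, 136.9, 312.4, 241.4]
stand [238.4, 184.0, 442.7, 291.0]
t 2.7 pose [ 0.1916 -0.6473  0.2313  0.2878] F [ 0.2  0.3 -0.4] w 0.0851 gf 0.0 j [ 1.17  0.48  0.02  1.56 -0.01  1.11 -0.08]
[[[-0.3,0.139,-0.02,0.012,-0.073],[-0.3,0.278,-0.039,0.024,-0.146],[-0.3,0.418,-0.059,0.036,-0.219],[-0.3,0.557,-0.078,0.048,-0.291],[-0.3,0.696,-0.098,0.06,-0.364],[-0.3,0.835,-0.117,0.072,-0.437],[-0.3,0.974,-0.137,0.084,-0.51]]]
[[[-0.3,0.111,0.087,0.012,-0.073],[-0.3,0.222,0.173,0.024,-0.146],[-0.3,0.333,0.259,0.036,-0.219],[-0.3,0.444,0.346,0.048,-0.292],[-0.3,0.555,0.432,0.06,-0.364],[-0.3,0.666,0.519,0.072,-0.437],[-0.3,0.666,0.519,0.072,-0.437],[-0.3,0.666,0.519,0.227,-0.437],[-0.3,0.666,0.519,0.382,-0.437],[-0.3,0.666,0.519,0.537,-0.437],[-0.3,0.666,0.519,0.692,-0.437],[-0.3,0.666,0.519,0.692,-0.437]]]
```

play_rows([
  [[-0.3,0.139,-0.02,0.012,-0.073],[-0.3,0.278,-0.039,0.024,-0.146],[-0.3,0.418,-0.059,0.036,-0.219],[-0.3,0.557,-0.078,0.048,-0.291],[-0.3,0.696,-0.098,0.06,-0.364],[-0.3,0.835,-0.117,0.072,-0.437],[-0.3,0.974,-0.137,0.084,-0.51]],
], grip_force=30)

```text
clock: 3.28
tcp_pos: [0.3717, -0.5651, 0.2145]
orientation: [2.683, 1.634, -0.0]
contact_force: [0.5, 0.2, -0.2]
grip_width: 0.0556
gripper_force: 0.0
```

play_rows([
  [[-0.3,0.111,0.087,0.012,-0.073],[-0.3,0.222,0.173,0.024,-0.146],[-0.3,0.333,0.259,0.036,-0.219],[-0.3,0.444,0.346,0.048,-0.292],[-0.3,0.555,0.432,0.06,-0.364],[-0.3,0.666,0.519,0.072,-0.437],[-0.3,0.666,0.519,0.072,-0.437]],
])

```text
clock: 3.87
tcp_pos: [0.5308, -0.4899, 0.1995]
orientation: [1.966, 2.45, 0.009]
contact_force: [1.1, 1.6, -1.5]
grip_width: 0.0557
gripper_force: 0.0
```

```bash
python3 - <<'E'
from fit import *
from plan import *
rep()
o=get_obs();fw=viewer.grab_frame("wrist");save(fw,"w1.png")
ft=viewer.grab_frame("top");fs=viewer.grab_frame("scene")
print(proj(ft,place(M["keeper"][0],.608,.05,-.025)).round(0).tolist())
v=[]
for f in(ft,fs):
    h=cv2.cvtColor(f["pixels"],cv2.COLOR_RGB2HSV);m=(h[...,0]>15)&(h[...,0]<35)&(h[...,1]>110)&(h[...,2]>40)
    n,l,s,c=cv2.connectedComponentsWithStats(m.astype(np.uint8));i=1+s[1:,4].argmax();print(s[i],c[i]);v.append((f,l==i,None))
print("keeper",fit("keeper",v,[.608,.05,-.025]))
for d in viewer.trace(fw,"selector")[:2]: print(d["score"],d["rect"])
for z,h in((.1126,0),(.095,0)):
  print(proj(fw,[[.5266,-.5075,.1126],[.5242,-.4958,.0953],[.5165,-.4588,.05]],o))
E
```

```text
t 3.87 pose [ 0.5308 -0.4899  0.1995  1.7889] F [ 1.1  1.6 -1.5] w 0.0557 gf 0.0 j [ 0.9   0.61 -0.36  1.44  0.22  1.14  0.72]
[[314.0, 187.0], [314.0, 186.0], [304.0, 187.0], [304.0, 185.0], [314.0, 173.0], [314.0, 171.0], [304.0, 172.0], [305.0, 171.0]]
[ 500  205   60  173 3941] [531.38036031 292.90814514]
[ 484    0   76   92 2271] [529.20915896  33.47380009]
keeper (array([ 0.608,  0.05 , -0.025]), np.float64(1.0))
0.77 [251.3, 149.6, 281.7, 236.1]
[[263.14939982 234.28723658]
 [263.98539779 210.00887219]
 [265.74846197 148.67885218]]
[[263.14939982 234.28723658]
 [263.98539779 210.00887219]
 [265.74846197 148.67885218]]
```

View pics/w1.png

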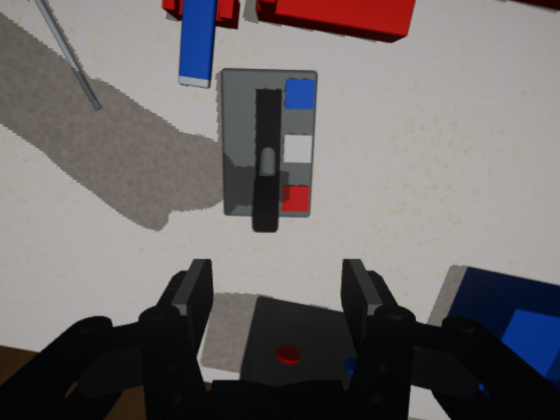

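The wrist picture shows the lever grip at (265,230), over red, which agrees with my projection. I'll descend and grip, then plan the swing to the middle.

play_rows([
  [[-0.3,0,0,0.155,0],[-0.3,0,0,0.31,0],[-0.3,0,0,0.465,0],[-0.3,0,0,0.62,0],[-0.3,0,0,0.62,0],[1,0,0,0.62,0],[1,0,0,0.62,0],[1,0,0,0.62,0],[1,0,0,0.62,0],[1,0,0,0.62,0]],
])

```text
clock: 4.9
tcp_pos: [0.5254, -0.4974, 0.0792]
orientation: [1.981, 2.432, -0.001]
contact_force: [-1.0, -0.9, 6.3]
grip_width: 0.0174
gripper_force: 32.5
```

```bash
python3 - <<'E'
from fit import *
from plan import *
rep()
y=np.array([-np.sin(.205),np.cos(.205)]);P=np.array([.5165,-.4588])
wp=[]
for a in(-.4,-.2,0.0): 
    g=P+.067*np.sin(a)*y; wp.append((g[0],g[1],.04+.067*np.cos(a)-.019,None,1,3))
wp+=[(*P,.088,None,1,2),(*P,.088,None,-.3,4),(*P,.22,None,-.3)]
plan(wp)
ft=viewer.grab_frame("top");fs=viewer.grab_frame("scene");v=[]
for f,(a,b,c,d) in((ft,(280,340,150,200)),(fs,(225,270,220,285))):
    h=cv2.cvtColor(f["pixels"],cv2.COLOR_RGB2HSV);m=(h[...,0]>15)&(h[...,0]<35)&(h[...,1]>110)&(h[...,2]>40)
    k=np.zeros_like(m);k[c:d,a:b]=1;m&=k;print(m.sum());v.append((f,m,None))
print("keeper",fit("keeper",v,[.608,.05,-.025]),fit("keeper",v[:1],[.608,.05,-.025]),fit("keeper",v[1:],[.608,.05,-.025]))
E
```

```text
t 4.9 pose [ 0.5254 -0.4974  0.0792  1.7744] F [-1.  -0.9  6.3] w 0.0174 gf 32.5 j [ 0.89  0.73 -0.33  1.52  0.27  0.93  0.68]
cmd-meas [-0.0011  0.0016 -0.0031  0.001 ]
[[[1,0.019,-0,-0.011,-0],[1,0.039,-0,-0.022,-0],[1,0.058,-0.001,-0.033,-0],[1,0.08,-0.001,-0.04,-0],[1,0.101,-0.001,-0.046,-0],[1,0.122,-0.001,-0.053,-0],[1,0.145,-0.001,-0.055,-0],[1,0.167,-0.001,-0.057,-0],[1,0.189,-0.001,-0.06,-0],[1,0.189,-0.001,-0.06,-0],[1,0.189,-0.001,-0.06,-0],[-0.3,0.189,-0.001,-0.06,-0]]]
[[[-0.3,-0,0,0,-0],[-0.3,-0,0,0,-0],[-0.3,-0,0,0,-0],[-0.3,-0,0,-0.165,-0],[-0.3,-0,0,-0.33,-0],[-0.3,-0,0,-0.495,-0],[-0.3,-0,0,-0.66,-0],[-0.3,-0,0,-0.66,-0]]]
209
330
keeper (array([ 0.61746768,  0.04993615, -0.06051384]), np.float64(0.2910016179084778)) (array([ 0.61679593,  0.05052398, -0.04574942]), np.float64(0.2698199152946472)) (array([ 0.61669672,  0.04921016, -0.06077299]), np.float64(0.3068014979362488))
```

play_rows([
  [[1,0.019,0,-0.011,0],[1,0.039,0,-0.022,0],[1,0.058,-0.001,-0.033,0],[1,0.08,-0.001,-0.04,0],[1,0.101,-0.001,-0.046,0],[1,0.122,-0.001,-0.053,0],[1,0.145,-0.001,-0.055,0],[1,0.167,-0.001,-0.057,0],[1,0.189,-0.001,-0.06,0],[1,0.189,-0.001,-0.06,0],[1,0.189,-0.001,-0.06,0],[-0.3,0.189,-0.001,-0.06,0]],
])

```text
clock: 6.0
tcp_pos: [0.517, -0.4593, 0.0894]
orientation: [1.982, 2.435, -0.0]
contact_force: [-0.8, 0.6, 0.4]
grip_width: 0.0283
gripper_force: 0.0
```

play_rows([
  [[-0.3,0,0,0,0],[-0.3,0,0,0,0],[-0.3,0,0,0,0],[-0.3,0,0,-0.165,0],[-0.3,0,0,-0.33,0],[-0.3,0,0,-0.495,0],[-0.3,0,0,-0.66,0],[-0.3,0,0,-0.66,0]],
])

```text
clock: 6.67
tcp_pos: [0.5196, -0.4604, 0.2279]
orientation: [1.976, 2.428, 0.001]
contact_force: [0.4, -0.3, 0.3]
grip_width: 0.0554
gripper_force: 0.0
```

```bash
python3 - <<'E'
from fit import *
from plan import *
rep()
o=get_obs();fw=viewer.grab_frame("wrist")
d=viewer.trace(fw,"selector")[0];print(d["score"],d["rect"])
y=np.array([-np.sin(.205),np.cos(.205)]);P=np.array([.5165,-.4588])
for a in(-.15,0,.15): print(a,proj(fw,[[*(P+.088*np.sin(a)*y),.04+.088*np.cos(a)]],o))
# go look at stand/bar: above (0.50,-0.08)
plan([(.50,-.20,.30,np.pi/2,-.3)],settle=2)
save(fw,"w2.png")
E
```

```text
t 6.67 pose [ 0.5196 -0.4604  0.2279  1.7753] F [ 0.4 -0.3  0.3] w 0.0554 gf 0.0 j [ 0.89  0.53 -0.37  1.5   0.21  1.14  0.68]
0.92 [258.0, 173.8, 285.5, 215.4]
-0.15 [[270.56772484 218.69004246]]
0 [[270.45455209 201.59895799]]
0.15 [[270.36423796 183.12803114]]
cmd-meas [-0.0007  0.0002 -0.0017 -0.0001]
[[[-0.3,0.16,0.023,-0.05,0.016],[-0.3,0.321,0.046,-0.1,0.033],[-0.3,0.481,0.068,-0.15,0.049],[-0.3,0.642,0.091,-0.2,0.065],[-0.3,0.802,0.114,-0.25,0.081],[-0.3,0.963,0.137,-0.3,0.098]]]
[[[-0.3,0.162,-0.002,-0.05,0.016],[-0.3,0.324,-0.004,-0.1,0.032],[-0.3,0.324,-0.004,-0.1,0.032],[-0.3,0.324,-0.004,-0.1,0.032]]]
```

play_rows([
  [[-0.3,0.16,0.023,-0.05,0.016],[-0.3,0.321,0.046,-0.1,0.033],[-0.3,0.481,0.068,-0.15,0.049],[-0.3,0.642,0.091,-0.2,0.065],[-0.3,0.802,0.114,-0.25,0.081],[-0.3,0.963,0.137,-0.3,0.098]],
])

```text
clock: 7.27
tcp_pos: [0.5028, -0.2628, 0.2786]
orientation: [-2.164, -2.273, 0.002]
contact_force: [0.8, -0.2, 0.2]
grip_width: 0.0554
gripper_force: 0.0
```

play_rows([
  [[-0.3,0.162,-0.002,-0.05,0.016],[-0.3,0.324,-0.004,-0.1,0.032],[-0.3,0.324,-0.004,-0.1,0.032],[-0.3,0.324,-0.004,-0.1,0.032],[-0.3,0.324,-0.004,-0.1,0.032],[-0.3,0.324,-0.004,-0.1,0.032]],
])

```text
clock: 7.77
tcp_pos: [0.4993, -0.2014, 0.2987]
orientation: [-2.222, -2.218, 0.002]
contact_force: [0.5, -0.7, 0.3]
grip_width: 0.0552
gripper_force: 0.0
```

```bash
python3 - <<'E'
from fit import *
from plan import *
rep()
o=get_obs();fw=viewer.grab_frame("wrist")
im=fw["pixels"].copy()
for p in([.611,.05,-.03],):
    for m in("fulcrum","keeper"):
        for b in M[m]:
            q=proj(fw,place(b,*p),o); cv2.polylines(im,[cv2.convexHull(q.round().astype(np.int32))],1,(0,255,0),1)
    q=proj(fw,place(np.array([[-.14,.07,.03],[.14,.07,.03],[.14,.07,.042],[-.14,.07,.042]]),*p),o);cv2.polylines(im,[q.round().astype(np.int32)],1,(255,0,255),1)
q=proj(fw,place(M["bar"][0],.434,-.245,.085,.03),o);cv2.polylines(im,[cv2.convexHull(q.round().astype(np.int32))],1,(0,255,0),1)
save(fw,"w3.png",im);np.save("w3.npy",fw["pixels"])
for t in("bar","rest","fulcrum","stand"):
    for d in viewer.trace(fw,t)[:1]:print(t,d["score"],d["rect"],d["pixels"].sum())
E
```

```text
t 7.77 pose [ 0.4993 -0.2014  0.2987  1.5693] F [ 0.5 -0.7  0.3] w 0.0552 gf 0.0 j [ 0.66  0.23 -0.46  1.77  0.11  1.17  0.17]
bar 0.68 [186.6, 32.5, 250.3, 332.7] 6633
rest 0.68 [285.9, 357.0, 297.1, 384.2] 308
stand 0.71 [400.5, 76.3, 461.3, 120.1] 2214
```

View pics/w3.png

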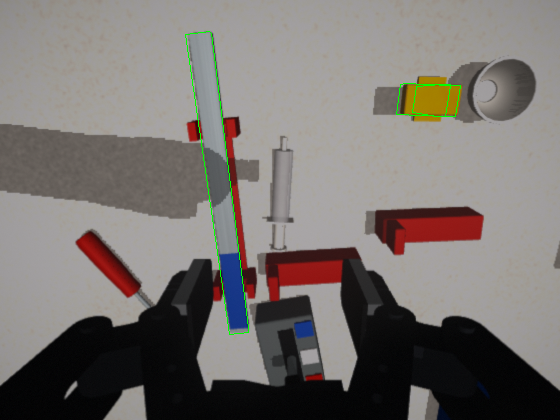

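The wrist picture shows the bar matching the overlay (200,32)-(238,330), with the tip towards the stand. The keeper at (430,100) also fits. Next is the bar grip.

```bash
python3 - <<'E'
from plan import *
x,y=.4387,-.2998
plan([(x,y,.13,np.pi/2+.085,0),(x,y,.023,None,0,5),(x,y,.023,None,0,2),(x,y,.023,None,1,5),(x,y,.063,None,1,8)])
E
```

```text
cmd-meas [0.0002 0.0008 0.0005 0.0013]
[[[0,-0.083,-0.051,0.142,-0.009],[0,-0.166,-0.102,0.283,-0.018],[0,-0.25,-0.154,0.425,-0.027],[0,-0.333,-0.205,0.567,-0.036],[0,-0.416,-0.256,0.709,-0.045],[0,-0.499,-0.307,0.85,-0.054],[0,-0.499,-0.307,0.85,-0.054],[0,-0.499,-0.307,0.957,-0.054]]]
[[[0,-0,-0,0.107,0],[0,-0,-0,0.214,0],[0,-0,-0,0.321,0],[0,-0,-0,0.428,0],[0,-0,-0,0.428,0],[0,-0,-0,0.428,0],[1,-0,-0,0.428,0],[1,-0,-0,0.428,0],[1,-0,-0,0.428,0],[1,-0,-0,0.428,0],[1,-0,-0,0.428,0],[1,-0,-0,0.403,0]]]
[[[1,-0,-0,-0.025,0],[1,-0,-0,-0.05,0],[1,-0,-0,-0.075,0],[1,-0,-0,-0.1,0],[1,-0,-0,-0.125,0],[1,-0,-0,-0.15,0],[1,-0,-0,-0.175,0]]]
```

play_rows([
  [[0,-0.083,-0.051,0.142,-0.009],[0,-0.166,-0.102,0.283,-0.018],[0,-0.25,-0.154,0.425,-0.027],[0,-0.333,-0.205,0.567,-0.036],[0,-0.416,-0.256,0.709,-0.045],[0,-0.499,-0.307,0.85,-0.054],[0,-0.499,-0.307,0.85,-0.054],[0,-0.499,-0.307,0.957,-0.054]],
], grip_force=20)

```text
clock: 8.68
tcp_pos: [0.4391, -0.302, 0.1097]
orientation: [2.127, 2.308, 0.0]
contact_force: [1.0, -0.2, 1.3]
grip_width: 0.043
gripper_force: 0.0
```

play_rows([
  [[0,0,0,0.107,0],[0,0,0,0.214,0],[0,0,0,0.321,0],[0,0,0,0.428,0],[0,0,0,0.428,0],[0,0,0,0.428,0],[1,0,0,0.428,0],[1,0,0,0.428,0],[1,0,0,0.428,0],[1,0,0,0.428,0],[1,0,0,0.428,0],[1,0,0,0.403,0]],
])

```text
clock: 9.68
tcp_pos: [0.4387, -0.2999, 0.0284]
orientation: [2.125, 2.314, -0.0]
contact_force: [0.5, -0.3, -4.6]
grip_width: 0.0233
gripper_force: 21.2
```

play_rows([
  [[1,0,0,-0.025,0],[1,0,0,-0.05,0],[1,0,0,-0.075,0],[1,0,0,-0.1,0],[1,0,0,-0.125,0],[1,0,0,-0.15,0],[1,0,0,-0.175,0]],
])

```text
clock: 10.27
tcp_pos: [0.4387, -0.2997, 0.0636]
orientation: [-2.125, -2.314, 0.0]
contact_force: [-0.4, 0.1, -3.5]
grip_width: 0.0233
gripper_force: 20.9
```

```bash
python3 - <<'E'
from fit import *
from plan import *
rep()
fs=viewer.grab_frame("scene");i=fs["pixels"][120:260,90:330];save(fs,"s1.png",cv2.resize(i,None,fx=3.3,fy=3.3,interpolation=2))
E
```

```text
t 10.27 pose [ 0.4387 -0.2997  0.0636  1.656 ] F [-0.4  0.1 -3.5] w 0.0233 gf 20.9 j [ 0.77  0.5  -0.35  2.01  0.27  0.68  0.33]
```

View pics/s1.png

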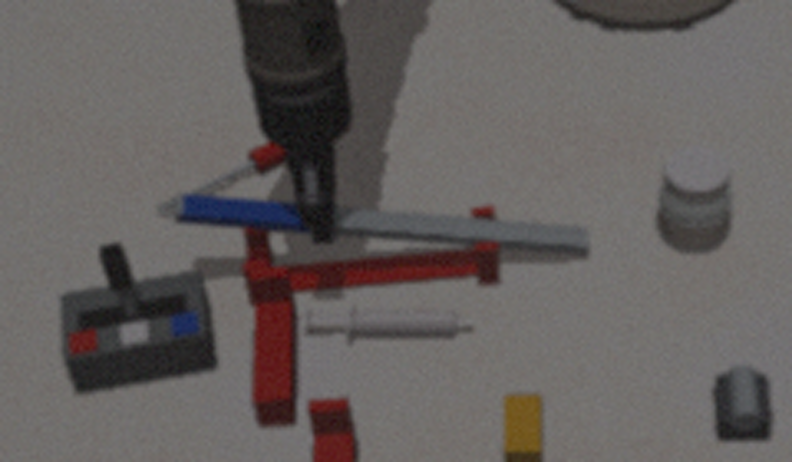

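The scene picture shows the bar pivoting in the pads with its tip still down on the rest side at (590,245). I'll lift a bit more to get slope, then clamp hard and lift clear.

play_rows([
  [[1,0,0,-0.025,0],[1,0,0,-0.05,0],[1,0,0,-0.075,0],[1,0,0,-0.075,0]],
])

```text
clock: 10.65
tcp_pos: [0.4393, -0.3001, 0.0792]
orientation: [2.124, 2.313, 0.0]
contact_force: [0.4, -0.7, -2.6]
grip_width: 0.0237
gripper_force: 12.3
```

play_rows([
  [[1,0,0,0,0],[1,0,0,0,0],[1,0,0,0,0],[1,0,0,0,0],[1,0,0,-0.1,0],[1,0,0,-0.2,0],[1,0,0,-0.3,0],[1,0,0,-0.4,0],[1,0,0,-0.4,0]],
], grip_force=110)

```text
clock: 11.4
tcp_pos: [0.4407, -0.3007, 0.1613]
orientation: [2.121, 2.31, 0.001]
contact_force: [1.0, -0.8, -3.6]
grip_width: 0.0212
gripper_force: 110.1
```

```bash
cat >> fit.py <<'E'
def barfit(views,tcp,psi,loc=-.055,off=.013,p0=.33):
    # bar held: point (0,loc,mid) sits at tcp+off z; returns pitch (tip down +), yaw, loc
    def pts(q):
        P=M["bar"][0]-[0,0,.006]-[0,q[2],0]
        A=R.from_euler("ZX",[psi-np.pi/2+q[1],-q[0]]).as_matrix()
        return P@A.T+np.array(tcp)+[0,0,off]
    def cost(q):
        c=0
        for f,k,o in views:
            im=np.zeros((1680,2240),np.uint8);cv2.fillConvexPoly(im,cv2.convexHull(((proj(f,pts(q),o)+.5)*4).round().astype(np.int32)),1)
            r_=cv2.resize(im.astype(np.float32),(560,420),interpolation=3);k=k.astype(np.float32)
            c+=1-np.minimum(r_,k).sum()/np.maximum(r_,k).sum()
        return c
    q0=np.array([p0,0,loc]);s=np.vstack([q0,q0+[.1,0,0],q0+[0,.05,0],q0+[0,0,.01]])
    a=minimize(cost,q0,method="Nelder-Mead",options=dict(initial_simplex=s,xatol=1e-4,fatol=1e-4,maxiter=200));return a.x,a.fun
E
python3 - <<'E'
from fit import *
from plan import *
rep();s=state()
ft=viewer.grab_frame("top");fs=viewer.grab_frame("scene")
V=[]
for f in(ft,fs):
    d=viewer.trace(f,"bar")[0];print(d["score"],d["rect"],d["pixels"].sum());V.append((f,d["pixels"],None))
for v in(V,V[:1],V[1:]): print(barfit(v,s[:3],s[3]))
i=fs["pixels"][100:240,90:330];save(fs,"s2.png",cv2.resize(i,None,fx=3.3,fy=3.3,interpolation=2))
E
```

```text
t 11.4 pose [ 0.4407 -0.3007  0.1613  1.656 ] F [ 1.  -0.8 -3.6] w 0.0212 gf 110.1 j [ 0.81  0.36 -0.4   1.94  0.18  0.87  0.4 ]
0.79 [289.9, 237.7, 366.5, 255.3] 620
0.72 [136.0, 150.2, 263.0, 178.1] 966
(array([ 0.36861449,  0.00422265, -0.05784983]), np.float64(0.6991642713546753))
(array([ 1.00231261, -0.08757415, -0.20782821]), np.float64(0.11440396308898926))
(array([ 0.37136387,  0.0096678 , -0.05617585]), np.float64(0.2235097885131836))
```

View pics/s2.png

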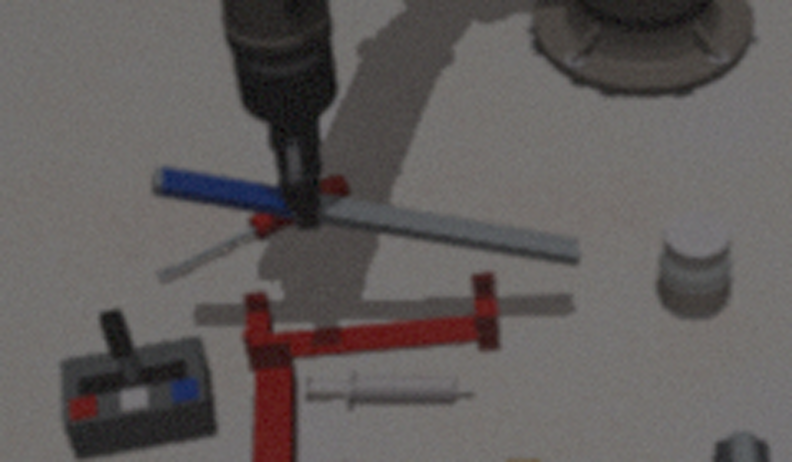

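```bash
python3 - <<'E'
from plan import *
json.dump([.4387,-.2998,.158,np.pi/2+.085],open("cmd.json","w"))
plan([(.604,-.19,.17,np.pi/2-.03,1,10)],settle=2)
E
```

```text
cmd-meas [ 0.0011 -0.0005  0.0015 -0.0003]
[[[1,0.048,0.087,-0.006,0.007],[1,0.095,0.174,-0.012,0.015],[1,0.143,0.261,-0.018,0.022],[1,0.191,0.348,-0.024,0.029],[1,0.238,0.435,-0.03,0.037],[1,0.286,0.522,-0.036,0.044],[1,0.334,0.609,-0.042,0.051],[1,0.381,0.696,-0.048,0.059],[1,0.429,0.783,-0.054,0.066],[1,0.477,0.87,-0.06,0.073]]]
```

play_rows([
  [[1,0.048,0.087,-0.006,0.007],[1,0.095,0.174,-0.012,0.015],[1,0.143,0.261,-0.018,0.022],[1,0.191,0.348,-0.024,0.029],[1,0.238,0.435,-0.03,0.037],[1,0.286,0.522,-0.036,0.044],[1,0.334,0.609,-0.042,0.051],[1,0.381,0.696,-0.048,0.059],[1,0.429,0.783,-0.054,0.066],[1,0.477,0.87,-0.06,0.073],[1,0.477,0.87,-0.06,0.073],[1,0.477,0.87,-0.06,0.073]],
])

```text
clock: 12.6
tcp_pos: [0.6038, -0.1882, 0.168]
orientation: [-2.249, -2.189, 0.001]
contact_force: [-0.7, -1.1, -5.0]
grip_width: 0.0212
gripper_force: 110.0
```

```bash
python3 - <<'E'
from fit import *
from plan import *
rep();s=state()
o=get_obs();fw=viewer.grab_frame("wrist")
im=fw["pixels"].copy()
for p in([.611,.05,-.03],):
    for m in("fulcrum","keeper"):
        for b in M[m]:
            q=proj(fw,place(b,*p),o); cv2.polylines(im,[cv2.convexHull(q.round().astype(np.int32))],1,(0,255,0),1)
    q=proj(fw,place(np.array([[-.14,.07,.03],[.14,.07,.03]]),*p),o);cv2.polylines(im,[q.round().astype(np.int32)],0,(255,0,255),1)
P=M["bar"][0]-[0,0,.006]+[0,.057,0]
q=proj(fw,P@R.from_euler("ZX",[s[3]-np.pi/2,-.37]).as_matrix().T+s[:3]+[0,0,.013],o);cv2.polylines(im,[cv2.convexHull(q.round().astype(np.int32))],1,(0,255,255),1)
save(fw,"w4.png",im)
np.savez("w4.npz",im=fw["pixels"])
E
```

```text
t 12.6 pose [ 0.6038 -0.1882  0.168   1.544 ] F [-0.7 -1.1 -5. ] w 0.0212 gf 110.0 j [ 0.49  0.5  -0.39  1.7   0.22  0.99 -0.01]
```

View pics/w4.png

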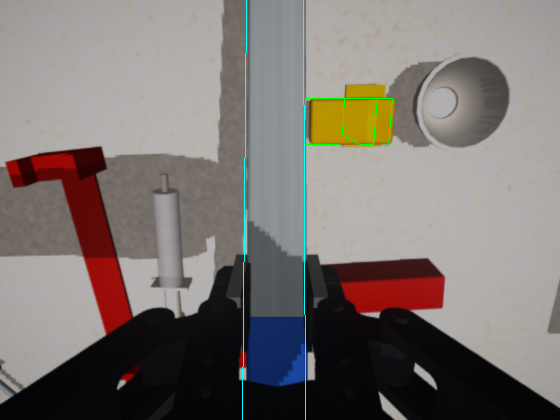

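The keeper overlay matches at (309–393, 98–145) and the bar is gripped straight. Now I'll slide it in along its own slope.

```bash
python3 - <<'E'
from fit import *
from plan import *
s=state();fs=viewer.grab_frame("scene")
d=viewer.trace(fs,"bar")[0];print(d["score"],d["rect"]);print(barfit([(fs,d["pixels"],None)],s[:3],s[3],loc=-.057,p0=.37))
ps=np.pi/2-.015
plan([(.6044,-.189,.1285,ps,1,4),(.606,-.082,.0869,None,1,10),(.606,-.082,.0869,None,1,2)])
E
```

```text
0.85 [171.6, 186.2, 310.2, 228.5]
(array([ 0.36409904,  0.01489589, -0.05506604]), np.float64(0.18589907884597778))
cmd-meas [0.0015 0.0009 0.0013 0.0008]
[[[1,0.001,0,0.052,-0.002],[1,0.002,0.001,0.104,-0.005],[1,0.004,0.001,0.156,-0.007],[1,0.005,0.002,0.208,-0.009],[1,0.058,0.001,0.228,-0.009],[1,0.112,0,0.249,-0.009],[1,0.165,-0,0.27,-0.009],[1,0.219,-0.001,0.291,-0.009],[1,0.272,-0.002,0.312,-0.009],[1,0.326,-0.003,0.332,-0.009],[1,0.379,-0.004,0.353,-0.009],[1,0.433,-0.004,0.374,-0.009]]]
[[[1,0.053,-0,0.021,-0],[1,0.107,-0,0.042,-0],[1,0.107,-0,0.042,-0],[1,0.107,-0,0.042,-0]]]
```

play_rows([
  [[1,0.001,0,0.052,-0.002],[1,0.002,0.001,0.104,-0.005],[1,0.004,0.001,0.156,-0.007],[1,0.005,0.002,0.208,-0.009],[1,0.058,0.001,0.228,-0.009],[1,0.112,0,0.249,-0.009],[1,0.165,0,0.27,-0.009],[1,0.219,-0.001,0.291,-0.009],[1,0.272,-0.002,0.312,-0.009],[1,0.326,-0.003,0.332,-0.009],[1,0.379,-0.004,0.353,-0.009],[1,0.433,-0.004,0.374,-0.009]],
])

```text
clock: 13.75
tcp_pos: [0.6058, -0.1023, 0.0951]
orientation: [2.237, 2.205, -0.0]
contact_force: [-0.9, -19.1, 6.9]
grip_width: 0.0212
gripper_force: 111.3
```

play_rows([
  [[1,0.053,0,0.021,0],[1,0.107,0,0.042,0],[1,0.107,0,0.042,0],[1,0.107,0,0.042,0]],
])

```text
clock: 14.08
tcp_pos: [0.6059, -0.0807, 0.0866]
orientation: [-2.236, -2.206, 0.0]
contact_force: [0.2, 0.0, -4.2]
grip_width: 0.0207
gripper_force: 109.8
```

```bash
python3 - <<'E'
from fit import *
from plan import *
rep();s=state();fs=viewer.grab_frame("scene");ft=viewer.grab_frame("top")
d=viewer.trace(fs,"bar")[0];print(d["score"],d["rect"]);print(barfit([(fs,d["pixels"],None)],s[:3],s[3],loc=-.057,p0=.37))
a=cv2.resize(fs["pixels"][120:290,170:370],None,fx=2.4,fy=2.4,interpolation=2);b=cv2.resize(ft["pixels"][130:300,190:330],None,fx=2.2,fy=2.4,interpolation=2)
save(fs,"s3.png",np.hstack([a,b]))
E
```

```text
t 14.08 pose [ 0.6059 -0.0807  0.0866  1.5573] F [ 0.2  0.  -4.2] w 0.0207 gf 109.8 j [ 0.32  0.57 -0.39  1.81  0.28  0.82 -0.22]
0.92 [220.2, 212.4, 337.3, 241.4]
(array([ 0.40122754,  0.03915207, -0.05690305]), np.float64(0.22431766986846924))
```

View pics/s3.png

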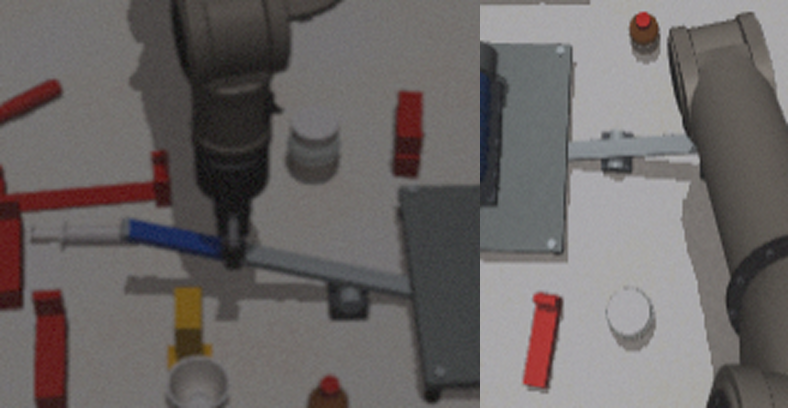

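The picture shows the tip under the base edge and the bar across the fulcrum, (350,285) in the left half. I'll release it and see how it settles.

play_rows([
  [[0.3,0,0,0,0],[0.3,0,0,0,0],[0,0,0,0,0],[0,0,0,0,0],[0,0,0,0,0],[0,0,0,0,0]],
], grip_force=40)

```text
clock: 14.73
tcp_pos: [0.6062, -0.082, 0.0871]
orientation: [2.238, 2.204, 0.0]
contact_force: [0.2, -0.5, -0.6]
grip_width: 0.043
gripper_force: 0.0
```

```bash
python3 - <<'E'
from fit import *
from plan import *
rep();s=state();fs=viewer.grab_frame("scene")
d=viewer.trace(fs,"bar")[0];print(d["score"],d["rect"]);print(barfit([(fs,d["pixels"],None)],s[:3],s[3],loc=-.057,p0=.31,off=.01))
o=get_obs();fw=viewer.grab_frame("wrist");d=viewer.trace(fw,"bar")[0];print(d["score"],d["rect"])
im=fw["pixels"].copy()
for p in([.608,.051,-.015],):
    for m in("fulcrum",):
        for b in M[m]:
            q=proj(fw,place(b,*p),o); cv2.polylines(im,[cv2.convexHull(q.round().astype(np.int32))],1,(0,255,0),1)
    q=proj(fw,place(np.array([[-.14,.07,.03],[.14,.07,.03]]),*p),o);cv2.polylines(im,[q.round().astype(np.int32)],0,(255,0,255),1)
save(fw,"w5.png",im)
E
```

```text
t 14.73 pose [ 0.6062 -0.082   0.0871  1.5553] F [ 0.2 -0.5 -0.6] w 0.043 gf 0.0 j [ 0.32  0.57 -0.39  1.81  0.28  0.82 -0.22]
0.62 [219.3, 212.7, 339.3, 244.4]
(array([ 0.36829309,  0.02755109, -0.05179421]), np.float64(0.2821701765060425))
0.77 [245.4, 0.5, 307.6, 387.0]
```

View pics/w5.png

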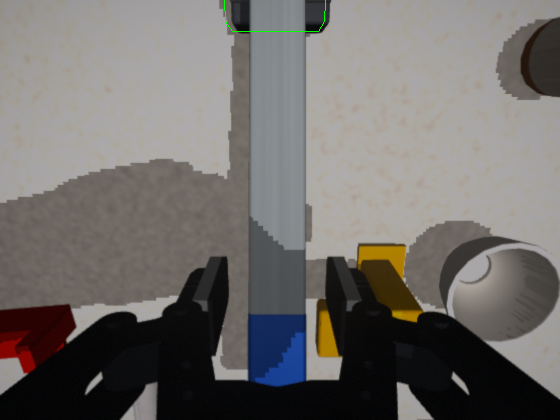

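```bash
cat >> plan.py <<'E'
ST=(.608,.051,-.015)
def w(x,y,st=ST):
    c,s=np.cos(st[2]),np.sin(st[2]); return st[0]+c*x-s*y, st[1]+s*x+c*y
E
python3 - <<'E'
from plan import *
json.dump(state().tolist(),open("cmd.json","w"))
ps=np.pi/2-.015;L=.233;S=lambda s,ph=0:(*w(L*np.cos(s)*np.sin(ph),-L*np.cos(s)*np.cos(ph)),.028+.018*np.cos(s)+L*np.sin(s)-.011)
a=S(.31)
wp=[(*a[:2],a[2]+.005,ps,0,5),(*a,None,0,2),(*a,None,1,5)]
plan(wp)
wp=[(*S(s),None,1,3) for s in(.25,.18,.11,.05,0,-.045)]+[(*S(-.045),None,1,2)]
wp+=[(*S(-.045,p),ps+p,1,2) for p in(.03,.06,.09,.12,.15,.17)]+[(*S(-.045,.17),None,1,3)]
plan(wp)
E
```

```text
cmd-meas [0. 0. 0. 0.]
[[[0,-0.089,-0,-0.023,-0],[0,-0.178,-0,-0.047,-0],[0,-0.267,-0,-0.07,-0],[0,-0.356,-0,-0.093,-0],[0,-0.445,-0,-0.116,-0],[0,-0.445,-0,-0.104,-0],[0,-0.445,-0,-0.091,-0],[1,-0.445,-0,-0.091,-0],[1,-0.445,-0,-0.091,-0],[1,-0.445,-0,-0.091,-0],[1,-0.445,-0,-0.091,-0],[1,-0.445,-0,-0.091,-0]]]
cmd-meas [-0.0014 -0.089   0.0182  0.    ]
using measured
[[[1,-0.155,-0,-0.009,-0],[1,-0.309,-0,-0.017,-0],[1,-0.464,-0,-0.026,-0],[1,-0.47,-0,0,-0],[1,-0.476,-0,0.026,-0],[1,-0.481,-0,0.053,-0],[1,-0.485,-0,0.079,-0],[1,-0.489,-0,0.106,-0],[1,-0.493,-0,0.132,-0],[1,-0.495,-0,0.155,-0],[1,-0.497,-0,0.178,-0],[1,-0.499,-0,0.202,-0]]]
[[[1,-0,-0,0.019,-0],[1,-0.001,-0,0.038,-0],[1,-0.001,-0,0.058,-0],[1,-0.001,-0,0.075,-0],[1,-0,-0,0.093,-0],[1,-0,-0,0.11,-0],[1,-0,-0,0.11,-0],[1,-0,-0,0.11,-0],[1,0,0.017,0.11,-0.01],[1,0,0.035,0.11,-0.019],[1,0.001,0.052,0.11,-0.029],[1,0.002,0.069,0.11,-0.038]]]
[[[1,0,0.018,0,-0.01],[1,0.001,0.035,0,-0.019],[1,0.001,0.053,0,-0.029],[1,0.002,0.07,0,-0.039],[1,0.003,0.088,0,-0.048],[1,0.005,0.105,0,-0.058],[1,0.006,0.117,0,-0.064],[1,0.007,0.128,0,-0.07],[1,0.007,0.128,0,-0.07],[1,0.007,0.128,0,-0.07],[1,0.007,0.128,0,-0.07]]]
```

play_rows([
  [[0,-0.089,0,-0.023,0],[0,-0.178,0,-0.047,0],[0,-0.267,0,-0.07,0],[0,-0.356,0,-0.093,0],[0,-0.445,0,-0.116,0],[0,-0.445,0,-0.104,0],[0,-0.445,0,-0.091,0],[1,-0.445,0,-0.091,0],[1,-0.445,0,-0.091,0],[1,-0.445,0,-0.091,0],[1,-0.445,0,-0.091,0],[1,-0.445,0,-0.091,0]],
], grip_force=50)

```text
clock: 15.93
tcp_pos: [0.6045, -0.1692, 0.1048]
orientation: [-2.236, -2.205, -0.001]
contact_force: [-0.3, 3.6, -2.8]
grip_width: 0.0226
gripper_force: 51.5
```

```bash
python3 - <<'E'
from plan import *
rep();s=state()
ps=np.pi/2-.015;L=.233;S=lambda s,ph=0:(*w(L*np.cos(s)*np.sin(ph),-L*np.cos(s)*np.cos(ph)),.028+.018*np.cos(s)+L*np.sin(s)-.011)
a=S(.31);json.dump([*a,ps],open("cmd.json","w"))
plan([(*S(s_),None,1,3) for s_ in(.25,.18,.11,.05,0,-.045)]+[(*S(-.045),None,1,4)])
E
```

```text
t 15.93 pose [ 0.6045 -0.1692  0.1048  1.5569] F [-0.3  3.6 -2.8] w 0.0226 gf 51.5 j [ 0.45  0.57 -0.38  1.76  0.26  0.87 -0.06]
cmd-meas [ 0.0001 -0.0016  0.0004 -0.0011]
[[[1,-0.006,0,0.022,-0],[1,-0.013,0,0.044,-0],[1,-0.019,0,0.066,-0],[1,-0.025,0,0.092,-0],[1,-0.031,-0,0.118,-0],[1,-0.037,-0,0.144,-0],[1,-0.041,-0,0.171,-0],[1,-0.045,0,0.197,-0],[1,-0.048,0,0.224,-0],[1,-0.05,0,0.247,-0],[1,-0.052,0,0.27,-0],[1,-0.054,0,0.293,-0]]]
[[[1,-0.001,0,0.019,-0],[1,-0.001,0,0.039,-0],[1,-0.002,0,0.058,-0],[1,-0.001,-0,0.076,-0],[1,-0.001,0,0.093,-0],[1,-0,0,0.111,-0],[1,-0,0,0.111,-0],[1,-0,0,0.111,-0],[1,-0,0,0.111,-0],[1,-0,0,0.111,-0]]]
```

play_rows([
  [[1,-0.006,0,0.022,0],[1,-0.013,0,0.044,0],[1,-0.019,0,0.066,0],[1,-0.025,0,0.092,0],[1,-0.031,0,0.118,0],[1,-0.037,0,0.144,0],[1,-0.041,0,0.171,0],[1,-0.045,0,0.197,0],[1,-0.048,0,0.224,0],[1,-0.05,0,0.247,0],[1,-0.052,0,0.27,0],[1,-0.054,0,0.293,0]],
])

```text
clock: 16.93
tcp_pos: [0.6056, -0.1836, 0.0475]
orientation: [2.237, 2.201, 0.0]
contact_force: [-0.8, -1.8, 9.2]
grip_width: 0.0228
gripper_force: 53.3
```

play_rows([
  [[1,-0.001,0,0.019,0],[1,-0.001,0,0.039,0],[1,-0.002,0,0.058,0],[1,-0.001,0,0.076,0],[1,-0.001,0,0.093,0],[1,0,0,0.111,0],[1,0,0,0.111,0],[1,0,0,0.111,0],[1,0,0,0.111,0],[1,0,0,0.111,0]],
])

```text
clock: 17.77
tcp_pos: [0.6062, -0.1851, 0.026]
orientation: [2.236, 2.199, -0.0]
contact_force: [-0.9, -4.1, 9.2]
grip_width: 0.0232
gripper_force: 54.0
```

```bash
python3 - <<'E'
from fit import *
from plan import *
rep()
fs=viewer.grab_frame("scene");ft=viewer.grab_frame("top")
a=cv2.resize(fs["pixels"][140:310,200:460],None,fx=2.0,fy=2.4,interpolation=2);b=cv2.resize(ft["pixels"][130:300,190:320],None,fx=2.0,fy=2.4,interpolation=2)
save(fs,"s4.png",np.hstack([a,b]))
ps=np.pi/2-.015;L=.233;S=lambda s,ph=0:(*w(L*np.cos(s)*np.sin(ph),-L*np.cos(s)*np.cos(ph)),.028+.018*np.cos(s)+L*np.sin(s)-.011)
plan([(*S(-.045,p),ps+p,1,2) for p in(.03,.06,.09,.12,.15,.17)]+[(*S(-.045,.17),None,1,3)])
E
```

```text
t 17.77 pose [ 0.6062 -0.1851  0.026   1.5539] F [-0.9 -4.1  9.2] w 0.0232 gf 54.0 j [ 0.44  0.68 -0.34  1.78  0.32  0.73 -0.08]
cmd-meas [-0.0017  0.0034 -0.0017  0.0018]
[[[1,0,0.017,-0,-0.01],[1,0,0.035,-0,-0.019],[1,0.001,0.052,-0,-0.029],[1,0.002,0.07,-0,-0.038],[1,0.003,0.087,-0,-0.048],[1,0.004,0.105,-0,-0.057],[1,0.006,0.122,-0,-0.067],[1,0.008,0.139,-0,-0.076],[1,0.01,0.157,-0,-0.086],[1,0.013,0.174,-0,-0.095],[1,0.015,0.185,-0,-0.102],[1,0.016,0.197,-0,-0.108]]]
[[[1,0,-0,-0,-0],[1,0,-0,-0,-0],[1,0,-0,-0,-0]]]
```

View pics/s4.png

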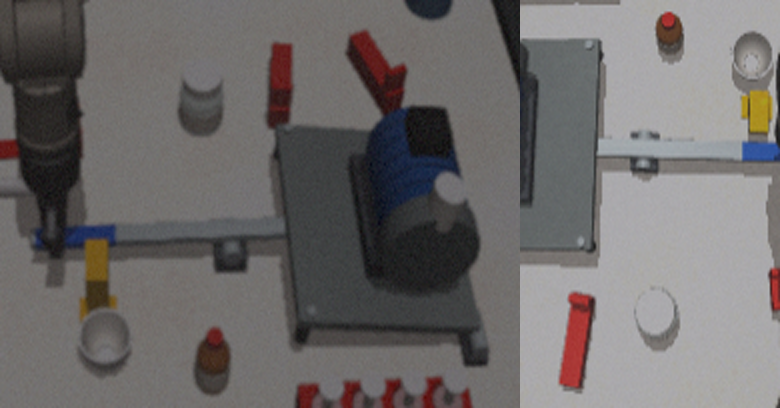

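The base is up and the bar is level beside the keeper arm at (97,240). Now I'll swing it.

play_rows([
  [[1,0,0.017,0,-0.01],[1,0,0.035,0,-0.019],[1,0.001,0.052,0,-0.029],[1,0.002,0.07,0,-0.038],[1,0.003,0.087,0,-0.048],[1,0.004,0.105,0,-0.057],[1,0.006,0.122,0,-0.067],[1,0.008,0.139,0,-0.076],[1,0.01,0.157,0,-0.086],[1,0.013,0.174,0,-0.095],[1,0.015,0.185,0,-0.102],[1,0.016,0.197,0,-0.108]],
])

```text
clock: 18.87
tcp_pos: [0.6451, -0.1826, 0.0258]
orientation: [2.047, 2.378, -0.001]
contact_force: [-2.1, -3.2, 9.1]
grip_width: 0.0229
gripper_force: 54.1
```

play_rows([
  [[1,0,0,0,0],[1,0,0,0,0],[1,0,0,0,0]],
])

```text
clock: 19.12
tcp_pos: [0.6458, -0.1825, 0.0261]
orientation: [2.046, 2.377, 0.0]
contact_force: [0.4, -4.1, 8.1]
grip_width: 0.023
gripper_force: 54.0
```

```bash
python3 - <<'E'
from fit import *
from plan import *
rep()
fs=viewer.grab_frame("scene");ft=viewer.grab_frame("top");fw=viewer.grab_frame("wrist")
a=cv2.resize(fs["pixels"][200:300,205:285],None,fx=4.2,fy=4.2,interpolation=2);b=cv2.resize(fw["pixels"][0:420,150:510],None,fx=1,fy=1)
save(fs,"s5.png",np.hstack([a,b]))
E
```

```text
t 19.12 pose [ 0.6458 -0.1825  0.0261  1.7206] F [ 0.4 -4.1  8.1] w 0.023 gf 54.0 j [ 0.44  0.73 -0.38  1.68  0.36  0.79  0.05]
```

View pics/s5.png

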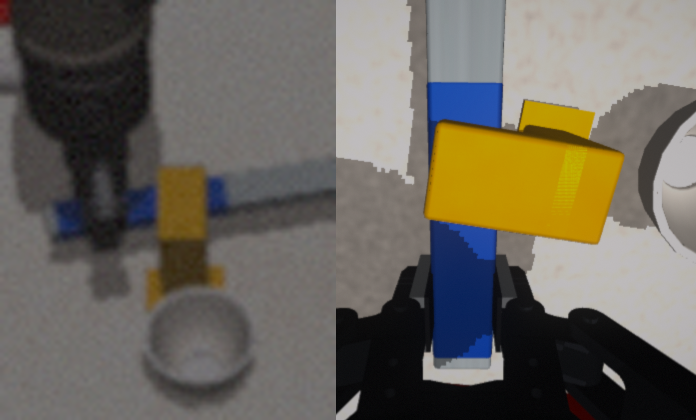

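The bar is almost fully under the yellow arm. I'll let it up, release and rise.

play_rows([
  [[1,0,0,-0.012,0],[1,0,0,-0.025,0],[1,0,0,-0.037,0],[1,0,0,-0.05,0],[0.3,0,0,-0.05,0],[0.2,0,0,-0.05,0],[0,0,0,-0.05,0],[0,0,0,-0.05,0],[0,0,0,-0.2,0],[0,0,0,-0.35,0],[0,0,0,-0.5,0],[0,0,0,-0.6,0]],
])

```text
clock: 20.27
tcp_pos: [0.6451, -0.1791, 0.1478]
orientation: [2.041, 2.384, 0.002]
contact_force: [0.3, -0.1, 0.5]
grip_width: 0.0426
gripper_force: 0.0
```

play_rows([
  [[0,-0.15,0,-0.1,0],[0,-0.3,0,-0.2,0],[0,-0.45,0,-0.3,0],[0,-0.45,0,-0.3,0]],
])

```text
clock: 20.6
tcp_pos: [0.659, -0.2776, 0.2094]
orientation: [2.048, 2.369, -0.002]
contact_force: [-0.2, -2.4, 1.0]
grip_width: 0.0426
gripper_force: 0.0
```

```bash
python3 - <<'E'
from fit import *
from plan import *
rep();json.dump(state().tolist(),open("cmd.json","w"))
ft=viewer.grab_frame("top");fs=viewer.grab_frame("scene")
A=[d for d in viewer.trace(ft,"riser1") if d["score"]>.2];B=[d for d in viewer.trace(fs,"riser1") if d["score"]>.2]
for p in([.358,.149,1.40],[.3386,.299,1.89],[.5434,-.341,-1.5],[.685,-.282,-1.53]):
    v=[]
    for f,D in((ft,A),(fs,B)):
        q=proj(f,[[*p[:2],.02]])[0]
        D=[d for d in D if np.hypot((d["rect"][0]+d["rect"][2])/2-q[0],(d["rect"][1]+d["rect"][3])/2-q[1])<18]
        if D: v.append((f,D[0]["pixels"],None))
    r_=fit("riser1",v,p) if v else None; print(len(v),r_)
    for u in v: print("    ",fit("riser1",[u],p))
d=[viewer.trace(f,"bar")[0] for f in(ft,fs)]
print("bar",[fit("bar",[(f,e["pixels"],None)],[.63,-.05,.15],.04) for f,e in zip((ft,fs),d)])
a=cv2.resize(fs["pixels"][140:310,100:460],None,fx=2.2,fy=2.2,interpolation=2)
save(fs,"s6.png",a);save(ft,"t6.png")
E
```

```text
t 20.6 pose [ 0.659  -0.2776  0.2094  1.7162] F [-0.2 -2.4  1. ] w 0.0426 gf 0.0 j [ 0.58  0.59 -0.42  1.45  0.26  1.14  0.27]
1 (array([0.35944756, 0.15012926, 1.41549461]), np.float64(0.07810300588607788))
     (array([0.35944756, 0.15012926, 1.41549461]), np.float64(0.07810300588607788))
2 (array([0.33871429, 0.29835491, 1.88578073]), np.float64(0.08273446559906006))
     (array([0.33931655, 0.29918617, 1.9019813 ]), np.float64(0.059115588665008545))
     (array([0.3373285 , 0.29737875, 1.88917296]), np.float64(0.08241921663284302))
2 (array([ 0.54311079, -0.3413293 , -1.49809565]), np.float64(0.3585660457611084))
     (array([ 0.54406579, -0.32672609, -1.70724004]), np.float64(0.5472580194473267))
     (array([ 0.54220387, -0.34210407, -1.49461542]), np.float64(0.11334162950515747))
2 (array([ 0.68450103, -0.28270418, -1.52624803]), np.float64(0.09831807017326355))
     (array([ 0.68492059, -0.28244238, -1.49425336]), np.float64(0.09437274932861328))
     (array([ 0.68177698, -0.28356651, -1.53218366]), np.float64(0.08154219388961792))
bar [(array([ 0.62460409, -0.04460179,  0.14650515]), np.float64(0.17861199378967285)), (array([ 0.62405913, -0.04363117,  0.13934655]), np.float64(0.2515314817428589))]
```

View pics/s6.png

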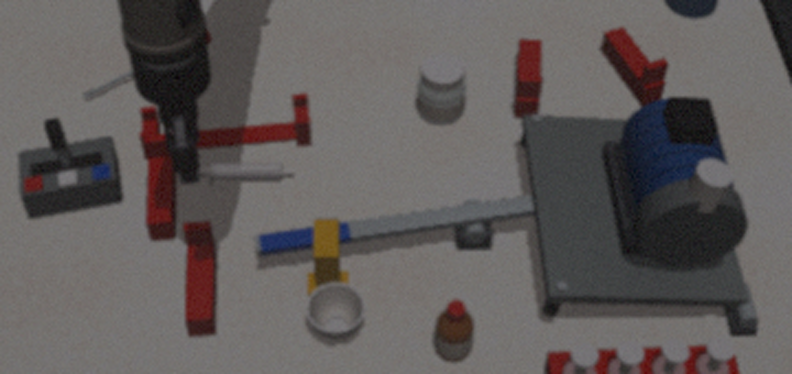

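The base is held up with the bar under the keeper, (320,240). Risers next, starting with A at (.685,-.282).

```bash
cat >> plan.py <<'E'
def tab(c):
    return c[0]+.05*np.sin(c[2]),c[1]-.05*np.cos(c[2])
def pick(c,psi,zt=.14,mid=[]):
    t=tab(c);plan(mid+[(*t,zt,psi,0),(*t,.044,None,0,4),(*t,.044,None,0,2),(*t,.044,None,1,4),(*t,.17,None,1,5)])
def put(x,psi,mid=[]):
    plan(mid+[(*w(x,-.08),.17,psi,1),(*w(x,-.08),.06,None,1,4),(*w(x,-.08),.0445,None,1,3),(*w(x,.022),.0445,None,1,9),(*w(x,.022),.0445,None,1,2),(*w(x,.022),.0445,None,.4,3),(*w(x,.022),.17,None,.4,5)])
E
python3 - <<'E'
from plan import *
json.dump([.6598,-.2735,.2061,1.724],open("cmd.json","w"));rep()
pick((.6845,-.2825,-1.515),1.62)
print();put(.095,3.127)
E
```

```text
t 20.9 pose [ 0.6575 -0.266   0.2034  1.7276] F [ 0.4 -0.5 -0.1] w 0.0429 gf 0.0 j [ 0.57  0.59 -0.42  1.46  0.25  1.14  0.26]
cmd-meas [ 0.0023 -0.0075  0.0027 -0.0036]
[[[0,-0.02,-0.067,0.165,0.033],[0,-0.039,-0.134,0.33,0.066],[0,-0.039,-0.134,0.33,0.066],[0,-0.039,-0.134,0.45,0.066],[0,-0.039,-0.134,0.57,0.066],[0,-0.039,-0.134,0.69,0.066],[0,-0.039,-0.134,0.811,0.066],[0,-0.039,-0.134,0.811,0.066],[0,-0.039,-0.134,0.811,0.066],[1,-0.039,-0.134,0.811,0.066],[1,-0.039,-0.134,0.811,0.066],[1,-0.039,-0.134,0.811,0.066]]]
[[[1,0,0,-0.001,0],[1,0,0,-0.126,0],[1,0,0,-0.252,0],[1,0,0,-0.378,0],[1,0,0,-0.504,0],[1,0,0,-0.63,0]]]

cmd-meas [-0.023  -0.0193 -0.0335 -0.1073]
using measured
[[[1,0.094,0.034,0.014,-0.074],[1,0.188,0.067,0.028,-0.148],[1,0.282,0.101,0.042,-0.223],[1,0.376,0.134,0.056,-0.297],[1,0.47,0.168,0.07,-0.371],[1,0.564,0.201,0.084,-0.445],[1,0.658,0.235,0.098,-0.52],[1,0.753,0.269,0.111,-0.594],[1,0.847,0.302,0.125,-0.668],[1,0.941,0.336,0.139,-0.742]]]
[[[1,0.006,0.099,0.014,-0.075],[1,0.013,0.199,0.028,-0.149],[1,0.013,0.199,0.028,-0.149],[1,0.013,0.199,0.166,-0.149],[1,0.013,0.199,0.303,-0.149],[1,0.013,0.199,0.441,-0.149],[1,0.013,0.199,0.578,-0.149],[1,0.013,0.199,0.604,-0.149],[1,0.013,0.199,0.63,-0.149],[1,0.013,0.199,0.656,-0.149],[1,0.026,0.254,0.656,-0.149],[1,0.039,0.309,0.656,-0.149]]]
[[[1,-0,0.057,-0,0],[1,-0,0.113,-0,0],[1,-0,0.17,-0,0],[1,-0,0.227,-0,0],[1,-0,0.283,-0,0],[1,-0,0.34,-0,0],[1,-0,0.397,-0,0],[1,-0,0.397,-0,0],[1,-0,0.397,-0,0],[0.4,-0,0.397,-0,0],[0.4,-0,0.397,-0,0],[0.4,-0,0.397,-0,0]]]
[[[0.4,-0,-0,-0.126,0],[0.4,-0,-0,-0.251,0],[0.4,-0,-0,-0.377,0],[0.4,-0,-0,-0.502,0],[0.4,-0,-0,-0.628,0]]]
```

```bash
sed -i 's/elif np.abs(c-s).max()>.012: c=s; print("using measured")/elif np.abs(c-s).max()>.012: print("CHECK CMD")/' plan.py
python3 - <<'E'
from plan import *
json.dump([.6579,-.2676,.2045,1.7258],open("cmd.json","w"))
pick((.6845,-.2825,-1.515),1.62)
print();put(.095,3.127)
E
```

```text
cmd-meas [ 0.0004 -0.0016  0.0011 -0.0018]
[[[0,-0.035,-0.064,0.161,0.034],[0,-0.069,-0.129,0.322,0.067],[0,-0.069,-0.129,0.322,0.067],[0,-0.069,-0.129,0.442,0.067],[0,-0.069,-0.129,0.562,0.067],[0,-0.069,-0.129,0.682,0.067],[0,-0.069,-0.129,0.802,0.067],[0,-0.069,-0.129,0.802,0.067],[0,-0.069,-0.129,0.802,0.067],[1,-0.069,-0.129,0.802,0.067],[1,-0.069,-0.129,0.802,0.067],[1,-0.069,-0.129,0.802,0.067]]]
[[[1,-0,0,0,0],[1,-0,0,-0.126,0],[1,-0,0,-0.252,0],[1,-0,0,-0.378,0],[1,-0,0,-0.504,0],[1,-0,0,-0.63,0]]]

cmd-meas [-0.0229 -0.0192 -0.0333 -0.1071]
CHECK CMD
[[[1,0.097,0.031,0,-0.074],[1,0.193,0.061,0,-0.148],[1,0.29,0.092,0,-0.221],[1,0.386,0.123,0,-0.295],[1,0.483,0.154,0,-0.369],[1,0.58,0.184,0,-0.443],[1,0.676,0.215,0,-0.516],[1,0.773,0.246,0,-0.59],[1,0.869,0.276,0,-0.664],[1,0.966,0.307,0,-0.738]]]
[[[1,0.01,0.101,0,-0.073],[1,0.021,0.202,0,-0.147],[1,0.031,0.302,0,-0.221],[1,0.031,0.302,0,-0.221],[1,0.031,0.302,0.138,-0.221],[1,0.031,0.302,0.275,-0.221],[1,0.031,0.302,0.413,-0.221],[1,0.031,0.302,0.55,-0.221],[1,0.031,0.302,0.576,-0.221],[1,0.031,0.302,0.602,-0.221],[1,0.031,0.302,0.628,-0.221],[1,0.051,0.356,0.628,-0.221]]]
[[[1,-0,0.056,-0,-0],[1,-0,0.113,-0,-0],[1,-0,0.17,-0,-0],[1,-0,0.226,-0,-0],[1,-0,0.283,-0,-0],[1,-0,0.34,-0,-0],[1,-0,0.396,-0,-0],[1,-0,0.453,-0,-0],[1,-0,0.453,-0,-0],[1,-0,0.453,-0,-0],[0.4,-0,0.453,-0,-0],[0.4,-0,0.453,-0,-0]]]
[[[0.4,-0,-0,-0,-0],[0.4,-0,-0,-0.126,-0],[0.4,-0,-0,-0.251,-0],[0.4,-0,-0,-0.377,-0],[0.4,-0,-0,-0.502,-0],[0.4,-0,-0,-0.628,-0]]]
```

play_rows([
  [[0,-0.035,-0.064,0.161,0.034],[0,-0.069,-0.129,0.322,0.067],[0,-0.069,-0.129,0.322,0.067],[0,-0.069,-0.129,0.442,0.067],[0,-0.069,-0.129,0.562,0.067],[0,-0.069,-0.129,0.682,0.067],[0,-0.069,-0.129,0.802,0.067],[0,-0.069,-0.129,0.802,0.067],[0,-0.069,-0.129,0.802,0.067],[1,-0.069,-0.129,0.802,0.067],[1,-0.069,-0.129,0.802,0.067],[1,-0.069,-0.129,0.802,0.067]],
], grip_force=40)

```text
clock: 21.9
tcp_pos: [0.636, -0.286, 0.0464]
orientation: [2.164, 2.273, 0.002]
contact_force: [-0.9, 0.6, -0.1]
grip_width: 0.0113
gripper_force: 39.4
```

play_rows([
  [[1,0,0,0,0],[1,0,0,0,0],[1,0,0,-0.126,0],[1,0,0,-0.252,0],[1,0,0,-0.378,0],[1,0,0,-0.504,0],[1,0,0,-0.63,0]],
])

```text
clock: 22.48
tcp_pos: [0.6342, -0.2857, 0.1716]
orientation: [2.166, 2.275, -0.0]
contact_force: [0.7, -0.1, -0.1]
grip_width: 0.0113
gripper_force: 39.5
```

```bash
python3 - <<'E'
from fit import *
from plan import *
rep()
E
```

```text
t 22.48 pose [ 0.6342 -0.2857  0.1716  1.6199] F [ 0.7 -0.1 -0.1] w 0.0113 gf 39.5 j [ 0.6   0.6  -0.39  1.53  0.25  1.06  0.19]
```

play_rows([
  [[1,0.097,0.031,0,-0.074],[1,0.193,0.061,0,-0.148],[1,0.29,0.092,0,-0.221],[1,0.386,0.123,0,-0.295],[1,0.483,0.154,0,-0.369],[1,0.58,0.184,0,-0.443],[1,0.676,0.215,0,-0.516],[1,0.773,0.246,0,-0.59],[1,0.869,0.276,0,-0.664],[1,0.966,0.307,0,-0.738]],
])

```text
clock: 23.32
tcp_pos: [0.6863, -0.0891, 0.1704]
orientation: [0.558, 3.091, -0.001]
contact_force: [0.1, 0.4, -1.0]
grip_width: 0.0114
gripper_force: 39.5
```

play_rows([
  [[1,0.01,0.101,0,-0.073],[1,0.021,0.202,0,-0.147],[1,0.031,0.302,0,-0.221],[1,0.031,0.302,0,-0.221],[1,0.031,0.302,0.138,-0.221],[1,0.031,0.302,0.275,-0.221],[1,0.031,0.302,0.413,-0.221],[1,0.031,0.302,0.55,-0.221],[1,0.031,0.302,0.576,-0.221],[1,0.031,0.302,0.602,-0.221],[1,0.031,0.302,0.628,-0.221],[1,0.031,0.302,0.628,-0.221]],
])

```text
clock: 24.32
tcp_pos: [0.7035, -0.0311, 0.0467]
orientation: [0.026, 3.138, -0.0]
contact_force: [-0.3, 0.2, -1.4]
grip_width: 0.0114
gripper_force: 39.6
```

```bash
python3 - <<'E'
from fit import *
from plan import *
rep();c=np.r_[w(.095,-.08),.0445,3.127];json.dump(c.tolist(),open("cmd.json","w"));x=.095
plan([(*w(x,.022),.0445,None,1,10),(*w(x,.022),.0445,None,1,2),(*w(x,.022),.0445,None,.4,3),(*w(x,.022),.17,None,.4,5)])
print();plan([(.60,-.2,.2,2.3,0)]);print();pick((.543,-.3415,-1.498),1.644)
E
```

```text
t 24.32 pose [ 0.7035 -0.0311  0.0467  3.1253] F [-0.3  0.2 -1.4] w 0.0114 gf 39.6 j [ 0.4   0.82 -0.68  1.57  0.59  0.96  1.08]
cmd-meas [-0.0017  0.0006 -0.0022  0.0017]
[[[1,-0,0.051,-0,-0],[1,-0,0.102,-0,-0],[1,-0,0.153,-0,-0],[1,-0,0.204,-0,-0],[1,-0,0.255,-0,-0],[1,-0,0.306,-0,-0],[1,-0,0.357,-0,-0],[1,-0,0.408,-0,-0],[1,-0,0.459,-0,-0],[1,-0,0.51,-0,-0],[1,-0,0.51,-0,-0],[1,-0,0.51,-0,-0]]]
[[[0.4,-0,-0,-0,-0],[0.4,-0,-0,-0,-0],[0.4,-0,-0,-0,-0],[0.4,-0,-0,-0.125,-0],[0.4,-0,-0,-0.251,-0],[0.4,-0,-0,-0.376,-0],[0.4,-0,-0,-0.502,-0],[0.4,-0,-0,-0.628,-0]]]

cmd-meas [-0.0002  0.1026  0.1234  0.0017]
CHECK CMD
[[[0,0.062,-0.171,-0.019,0.066],[0,0.124,-0.341,-0.037,0.132],[0,0.186,-0.512,-0.056,0.197],[0,0.248,-0.683,-0.075,0.263],[0,0.31,-0.853,-0.093,0.329]]]
[[[0,-0.03,-0.179,-0.019,0.066],[0,-0.061,-0.358,-0.038,0.132],[0,-0.091,-0.538,-0.056,0.197],[0,-0.091,-0.538,-0.056,0.197]]]

cmd-meas [-0.1035 -0.169   0.1532 -0.8246]
CHECK CMD
[[[0,-0.031,-0.147,0.05,0.07],[0,-0.061,-0.294,0.1,0.139],[0,-0.092,-0.441,0.15,0.209],[0,-0.123,-0.588,0.2,0.279],[0,-0.154,-0.735,0.25,0.348],[0,-0.184,-0.882,0.3,0.418],[0,-0.184,-0.882,0.3,0.418],[0,-0.184,-0.882,0.42,0.418],[0,-0.184,-0.882,0.54,0.418],[0,-0.184,-0.882,0.66,0.418],[0,-0.184,-0.882,0.78,0.418],[0,-0.184,-0.882,0.78,0.418]]]
[[[0,0,0,-0.001,0],[1,0,0,-0.001,0],[1,0,0,-0.001,0],[1,0,0,-0.001,0],[1,0,0,-0.001,0],[1,0,0,-0.126,0],[1,0,0,-0.252,0],[1,0,0,-0.378,0],[1,0,0,-0.504,0],[1,0,0,-0.63,0]]]
```

play_rows([
  [[1,0,0.051,0,0],[1,0,0.102,0,0],[1,0,0.153,0,0],[1,0,0.204,0,0],[1,0,0.255,0,0],[1,0,0.306,0,0],[1,0,0.357,0,0],[1,0,0.408,0,0],[1,0,0.459,0,0],[1,0,0.51,0,0],[1,0,0.51,0,0],[1,0,0.51,0,0]],
])

```text
clock: 25.32
tcp_pos: [0.7044, 0.0752, 0.0463]
orientation: [0.02, 3.138, 0.006]
contact_force: [-0.2, 3.4, 6.0]
grip_width: 0.0114
gripper_force: 40.7
```

play_rows([
  [[0.4,0,0,0,0],[0.4,0,0,0,0],[0.4,0,0,0,0],[0.4,0,0,-0.125,0],[0.4,0,0,-0.251,0],[0.4,0,0,-0.376,0],[0.4,0,0,-0.502,0],[0.4,0,0,-0.628,0]],
])

```text
clock: 25.98
tcp_pos: [0.703, 0.0708, 0.1706]
orientation: [-0.024, -3.141, -0.0]
contact_force: [-0.2, -0.1, -0.3]
grip_width: 0.0256
gripper_force: 0.0
```

play_rows([
  [[0,0.062,-0.171,-0.019,0.066],[0,0.124,-0.341,-0.037,0.132],[0,0.186,-0.512,-0.056,0.197],[0,0.248,-0.683,-0.075,0.263],[0,0.31,-0.853,-0.093,0.329]],
])

```text
clock: 26.4
tcp_pos: [0.6377, -0.1003, 0.1884]
orientation: [-0.834, -3.028, 0.0]
contact_force: [0.6, -0.8, 0.0]
grip_width: 0.0427
gripper_force: 0.0
```

play_rows([
  [[0,-0.03,-0.179,-0.019,0.066],[0,-0.061,-0.358,-0.038,0.132],[0,-0.091,-0.538,-0.056,0.197],[0,-0.091,-0.538,-0.056,0.197]],
])

```text
clock: 26.73
tcp_pos: [0.5965, -0.2111, 0.1996]
orientation: [1.307, 2.856, -0.01]
contact_force: [-0.0, -2.1, 0.2]
grip_width: 0.0428
gripper_force: 0.0
```

```bash
cat >> fit.py <<'E'
def locate(guess,names=("top","scene")):
    F=[viewer.grab_frame(n) for n in names];D=[[d for d in viewer.trace(f,"riser1") if d["score"]>.2] for f in F]
    for p in guess:
        for n,f,ds in zip(names,F,D):
            q=proj(f,[[*p[:2],.02]])[0]
            e=[d for d in ds if np.hypot((d["rect"][0]+d["rect"][2])/2-q[0],(d["rect"][1]+d["rect"][3])/2-q[1])<20]
            if e:
                a,c=fit("riser1",[(f,e[0]["pixels"],None)],p);print(n,np.round(a,4),"cost",round(c,3),"sc",round(e[0]["score"],2))
            else: print(n,p,"none")
E
python3 - <<'E'
from fit import *
from plan import *
rep()
locate([(*w(.095,.072),-.015),(.543,-.3415,-1.498),(.3594,.150,1.41),(.339,.299,1.89)])
c=json.load(open("cmd.json"))
E
```

```text
t 26.73 pose [ 0.5965 -0.2111  0.1996  2.2832] F [-0.  -2.1  0.2] w 0.0428 gf 0.0 j [ 0.66  0.5  -0.58  1.66  0.31  1.07  0.7 ]
top [0.7008 0.1255 0.0059] cost 0.534 sc 0.54
scene [ 0.7012  0.1244 -0.022 ] cost 0.52 sc 0.64
top (0.543, -0.3415, -1.498) none
scene [ 0.5422 -0.342  -1.4964] cost 0.062 sc 0.83
top [0.3605 0.15   1.411 ] cost 0.123 sc 0.69
scene [0.3591 0.1453 1.406 ] cost 0.181 sc 0.94
top [0.3398 0.2991 1.8867] cost 0.071 sc 0.87
scene [0.3346 0.297  1.8794] cost 0.114 sc 0.83
```

play_rows([
  [[0,-0.031,-0.147,0.05,0.07],[0,-0.061,-0.294,0.1,0.139],[0,-0.092,-0.441,0.15,0.209],[0,-0.123,-0.588,0.2,0.279],[0,-0.154,-0.735,0.25,0.348],[0,-0.184,-0.882,0.3,0.418],[0,-0.184,-0.882,0.3,0.418],[0,-0.184,-0.882,0.42,0.418],[0,-0.184,-0.882,0.54,0.418],[0,-0.184,-0.882,0.66,0.418],[0,-0.184,-0.882,0.78,0.418],[0,-0.184,-0.882,0.78,0.418]],
])

```text
clock: 27.93
tcp_pos: [0.4946, -0.3434, 0.0426]
orientation: [-2.133, -2.305, -0.001]
contact_force: [-1.7, 0.2, 10.1]
grip_width: 0.0426
gripper_force: 4.7
```

play_rows([
  [[0,0,0,-0.001,0],[1,0,0,-0.001,0],[1,0,0,-0.001,0],[1,0,0,-0.001,0],[1,0,0,-0.001,0],[1,0,0,-0.126,0],[1,0,0,-0.252,0],[1,0,0,-0.378,0],[1,0,0,-0.504,0],[1,0,0,-0.63,0],[1,0,0,-0.63,0]],
])

```text
clock: 28.85
tcp_pos: [0.4957, -0.3466, 0.1748]
orientation: [2.133, 2.296, 0.002]
contact_force: [0.3, -1.1, -0.0]
grip_width: 0.0112
gripper_force: 41.1
```

```bash
python3 - <<'E'
from plan import *
rep()
put(.050,3.127)
plan([(.40,.14,.2,2.0,0)]);print();pick((.3600,.149,1.409),1.409)
E
```

```text
t 28.85 pose [ 0.4957 -0.3466  0.1748  1.6439] F [ 0.3 -1.1 -0. ] w 0.0112 gf 41.1 j [ 0.82  0.45 -0.41  1.77  0.21  0.96  0.4 ]
cmd-meas [-0.0027  0.0014 -0.0049  0.0002]
[[[1,0.116,0.072,-0,-0.073],[1,0.233,0.143,-0,-0.145],[1,0.349,0.215,-0,-0.218],[1,0.465,0.287,-0,-0.29],[1,0.582,0.359,-0,-0.363],[1,0.698,0.43,-0,-0.436],[1,0.815,0.502,-0,-0.508],[1,0.931,0.574,-0,-0.581]]]
[[[1,0.015,0.136,-0,-0.073],[1,0.029,0.272,-0,-0.145],[1,0.044,0.407,-0,-0.218],[1,0.058,0.543,-0,-0.29],[1,0.073,0.679,-0.001,-0.363],[1,0.073,0.679,-0.001,-0.363],[1,0.073,0.679,0.137,-0.363],[1,0.073,0.679,0.274,-0.363],[1,0.073,0.679,0.412,-0.363],[1,0.073,0.679,0.55,-0.363],[1,0.073,0.679,0.575,-0.363],[1,0.073,0.679,0.601,-0.363]]]
[[[1,-0.001,-0,0.026,0],[1,-0.001,0.057,0.026,0],[1,-0.001,0.113,0.026,0],[1,-0.001,0.17,0.026,0],[1,-0.001,0.227,0.026,0],[1,-0.001,0.283,0.026,0],[1,-0.001,0.34,0.026,0],[1,-0.001,0.397,0.026,0],[1,-0.001,0.453,0.026,0],[1,-0.001,0.51,0.026,0],[1,-0.001,0.51,0.026,0],[1,-0.001,0.51,0.026,0]]]
[[[0.4,0,-0,-0,0],[0.4,0,-0,-0,0],[0.4,0,-0,-0,0],[0.4,0,-0,-0.125,0],[0.4,0,-0,-0
[... 312 characters left out ...]
05,0.502]]]
[[[0,0.114,-0.069,-0.015,0.072],[0,0.228,-0.139,-0.03,0.144],[0,0.342,-0.208,-0.044,0.215],[0,0.342,-0.208,-0.044,0.215]]]

cmd-meas [-0.0957  0.4866  0.0251  0.3568]
CHECK CMD
[[[0,-0.003,0.009,0.06,0.075],[0,-0.006,0.018,0.12,0.151],[0,-0.009,0.027,0.18,0.226],[0,-0.012,0.035,0.24,0.301],[0,-0.015,0.044,0.3,0.377],[0,-0.015,0.044,0.3,0.377],[0,-0.015,0.044,0.42,0.377],[0,-0.015,0.044,0.54,0.377],[0,-0.015,0.044,0.66,0.377],[0,-0.015,0.044,0.78,0.377],[0,-0.015,0.044,0.78,0.377],[0,-0.015,0.044,0.78,0.377]]]
[[[1,-0,0,-0.001,-0],[1,-0,0,-0.001,-0],[1,-0,0,-0.001,-0],[1,-0,0,-0.001,-0],[1,-0,0,-0.126,-0],[1,-0,0,-0.252,-0],[1,-0,0,-0.378,-0],[1,-0,0,-0.504,-0],[1,-0,0,-0.63,-0]]]
```

play_rows([
  [[1,0.116,0.072,0,-0.073],[1,0.233,0.143,0,-0.145],[1,0.349,0.215,0,-0.218],[1,0.465,0.287,0,-0.29],[1,0.582,0.359,0,-0.363],[1,0.698,0.43,0,-0.436],[1,0.815,0.502,0,-0.508],[1,0.931,0.574,0,-0.581]],
])

```text
clock: 29.52
tcp_pos: [0.5939, -0.1501, 0.1689]
orientation: [-0.897, -3.01, 0.0]
contact_force: [-0.2, -0.4, -1.2]
grip_width: 0.011
gripper_force: 41.1
```

play_rows([
  [[1,0.015,0.136,0,-0.073],[1,0.029,0.272,0,-0.145],[1,0.044,0.407,0,-0.218],[1,0.058,0.543,0,-0.29],[1,0.073,0.679,-0.001,-0.363],[1,0.073,0.679,-0.001,-0.363],[1,0.073,0.679,0.137,-0.363],[1,0.073,0.679,0.274,-0.363],[1,0.073,0.679,0.412,-0.363],[1,0.073,0.679,0.55,-0.363],[1,0.073,0.679,0.575,-0.363],[1,0.073,0.679,0.601,-0.363]],
])

```text
clock: 30.52
tcp_pos: [0.6558, -0.0302, 0.0481]
orientation: [-0.024, -3.139, -0.0]
contact_force: [-0.1, -0.1, -1.4]
grip_width: 0.0113
gripper_force: 41.1
```

play_rows([
  [[1,-0.001,0,0.026,0],[1,-0.001,0.057,0.026,0],[1,-0.001,0.113,0.026,0],[1,-0.001,0.17,0.026,0],[1,-0.001,0.227,0.026,0],[1,-0.001,0.283,0.026,0],[1,-0.001,0.34,0.026,0],[1,-0.001,0.397,0.026,0],[1,-0.001,0.453,0.026,0],[1,-0.001,0.51,0.026,0],[1,-0.001,0.51,0.026,0],[1,-0.001,0.51,0.026,0]],
])

```text
clock: 31.52
tcp_pos: [0.6585, 0.0728, 0.0443]
orientation: [-0.022, -3.141, -0.0]
contact_force: [0.4, -0.5, 0.3]
grip_width: 0.0112
gripper_force: 41.1
```

play_rows([
  [[0.4,0,0,0,0],[0.4,0,0,0,0],[0.4,0,0,0,0],[0.4,0,0,-0.125,0],[0.4,0,0,-0.251,0],[0.4,0,0,-0.376,0],[0.4,0,0,-0.502,0],[0.4,0,0,-0.628,0]],
])

```text
clock: 32.18
tcp_pos: [0.6585, 0.0709, 0.1712]
orientation: [0.026, 3.141, -0.0]
contact_force: [0.9, -0.3, -0.7]
grip_width: 0.0257
gripper_force: 0.0
```

play_rows([
  [[0,0.13,0.032,-0.015,0.072],[0,0.259,0.064,-0.03,0.143],[0,0.389,0.096,-0.045,0.215],[0,0.519,0.128,-0.06,0.287],[0,0.648,0.16,-0.075,0.359],[0,0.778,0.192,-0.09,0.43],[0,0.908,0.224,-0.105,0.502]],
])

```text
clock: 32.77
tcp_pos: [0.4766, 0.119, 0.1912]
orientation: [1.239, 2.887, 0.0]
contact_force: [-0.2, 1.2, 0.1]
grip_width: 0.043
gripper_force: 0.0
```

```bash
python3 - <<'E'
from fit import *
from plan import *
rep()
locate([(*w(.095,.072),-.015),(*w(.05,.072),-.015),(.3594,.150,1.41),(.339,.299,1.89)])
ft=viewer.grab_frame("top");fs=viewer.grab_frame("scene")
a=cv2.resize(fs["pixels"][190:300,230:400],None,fx=2.4,fy=3,interpolation=2);b=cv2.resize(ft["pixels"][130:240,190:330],None,fx=2.7,fy=3,interpolation=2)
save(fs,"s7.png",np.hstack([a,b]))
E
```

```text
t 32.77 pose [0.4766 0.119  0.1912 2.331 ] F [-0.2  1.2  0.1] w 0.043 gf 0.0 j [ 0.24  0.3  -0.72  1.99  0.25  0.94  0.16]
top [0.6532 0.1208 0.1342] cost 0.508 sc 0.63
scene [ 0.7435  0.1544 -0.176 ] cost 0.442 sc 0.69
top [0.6565 0.122  0.0163] cost 0.502 sc 0.63
scene [ 0.6585  0.1199 -0.0397] cost 0.473 sc 0.66
top (0.3594, 0.15, 1.41) none
scene [0.3509 0.147  1.4316] cost 0.102 sc 0.73
top [0.34   0.2997 1.9198] cost 0.078 sc 0.97
scene [0.3357 0.297  1.9025] cost 0.09 sc 0.67
```

play_rows([
  [[0,0.114,-0.069,-0.015,0.072],[0,0.228,-0.139,-0.03,0.144],[0,0.342,-0.208,-0.044,0.215],[0,0.342,-0.208,-0.044,0.215],[0,0.342,-0.208,-0.044,0.215]],
])

```text
clock: 33.48
tcp_pos: [0.4004, 0.1397, 0.1999]
orientation: [1.694, 2.644, 0.0]
contact_force: [0.5, -0.5, -1.7]
grip_width: 0.0425
gripper_force: 0.0
```

play_rows([
  [[0,-0.003,0.009,0.06,0.075],[0,-0.006,0.018,0.12,0.151],[0,-0.009,0.027,0.18,0.226],[0,-0.012,0.035,0.24,0.301],[0,-0.015,0.044,0.3,0.377],[0,-0.015,0.044,0.3,0.377],[0,-0.015,0.044,0.3,0.377]],
])

```text
clock: 34.07
tcp_pos: [0.4102, 0.1403, 0.1392]
orientation: [-2.39, -2.037, 0.002]
contact_force: [-0.1, -0.6, 1.0]
grip_width: 0.0426
gripper_force: 0.0
```

```bash
python3 - <<'E'
from fit import *
from plan import *
rep()
o=get_obs();f=viewer.grab_frame("wrist")
for d in viewer.trace(f,"riser1")[:2]:
    print(d["score"],d["rect"]);r_=d["rect"]
for p in((.36,.149,1.409),):
    q=np.vstack([proj(f,place(b,*p),o) for b in M["riser1"]]);print(q.min(0),q.max(0))
    q=proj(f,place(M["riser1"][1],*p),o)[1::2];print("tab top",q.round(0).tolist())
E
```

```text
t 34.07 pose [0.4102 0.1403 0.1392 1.4116] F [-0.1 -0.6  1. ] w 0.0426 gf 0.0 j [ 0.06  0.26 -0.6   2.16  0.21  0.77 -0.84]
0.74 [117.0, 173.1, 285.7, 242.8]
0.74 [25.7, 0.0, 170.3, 54.3]
[116.71130732 171.35006813] [288.56536692 244.31044192]
tab top [[283.0, 244.0], [264.0, 244.0], [284.0, 196.0], [264.0, 196.0]]
```

play_rows([
  [[0,0,0,0.12,0],[0,0,0,0.24,0],[0,0,0,0.36,0],[0,0,0,0.48,0],[0,0,0,0.48,0],[0,0,0,0.48,0],[1,0,0,0.48,0],[1,0,0,0.48,0],[1,0,0,0.48,0],[1,0,0,0.48,0],[1,0,0,0.48,0],[1,0,0,0.48,0]],
])

```text
clock: 35.17
tcp_pos: [0.4107, 0.141, 0.0452]
orientation: [2.394, 2.032, 0.004]
contact_force: [-0.9, -0.9, 8.1]
grip_width: 0.0112
gripper_force: 41.8
```

play_rows([
  [[1,0,0,-0.126,0],[1,0,0,-0.252,0],[1,0,0,-0.378,0],[1,0,0,-0.504,0],[1,0,0,-0.63,0],[1,0,0,-0.63,0]],
])

```text
clock: 35.67
tcp_pos: [0.4122, 0.1418, 0.1745]
orientation: [2.392, 2.031, 0.012]
contact_force: [0.9, -0.4, -1.1]
grip_width: 0.0109
gripper_force: 40.6
```

```bash
python3 - <<'E'
from plan import *
rep();json.dump([*tab((.36,.149,1.409)),.17,1.409],open("cmd.json","w"))
put(-.058,-.015)
print();plan([(.44,.2,.2,1.0,0)]);print();pick((.339,.299,1.895),1.895)
E
```

```text
t 35.67 pose [0.4122 0.1418 0.1745 1.4079] F [ 0.9 -0.4 -1.1] w 0.0109 gf 40.6 j [ 0.1   0.21 -0.63  2.13  0.17  0.84 -0.8 ]
cmd-meas [-0.0029 -0.0009 -0.0045  0.0011]
[[[1,-0.06,0.069,-0,0.076],[1,-0.12,0.137,-0,0.151],[1,-0.18,0.206,-0,0.227],[1,-0.241,0.275,-0,0.302],[1,-0.301,0.343,-0,0.378],[1,-0.361,0.412,-0,0.453],[1,-0.421,0.481,-0,0.529],[1,-0.481,0.55,-0,0.604],[1,-0.541,0.618,-0,0.68],[1,-0.602,0.687,-0,0.755],[1,-0.662,0.756,-0,0.831],[1,-0.722,0.824,-0,0.907]]]
[[[1,0,0,-0,-0],[1,0,0,0.137,-0],[1,0,0,0.275,-0],[1,0,0,0.413,-0],[1,0,0,0.55,-0],[1,0,0,0.576,-0],[1,0,0,0.602,-0],[1,0,0,0.628,-0],[1,0,-0.057,0.628,-0],[1,0,-0.113,0.628,-0],[1,0,-0.17,0.628,-0],[1,0,-0.227,0.628,-0]]]
[[[1,0,-0.056,-0.001,-0],[1,0,-0.113,-0.001,-0],[1,0,-0.17,-0.001,-0],[1,0,-0.226,-0.001,-0],[1,0,-0.283,-0.001,-0],[1,0,-0.283,-0.001,-0],[1,0,-0.283,-0.001,-0],[0.4,0,-0.283,-0.001,-0],[0.4,0,-0.283,-0.001,-0],[0.4,0,-0.283,-0.001,-0],[0.4,0,-0.283,-0.126,-0],[0.4,0,-0.283,-0.252,-0]]]
[[[0.4,0,0,-0.125,-0],[0.4,0,0,-0.25,-0],[0.4,0,0,-0.376,-0]]]

cmd-meas [ 0.1381 -0.068  -0.0045 -1.4236]
CH
[... 251 characters left out ...]
33,-0.575],[0,-0.562,-0.622,-0.15,-0.647],[0,-0.562,-0.622,-0.15,-0.647]]]

cmd-meas [ 0.0277  0.0582  0.0255 -0.4073]
CHECK CMD
[[[0,0.042,-0.067,0.038,-0.071],[0,0.085,-0.134,0.075,-0.142],[0,0.127,-0.201,0.112,-0.214],[0,0.17,-0.268,0.15,-0.285],[0,0.212,-0.335,0.187,-0.356],[0,0.254,-0.402,0.225,-0.427],[0,0.297,-0.468,0.262,-0.498],[0,0.339,-0.535,0.3,-0.569],[0,0.339,-0.535,0.3,-0.569],[0,0.339,-0.535,0.42,-0.569],[0,0.339,-0.535,0.54,-0.569],[0,0.339,-0.535,0.66,-0.569]]]
[[[0,0,-0,0.12,-0],[0,0,-0,0.12,-0],[0,0,-0,0.12,-0],[1,0,-0,0.12,-0],[1,0,-0,0.12,-0],[1,0,-0,0.12,-0],[1,0,-0,0.12,-0],[1,0,-0,-0.006,-0],[1,0,-0,-0.132,-0],[1,0,-0,-0.258,-0],[1,0,-0,-0.384,-0],[1,0,-0,-0.51,-0]]]
```

play_rows([
  [[1,-0.06,0.069,0,0.076],[1,-0.12,0.137,0,0.151],[1,-0.18,0.206,0,0.227],[1,-0.241,0.275,0,0.302],[1,-0.301,0.343,0,0.378],[1,-0.361,0.412,0,0.453],[1,-0.421,0.481,0,0.529],[1,-0.481,0.55,0,0.604],[1,-0.541,0.618,0,0.68],[1,-0.602,0.687,0,0.755],[1,-0.662,0.756,0,0.831],[1,-0.722,0.824,0,0.907]],
])

```text
clock: 36.67
tcp_pos: [0.5488, -0.0296, 0.1695]
orientation: [3.141, -0.036, -0.001]
contact_force: [0.4, 0.4, -1.4]
grip_width: 0.0113
gripper_force: 40.5
```

play_rows([
  [[1,0,0,0,0],[1,0,0,0.137,0],[1,0,0,0.275,0],[1,0,0,0.413,0],[1,0,0,0.55,0],[1,0,0,0.576,0],[1,0,0,0.602,0],[1,0,0,0.628,0],[1,0,-0.057,0.628,0],[1,0,-0.113,0.628,0],[1,0,-0.17,0.628,0],[1,0,-0.227,0.628,0]],
])

```text
clock: 37.67
tcp_pos: [0.5501, 0.0183, 0.045]
orientation: [-3.141, 0.025, -0.003]
contact_force: [-0.8, -2.6, 3.6]
grip_width: 0.0112
gripper_force: 41.9
```

play_rows([
  [[1,0,-0.056,-0.001,0],[1,0,-0.113,-0.001,0],[1,0,-0.17,-0.001,0],[1,0,-0.226,-0.001,0],[1,0,-0.283,-0.001,0],[1,0,-0.283,-0.001,0],[1,0,-0.283,-0.001,0],[0.4,0,-0.283,-0.001,0],[0.4,0,-0.283,-0.001,0],[0.4,0,-0.283,-0.001,0],[0.4,0,-0.283,-0.126,0],[0.4,0,-0.283,-0.252,0]],
])

```text
clock: 38.67
tcp_pos: [0.5486, 0.0726, 0.0933]
orientation: [3.14, -0.027, -0.007]
contact_force: [1.1, -0.2, 0.2]
grip_width: 0.0254
gripper_force: 0.0
```

play_rows([
  [[0.4,0,0,-0.125,0],[0.4,0,0,-0.25,0],[0.4,0,0,-0.376,0]],
])

```text
clock: 38.92
tcp_pos: [0.5499, 0.0728, 0.1705]
orientation: [3.141, -0.028, -0.002]
contact_force: [-0.0, 0.1, 0.3]
grip_width: 0.0255
gripper_force: 0.0
```

play_rows([
  [[0,-0.062,-0.069,-0.017,-0.072],[0,-0.125,-0.138,-0.033,-0.144],[0,-0.187,-0.207,-0.05,-0.216],[0,-0.25,-0.276,-0.067,-0.287],[0,-0.312,-0.345,-0.083,-0.359],[0,-0.374,-0.415,-0.1,-0.431],[0,-0.437,-0.484,-0.117,-0.503],[0,-0.499,-0.553,-0.133,-0.575],[0,-0.562,-0.622,-0.15,-0.647],[0,-0.562,-0.622,-0.15,-0.647]],
])

```text
clock: 39.75
tcp_pos: [0.4378, 0.2024, 0.2001]
orientation: [-2.749, -1.518, -0.0]
contact_force: [-0.8, 0.2, -0.3]
grip_width: 0.0426
gripper_force: 0.0
```

```bash
python3 - <<'E'
from fit import *
from plan import *
rep()
locate([(*w(.095,.072),-.015),(*w(.05,.072),-.015),(*w(-.058,.072),-.015),(.339,.299,1.89)])
E
```

```text
t 39.75 pose [0.4378 0.2024 0.2001 1.009 ] F [-0.8  0.2 -0.3] w 0.0426 gf 0.0 j [-0.09  0.24 -0.54  2.01  0.15  0.93 -1.27]
top [0.6576 0.1213 0.0088] cost 0.478 sc 0.61
scene [ 0.7446  0.1534 -0.2337] cost 0.453 sc 0.6
top [0.6573 0.1222 0.0108] cost 0.477 sc 0.61
scene [0.6555 0.1218 0.0153] cost 0.507 sc 0.91
top [ 0.5514  0.1254 -0.0638] cost 0.541 sc 0.79
scene [ 0.5412  0.1257 -0.002 ] cost 0.59 sc 0.59
top (0.339, 0.299, 1.89) none
scene [0.337  0.2962 1.8945] cost 0.064 sc 0.93
```

play_rows([
  [[0,0.042,-0.067,0.038,-0.071],[0,0.085,-0.134,0.075,-0.142],[0,0.127,-0.201,0.112,-0.214],[0,0.17,-0.268,0.15,-0.285],[0,0.212,-0.335,0.187,-0.356],[0,0.254,-0.402,0.225,-0.427],[0,0.297,-0.468,0.262,-0.498],[0,0.339,-0.535,0.3,-0.569],[0,0.339,-0.535,0.3,-0.569],[0,0.339,-0.535,0.42,-0.569],[0,0.339,-0.535,0.54,-0.569],[0,0.339,-0.535,0.66,-0.569]],
])

```text
clock: 40.95
tcp_pos: [0.3883, 0.3133, 0.0669]
orientation: [1.843, 2.543, 0.001]
contact_force: [0.0, -0.1, -0.3]
grip_width: 0.0424
gripper_force: 0.0
```

play_rows([
  [[0,0,0,0.12,0],[0,0,0,0.12,0],[1,0,0,0.12,0],[1,0,0,0.12,0],[1,0,0,0.12,0],[1,0,0,0.12,0],[1,0,0,0.12,0],[1,0,0,-0.006,0],[1,0,0,-0.132,0],[1,0,0,-0.258,0],[1,0,0,-0.384,0],[1,0,0,-0.51,0]],
])

```text
clock: 41.95
tcp_pos: [0.3865, 0.3144, 0.1713]
orientation: [1.836, 2.549, 0.0]
contact_force: [0.5, 0.1, -1.2]
grip_width: 0.0113
gripper_force: 42.0
```

```bash
python3 - <<'E'
from plan import *
rep();t=tab((.339,.299,1.895));c=json.load(open("cmd.json"));print(c,t)
# detour away from base/pump: swing in front (low x) first
put(-.104,-.015,mid=[(.43,.12,.19,1.0,1)])
E
```

```text
t 41.95 pose [0.3865 0.3144 0.1713 1.8932] F [ 0.5  0.1 -1.2] w 0.0113 gf 42.0 j [-0.18  0.35 -0.75  1.99  0.3   0.91 -0.76]
[0.3864310034573274, 0.31485395093641233, 0.16999999999999998, 1.894376064979623] (np.float64(0.38639523500300443), np.float64(0.31492770225142297))
cmd-meas [-0.0001  0.0005 -0.0013  0.0011]
[[[1,-0.124,-0.013,-0.013,0.071],[1,-0.248,-0.026,-0.025,0.142],[1,-0.372,-0.039,-0.038,0.214],[1,-0.496,-0.052,-0.05,0.285],[1,-0.621,-0.065,-0.063,0.356],[1,-0.745,-0.077,-0.075,0.427],[1,-0.869,-0.09,-0.088,0.498],[1,-0.993,-0.103,-0.1,0.569],[1,-0.993,-0.103,-0.1,0.569]]]
[[[1,-0.047,0.078,0.011,0.072],[1,-0.094,0.156,0.022,0.144],[1,-0.142,0.235,0.033,0.216],[1,-0.189,0.313,0.044,0.288],[1,-0.236,0.391,0.056,0.359],[1,-0.283,0.469,0.067,0.431],[1,-0.33,0.548,0.078,0.503],[1,-0.377,0.626,0.089,0.575],[1,-0.424,0.704,0.1,0.647],[1,-0.424,0.704,0.1,0.647],[1,-0.424,0.704,0.237,0.647],[1,-0.424,0.704,0.375,0.647]]]
[[[1,0,0,0.137,-0],[1,0,0,0.275,-0],[1,0,0,0.301,-0],[1,0,0,0.327,-0],[1,0,0,0.352,-0],[1,0,-0.056,0.352,-0],[1,0,-0.113,0.352,-0],[1,-0,-0.17,0.352,-0],[1,-0,-0.226,0.352,-0],[1,-0,-0.283,0.352,-0],[1,-0,-0.34,0.352,-0],[1,-0,-0.396,0.352,-0]]]
[[[1,-0,-0.057,0,-0],[1,-0,-0.114,0,-0],[1,-0,-0.114,0,-0],[1,-0,-0.114,0,-0],[0.4,-0,-0.114,0,-0],[0.4,-0,-0.114,0,-0],[0.4,-0,-0.114,0,-0],[0.4,-0,-0.114,-0.125,-0],[0.4,-0,-0.114,-0.251,-0],[0.4,-0,-0.114,-0.376,-0],[0.4,-0,-0.114,-0.502,-0],[0.4,-0,-0.114,-0.627,-0]]]
```

play_rows([
  [[1,-0.124,-0.013,-0.013,0.071],[1,-0.248,-0.026,-0.025,0.142],[1,-0.372,-0.039,-0.038,0.214],[1,-0.496,-0.052,-0.05,0.285],[1,-0.621,-0.065,-0.063,0.356],[1,-0.745,-0.077,-0.075,0.427],[1,-0.869,-0.09,-0.088,0.498],[1,-0.993,-0.103,-0.1,0.569],[1,-0.993,-0.103,-0.1,0.569]],
])

```text
clock: 42.7
tcp_pos: [0.4311, 0.1146, 0.1902]
orientation: [2.764, 1.487, -0.001]
contact_force: [0.5, -0.1, -1.8]
grip_width: 0.0113
gripper_force: 42.0
```

play_rows([
  [[1,-0.047,0.078,0.011,0.072],[1,-0.094,0.156,0.022,0.144],[1,-0.142,0.235,0.033,0.216],[1,-0.189,0.313,0.044,0.288],[1,-0.236,0.391,0.056,0.359],[1,-0.283,0.469,0.067,0.431],[1,-0.33,0.548,0.078,0.503],[1,-0.377,0.626,0.089,0.575],[1,-0.424,0.704,0.1,0.647],[1,-0.424,0.704,0.1,0.647],[1,-0.424,0.704,0.237,0.647],[1,-0.424,0.704,0.375,0.647]],
])

```text
clock: 43.7
tcp_pos: [0.5044, -0.0273, 0.1157]
orientation: [-3.141, 0.024, -0.008]
contact_force: [0.4, 0.6, -2.2]
grip_width: 0.011
gripper_force: 42.0
```

play_rows([
  [[1,0,0,0.137,0],[1,0,0,0.275,0],[1,0,0,0.301,0],[1,0,0,0.327,0],[1,0,0,0.352,0],[1,0,-0.056,0.352,0],[1,0,-0.113,0.352,0],[1,0,-0.17,0.352,0],[1,0,-0.226,0.352,0],[1,0,-0.283,0.352,0],[1,0,-0.34,0.352,0],[1,0,-0.396,0.352,0]],
])

```text
clock: 44.7
tcp_pos: [0.5047, 0.052, 0.0449]
orientation: [3.141, -0.027, 0.002]
contact_force: [0.2, -3.7, 5.1]
grip_width: 0.0113
gripper_force: 43.3
```

play_rows([
  [[1,0,-0.057,0,0],[1,0,-0.114,0,0],[1,0,-0.114,0,0],[1,0,-0.114,0,0],[0.4,0,-0.114,0,0],[0.4,0,-0.114,0,0],[0.4,0,-0.114,0,0],[0.4,0,-0.114,-0.125,0],[0.4,0,-0.114,-0.251,0],[0.4,0,-0.114,-0.376,0],[0.4,0,-0.114,-0.502,0],[0.4,0,-0.114,-0.627,0]],
])

```text
clock: 45.7
tcp_pos: [0.504, 0.0736, 0.1706]
orientation: [3.141, -0.028, -0.001]
contact_force: [0.1, 0.1, 0.6]
grip_width: 0.0256
gripper_force: 0.0
```

```bash
python3 - <<'E'
from plan import *
rep()
plan([(.50,-.10,.25,.9,0),(.62,-.27,.25,1.72,0)])
E
```

```text
t 45.7 pose [ 0.504   0.0736  0.1706 -0.0177] F [0.1 0.1 0.6] w 0.0256 gf 0.0 j [-0.04  0.29 -0.26  1.99  0.1   0.87 -1.95]
cmd-meas [ 0.0004  0.001  -0.0006  0.002 ]
[[[0,-0.001,0.109,-0.05,-0.073],[0,-0.002,0.218,-0.1,-0.146],[0,-0.003,0.327,-0.15,-0.219],[0,-0.004,0.437,-0.2,-0.291],[0,-0.005,0.546,-0.25,-0.364],[0,-0.006,0.655,-0.3,-0.437],[0,-0.007,0.764,-0.35,-0.51],[0,-0.008,0.873,-0.4,-0.583],[0,-0.008,0.873,-0.4,-0.583],[0,0.079,0.993,-0.4,-0.658]]]
[[[0,-0.058,0.137,-0,-0.074],[0,-0.117,0.274,-0,-0.149],[0,-0.175,0.411,-0,-0.223],[0,-0.233,0.547,-0,-0.298],[0,-0.292,0.684,-0,-0.372],[0,-0.35,0.821,-0,-0.447],[0,-0.35,0.821,-0,-0.447]]]
```

```bash
python3 - <<'E'
from plan import *
json.dump([*w(-.104,.022),.17,-.015],open("cmd.json","w"))
plan([(.60,-.08,.29,1.556,0)],settle=3)
E
```

```text
cmd-meas [ 0.0003  0.0009 -0.0006  0.0027]
[[[0,0.035,0.055,-0.043,-0.071],[0,0.07,0.109,-0.086,-0.143],[0,0.105,0.164,-0.129,-0.214],[0,0.14,0.219,-0.171,-0.286],[0,0.175,0.273,-0.214,-0.357],[0,0.21,0.328,-0.257,-0.429],[0,0.245,0.383,-0.3,-0.5],[0,0.28,0.437,-0.343,-0.572],[0,0.315,0.492,-0.386,-0.643],[0,0.35,0.547,-0.429,-0.714],[0,0.385,0.601,-0.471,-0.786],[0,0.42,0.656,-0.514,-0.857]]]
[[[0,-0.046,0.046,-0.043,-0.072],[0,-0.091,0.092,-0.086,-0.143],[0,-0.091,0.092,-0.086,-0.143],[0,-0.091,0.092,-0.086,-0.143],[0,-0.091,0.092,-0.086,-0.143]]]
```

play_rows([
  [[0,0.035,0.055,-0.043,-0.071],[0,0.07,0.109,-0.086,-0.143],[0,0.105,0.164,-0.129,-0.214],[0,0.14,0.219,-0.171,-0.286],[0,0.175,0.273,-0.214,-0.357],[0,0.21,0.328,-0.257,-0.429],[0,0.245,0.383,-0.3,-0.5],[0,0.28,0.437,-0.343,-0.572],[0,0.315,0.492,-0.386,-0.643],[0,0.35,0.547,-0.429,-0.714],[0,0.385,0.601,-0.471,-0.786],[0,0.42,0.656,-0.514,-0.857]],
])

```text
clock: 46.7
tcp_pos: [0.5861, -0.0596, 0.2724]
orientation: [-2.468, -1.943, 0.001]
contact_force: [1.0, -0.4, 0.0]
grip_width: 0.0427
gripper_force: 0.0
```

play_rows([
  [[0,-0.046,0.046,-0.043,-0.072],[0,-0.091,0.092,-0.086,-0.143],[0,-0.091,0.092,-0.086,-0.143],[0,-0.091,0.092,-0.086,-0.143],[0,-0.091,0.092,-0.086,-0.143]],
])

```text
clock: 47.12
tcp_pos: [0.5989, -0.0799, 0.2888]
orientation: [-2.242, -2.198, 0.001]
contact_force: [-1.1, 1.0, -0.5]
grip_width: 0.0428
gripper_force: 0.0
```

```bash
python3 - <<'E'
from fit import *
from plan import *
rep();o=get_obs();f=viewer.grab_frame("wrist");im=f["pixels"].copy()
for x in(.095,.05,-.058,-.104):
    for b in M["riser1"]:
        q=proj(f,place(b,*w(x,.072),-.015),o);cv2.polylines(im,[cv2.convexHull(q.round().astype(np.int32))],1,(0,255,0),1)
q=proj(f,place(M["keeper"][0],*ST),o);cv2.polylines(im,[cv2.convexHull(q.round().astype(np.int32))],1,(0,255,0),1)
save(f,"w8.png",im)
E
```

```text
t 47.12 pose [ 0.5989 -0.0799  0.2888  1.5509] F [-1.1  1.  -0.5] w 0.0428 gf 0.0 j [ 0.38  0.35 -0.46  1.64  0.16  1.19 -0.13]
```

View pics/w8.png

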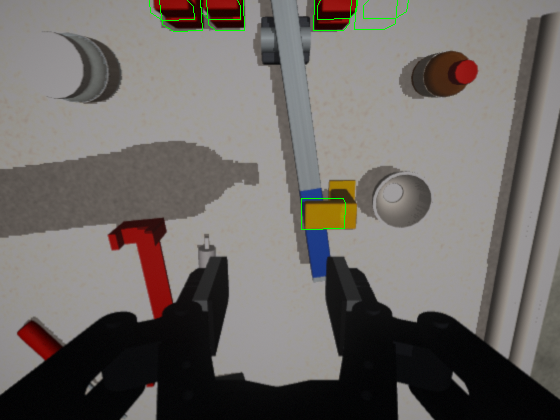

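Risers at (175,12), (225,12) and (333,12) match their slots, but the fourth, slot (380,12), is gone from where I put it, so it was knocked. I'll locate it.

```bash
python3 - <<'E'
from fit import *
from plan import *
for n in("top","scene"):
    f=viewer.grab_frame(n)
    h=cv2.cvtColor(f["pixels"],cv2.COLOR_RGB2HSV);m=((h[...,0]<8)|(h[...,0]>172))&(h[...,1]>140)&(h[...,2]>35)
    k,l,s,c=cv2.connectedComponentsWithStats(m.astype(np.uint8))
    for i in range(1,k):
        if s[i,4]>25: print(n,s[i],onz(f,[c[i]],.045)[0].round(3))
    for x in(.095,.05,-.058,-.104): print("  exp tab",proj(f,[[*w(x,.022),.055]]).round(0))
    for d in viewer.trace(f,"riser1")[:8]: print("  net",round(d["score"],2),d["rect"],d["pixels"].sum(),onz(f,[[(d["rect"][0]+d["rect"][2])/2,(d["rect"][1]+d["rect"][3])/2]],.045)[0].round(3))
plan([(.70,-.10,.26,1.556,0)],settle=2)
E
```

```text
top [ 173   85   66   30 1225] [0.921 0.208 0.045]
top [261 135   7   8  40] [0.784 0.014 0.045]
top [230 146   8  13  67] [0.736 0.11  0.045]
top [229 170  19  13 169] [0.655 0.092 0.045]
top [228 204  18  12 170] [0.548 0.095 0.045]
top [421 209   8   7  40] [ 0.55  -0.496  0.045]
top [227 218  19  12 185] [0.504 0.096 0.045]
top [350 238  38  16 338] [ 0.437 -0.319  0.045]
top [361 289  28  23 220] [ 0.277 -0.332  0.045]
  exp tab [[245. 161.]]
  exp tab [[244. 175.]]
  exp tab [[243. 209.]]
  exp tab [[242. 223.]]
  net 0.82 [229.5, 172.8, 247.9, 186.1] 259 [0.646 0.09  0.045]
  net 0.7 [230.0, 219.4, 243.0, 231.4] 200 [0.499 0.093 0.045]
  net 0.58 [230.1, 206.4, 248.7, 215.9] 220 [0.544 0.085 0.045]
scene [528 100   8   8  31] [0.049 0.872 0.045]
scene [167 154  28  16 155] [ 0.305 -0.334  0.045]
scene [172 183  68  25 474] [ 0.466 -0.245  0.045]
scene [165 193   7  11  59] [ 0.454 -0.359  0.045]
scene [318 198  23  32 445] [0.538 0.093 0.045]
scene [111 220   8   7  45] [ 0.541 -0.498  0.045]
scene [321 240  64  48 687] [0.712 0.117 0.045]
scene [304 277   7  10  45] [0.749 0.015 0.045]
scene [ 349  298   92   54 3113] [0.891 0.207 0.045]
  exp tab [[328. 263.]]
  exp tab [[326. 249.]]
  exp tab [[323. 217.]]
  exp tab [[321. 205.]]
  net 0.93 [319.4, 238.9, 345.3, 267.3] 420 [0.666 0.088 0.045]
  net 0.93 [338.0, 269.0, 388.8, 290.5] 594 [0.753 0.158 0.045]
  net 0.64 [320.0, 209.7, 340.5, 228.1] 313 [0.549 0.096 0.045]
  net 0.64 [315.6, 196.5, 342.3, 219.7] 262 [0.51  0.096 0.045]
  net 0.44 [161.8, 182.5, 243.7, 213.8] 931 [ 0.458 -0.26   0.045]
  net 0.29 [238.9, 270.5, 268.9, 293.1] 555 [ 0.746 -0.119  0.045]
cmd-meas [ 0.0005 -0.0001  0.0006  0.0018]
[[[0,-0.031,0.167,0.05,-0],[0,-0.062,0.335,0.1,-0],[0,-0.093,0.502,0.15,-0],[0,-0.093,0.502,0.15,-0],[0,-0.093,0.502,0.15,-0]]]
```

```bash
python3 - <<'E'
from plan import *
json.dump([.60,-.08,.29,1.556],open("cmd.json","w"))
plan([(.70,.03,.27,1.556,0)],settle=3)
E
```

```text
cmd-meas [ 0.0006 -0.0002  0.0006  0.002 ]
[[[0,0.139,0.123,0.025,-0],[0,0.279,0.246,0.05,-0],[0,0.418,0.369,0.075,-0],[0,0.557,0.492,0.1,-0],[0,0.557,0.492,0.1,-0],[0,0.557,0.492,0.1,-0],[0,0.557,0.492,0.1,-0]]]
```

play_rows([
  [[0,0.139,0.123,0.025,0],[0,0.279,0.246,0.05,0],[0,0.418,0.369,0.075,0],[0,0.557,0.492,0.1,0],[0,0.557,0.492,0.1,0],[0,0.557,0.492,0.1,0],[0,0.557,0.492,0.1,0]],
])

```text
clock: 47.95
tcp_pos: [0.6998, 0.0291, 0.2693]
orientation: [-2.24, -2.202, 0.002]
contact_force: [-0.5, 0.3, 0.0]
grip_width: 0.0424
gripper_force: 0.0
```

```bash
python3 - <<'E'
from fit import *
from plan import *
rep();o=get_obs();f=viewer.grab_frame("wrist");fs=viewer.grab_frame("scene")
im=f["pixels"].copy()
for d in viewer.trace(f,"riser1")[:4]: print(round(d["score"],2),d["rect"],d["pixels"].sum())
for p in((*w(.05,.072),-.015),(.745,.153,-.2)):
    for b in M["riser1"]:
        q=proj(f,place(b,*p),o);cv2.polylines(im,[cv2.convexHull(q.round().astype(np.int32))],1,(0,255,0),1)
a=cv2.resize(fs["pixels"][220:310,300:420],None,fx=2,fy=4.6667,interpolation=2)[:420]
save(f,"w9.png",np.hstack([im,a]))
np.save("w9.npy",f["pixels"]);json.dump({"o":[list(map(float,o["tcp_pos"])),list(map(float,o["orientation"]))]},open("w9.json","w"))
E
```

```text
t 47.95 pose [0.6998 0.0291 0.2693 1.5539] F [-0.5  0.3  0. ] w 0.0424 gf 0.0 j [ 0.17  0.53 -0.46  1.42  0.24  1.25 -0.32]
0.95 [53.6, 78.1, 112.2, 135.9] 2439
0.93 [99.6, 77.6, 155.2, 133.5] 2666
0.68 [212.3, 74.5, 254.4, 139.5] 2132
0.61 [293.7, 76.7, 334.2, 96.7] 692
```

View pics/w9.png

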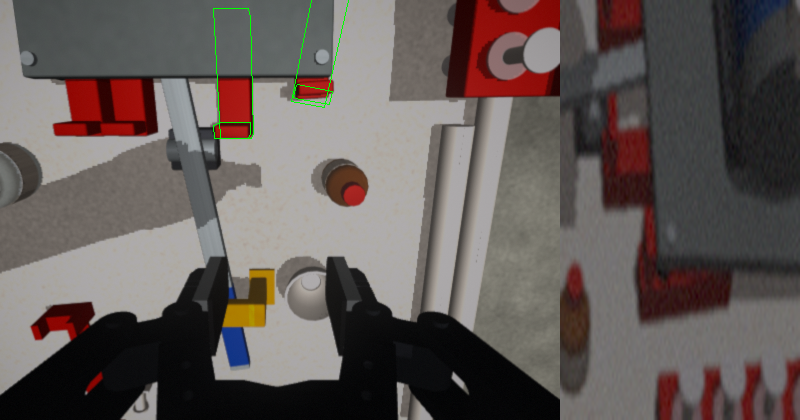

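The picture shows riser A's tab at (313,87), right at the base's front corner, pushed in and to the side. The other three are fine at (90,105), (130,105) and (235,105). I'll fit the tab.

```bash
python3 - <<'E'
from fit import *
from plan import *
o=get_obs();f=viewer.grab_frame("wrist");rep()
h=cv2.cvtColor(f["pixels"],cv2.COLOR_RGB2HSV);m=((h[...,0]<8)|(h[...,0]>172))&(h[...,1]>120)&(h[...,2]>30)
k=np.zeros_like(m);k[70:110,280:345]=1;m&=k;ys,xs=np.nonzero(m);print(m.sum(),xs.min(),xs.max(),ys.min(),ys.max())
for y in range(ys.min(),ys.max()+1,2):
    r_=np.nonzero(m[y])[0]
    if len(r_): print(y,r_.min(),r_.max(),f["pixels"][y,r_.min():r_.max():6,0].tolist())
def cost(q):
    im=np.zeros((1680,2240),np.uint8)
    for b in(box(-16,16,-56,-44,38,71),box(-16,16,-60,60,0,38)):
        P=proj(f,place(b,q[0]/1000,q[1]/1000,q[2]/100),o);cv2.fillConvexPoly(im,cv2.convexHull(((P+.5)*4).round().astype(np.int32)),1)
    im[:77*4]=0
    r_=cv2.resize(im.astype(np.float32),(560,420),interpolation=3);mm=m.copy();mm[:77]=0
    return 1-np.minimum(r_,mm).sum()/np.maximum(r_,mm).sum()
for q0 in([735,160,-15],[730,165,0],[735,165,15]):
    q0=np.array(q0,float);a=minimize(cost,q0,method="Nelder-Mead",options=dict(initial_simplex=np.vstack([q0,q0+[8,0,0],q0+[0,8,0],q0+[0,0,8]]),maxiter=200))
    c=a.x/[1000,1000,100];print(c.round(4),a.fun.round(3),"tab",np.round(tab(c),4))
E
```

```text
t 48.15 pose [0.6998 0.0275 0.2703 1.5517] F [-0.3 -0.1 -0.2] w 0.0428 gf 0.0 j [ 0.17  0.53 -0.45  1.42  0.24  1.25 -0.32]
751 295 332 75 96
75 296 326 [50, 62, 61, 71, 70]
77 295 330 [54, 167, 166, 156, 157, 121]
79 295 332 [49, 117, 133, 141, 150, 162, 154]
81 295 332 [44, 170, 173, 173, 174, 173, 156]
83 295 332 [42, 173, 174, 173, 173, 173, 156]
85 295 332 [44, 171, 172, 172, 173, 173, 158]
87 295 332 [46, 169, 168, 171, 172, 172, 161]
89 295 331 [51, 166, 165, 164, 162, 153]
91 295 327 [51, 138, 123, 112, 98, 127]
93 295 327 [53, 116, 122, 125, 164, 167]
95 296 318 [62, 156, 137, 124]
[0.7363 0.1611 0.0278] 0.06 tab [0.7377 0.1111]
[0.7354 0.161  0.0401] 0.059 tab [0.7374 0.111 ]
[0.7343 0.161  0.0517] 0.056 tab [0.7369 0.1111]
```

```bash
python3 - <<'E'
from plan import *
json.dump([.70,.03,.27,1.5555],open("cmd.json","w"))
ps=1.62;x,y=.7372,.101;e=w(.103,.014);p0=np.pi/2-.015
plan([(x,y,.15,ps,-.3),(x,y,.046,None,-.3,5),(x,y,.046,None,-.3,2),(x,y,.046,None,1,5)])
print()
plan([(x,y-.03,.046,None,1,4),(*e,.046,p0,1,8),(*e,.046,p0,1,2),(*e,.046,None,.1,4),(*e,.18,None,.1,6)])
E
```

```text
cmd-meas [ 0.0002  0.0025 -0.0003  0.0038]
[[[-0.3,0.089,0.045,0.15,-0.01],[-0.3,0.179,0.09,0.3,-0.021],[-0.3,0.268,0.135,0.45,-0.031],[-0.3,0.358,0.181,0.6,-0.041],[-0.3,0.358,0.181,0.6,-0.041],[-0.3,0.358,0.181,0.704,-0.041],[-0.3,0.358,0.181,0.808,-0.041],[-0.3,0.358,0.181,0.912,-0.041]]]
[[[-0.3,-0,-0,0.104,-0],[-0.3,-0,-0,0.208,-0],[-0.3,-0,-0,0.208,-0],[-0.3,-0,-0,0.208,-0],[1,-0,-0,0.208,-0],[1,-0,-0,0.208,-0],[1,-0,-0,0.208,-0],[1,-0,-0,0.208,-0],[1,-0,-0,0.208,-0]]]

cmd-meas [ 0.0375  0.0736 -0.2243  0.0682]
CHECK CMD
[[[1,-0.037,-0.002,-0,-0],[1,-0.075,-0.004,0,-0],[1,-0.112,-0.006,0,-0],[1,-0.15,-0.008,0,-0],[1,-0.154,-0.024,0,0.005],[1,-0.158,-0.041,0,0.01],[1,-0.162,-0.057,0,0.015],[1,-0.166,-0.074,0,0.02],[1,-0.17,-0.09,0,0.026],[1,-0.173,-0.107,0,0.031],[1,-0.177,-0.123,0,0.036],[1,-0.181,-0.14,0,0.041]]]
[[[1,-0,0,0,-0],[1,-0,0,0,-0],[0.1,-0,0,0,-0],[0.1,-0,0,0,-0],[0.1,-0,0,0,-0],[0.1,-0,0,0,-0],[0.1,-0,0,-0.112,-0],[0.1,-0,0,-0.223,-0],[0.1,-0,0,-0.335,-0],[0.1,-0,0,-0.447,-0],[0.1,-0,0,-0.558,-0],[0.1,-0,0,-0.67,-0]]]
```

play_rows([
  [[-0.3,0.089,0.045,0.15,-0.01],[-0.3,0.179,0.09,0.3,-0.021],[-0.3,0.268,0.135,0.45,-0.031],[-0.3,0.358,0.181,0.6,-0.041],[-0.3,0.358,0.181,0.6,-0.041],[-0.3,0.358,0.181,0.704,-0.041],[-0.3,0.358,0.181,0.808,-0.041],[-0.3,0.358,0.181,0.912,-0.041]],
])

```text
clock: 48.82
tcp_pos: [0.7381, 0.0986, 0.0881]
orientation: [2.169, 2.27, 0.002]
contact_force: [0.8, -0.5, 0.4]
grip_width: 0.0556
gripper_force: 0.0
```

play_rows([
  [[-0.3,0,0,0.104,0],[-0.3,0,0,0.208,0],[-0.3,0,0,0.208,0],[-0.3,0,0,0.208,0],[1,0,0,0.208,0],[1,0,0,0.208,0],[1,0,0,0.208,0],[1,0,0,0.208,0],[1,0,0,0.208,0]],
])

```text
clock: 49.57
tcp_pos: [0.7388, 0.1, 0.0483]
orientation: [2.167, 2.271, 0.004]
contact_force: [-2.0, -1.5, 7.3]
grip_width: 0.031
gripper_force: 39.6
```

Gripped at 31 mm, the tab's width. Now pull, shift and seat.

play_rows([
  [[1,-0.037,-0.002,0,0],[1,-0.075,-0.004,0,0],[1,-0.112,-0.006,0,0],[1,-0.15,-0.008,0,0],[1,-0.154,-0.024,0,0.005],[1,-0.158,-0.041,0,0.01],[1,-0.162,-0.057,0,0.015],[1,-0.166,-0.074,0,0.02],[1,-0.17,-0.09,0,0.026],[1,-0.173,-0.107,0,0.031],[1,-0.177,-0.123,0,0.036],[1,-0.181,-0.14,0,0.041]],
])

```text
clock: 50.57
tcp_pos: [0.7138, 0.0632, 0.048]
orientation: [2.239, 2.2, 0.009]
contact_force: [3.8, 1.2, 5.3]
grip_width: 0.0308
gripper_force: 39.9
```

play_rows([
  [[1,0,0,0,0],[1,0,0,0,0],[0.1,0,0,0,0],[0.1,0,0,0,0],[0.1,0,0,0,0],[0.1,0,0,0,0],[0.1,0,0,-0.112,0],[0.1,0,0,-0.223,0],[0.1,0,0,-0.335,0],[0.1,0,0,-0.447,0],[0.1,0,0,-0.558,0],[0.1,0,0,-0.67,0]],
])

```text
clock: 51.57
tcp_pos: [0.7107, 0.0623, 0.1803]
orientation: [-2.24, -2.202, 0.002]
contact_force: [0.3, -0.2, -0.3]
grip_width: 0.0378
gripper_force: 0.0
```

```bash
python3 - <<'E'
from plan import *
rep();print(json.load(open("cmd.json")))
plan([(.66,-.02,.26,np.pi/2-.015,0)],settle=4)
E
```

```text
t 51.57 pose [0.7107 0.0623 0.1803 1.5538] F [ 0.3 -0.2 -0.3] w 0.0378 gf 0.0 j [ 0.11  0.62 -0.44  1.47  0.28  1.11 -0.4 ]
[0.7111016271448093, 0.06350713196804318, 0.18000000000000002, 1.5555]
cmd-meas [ 0.0004  0.0012 -0.0003  0.0017]
[[[0,-0.105,-0.062,-0.1,-0],[0,-0.211,-0.125,-0.2,-0],[0,-0.316,-0.187,-0.3,-0],[0,-0.421,-0.249,-0.4,-0],[0,-0.421,-0.249,-0.4,-0],[0,-0.421,-0.249,-0.4,-0],[0,-0.421,-0.249,-0.4,-0],[0,-0.421,-0.249,-0.4,-0]]]
```

play_rows([
  [[0,-0.105,-0.062,-0.1,0],[0,-0.211,-0.125,-0.2,0],[0,-0.316,-0.187,-0.3,0],[0,-0.421,-0.249,-0.4,0],[0,-0.421,-0.249,-0.4,0],[0,-0.421,-0.249,-0.4,0],[0,-0.421,-0.249,-0.4,0]],
])

```text
clock: 52.15
tcp_pos: [0.6596, -0.0201, 0.259]
orientation: [-2.239, -2.202, 0.0]
contact_force: [-0.6, 0.2, 0.1]
grip_width: 0.0428
gripper_force: 0.0
```

```bash
cat > vis.py <<'E'
from fit import *
from plan import *
def visfit(xs=(.103,.05,-.058,-.104),edge_z=.051):
    o=get_obs();f=viewer.grab_frame("wrist")
    D=[d for d in viewer.trace(f,"riser1") if d["score"]>.2]
    E=proj(f,[[*w(-.14,.068),edge_z],[*w(.14,.068),edge_z]],o)
    print("edge px",E.round(0).tolist())
    for x in xs:
        p=np.array([*w(x,.072),-.015]);t=proj(f,[[*tab(p),.06]],o)[0]
        D2=sorted(D,key=lambda d:np.hypot((d["rect"][0]+d["rect"][2])/2-t[0],(d["rect"][1]+d["rect"][3])/2-t[1]))
        if not D2: print(x,"none");continue
        d=D2[0];m=d["pixels"];top=int(np.nonzero(m.any(1))[0][0])
        def cost(q):
            im=np.zeros((1680,2240),np.uint8)
            for b in M["riser1"]:
                P=proj(f,place(b,q[0]/1000,q[1]/1000,q[2]/100),o);cv2.fillConvexPoly(im,cv2.convexHull(((P+.5)*4).round().astype(np.int32)),1)
            im[:top*4]=0;r_=cv2.resize(im.astype(np.float32),(560,420),interpolation=3)
            return 1-np.minimum(r_,m).sum()/np.maximum(r_,m).sum()
        q0=p*[1000,1000,100];a=minimize(cost,q0,method="Nelder-Mead",options=dict(initial_simplex=np.vstack([q0,q0+[8,0,0],q0+[0,8,0],q0+[0,0,8]]),maxiter=150))
        c=a.x/[1000,1000,100];dx,dy=c[0]-ST[0],c[1]-ST[1];co,si=np.cos(ST[2]),np.sin(ST[2])
        print(x,"->stand",round(co*dx+si*dy,3),round(-si*dx+co*dy,3),"yaw",round(c[2]-ST[2],3),"cost",round(a.fun,3),"sc",round(d["score"],2),d["rect"])
E
python3 - <<'E'
from vis import *
rep();visfit()
E
```

```text
t 52.15 pose [ 0.6596 -0.0201  0.259   1.5542] F [-0.6  0.2  0.1] w 0.0428 gf 0.0 j [ 0.26  0.47 -0.47  1.54  0.22  1.19 -0.26]
edge px [[58.0, 21.0], [375.0, 20.0]]
0.103 ->stand 0.104 0.075 yaw 0.005 cost 0.043 sc 0.84 [308.8, 17.1, 351.9, 83.7]
0.05 ->stand 0.05 0.072 yaw 0.0 cost 0.031 sc 0.55 [253.4, 16.8, 291.2, 86.2]
-0.058 ->stand -0.058 0.075 yaw 0.019 cost 0.064 sc 0.63 [130.2, 19.7, 184.9, 86.5]
-0.104 ->stand -0.102 0.075 yaw 0.016 cost 0.097 sc 0.87 [81.1, 18.5, 145.4, 85.0]
```

All four risers are square and about 60–65 mm under. Next I'll regrip the handle, press, swing out and let the base down.

```bash
python3 - <<'E'
from plan import *
ps=np.pi/2-.015;L=.233;S=lambda s,ph=0:(*w(L*np.cos(s)*np.sin(ph),-L*np.cos(s)*np.cos(ph)),.028+.018*np.cos(s)+L*np.sin(s)-.011)
a=S(0,.165);json.dump([.66,-.02,.26,1.5555],open("cmd.json","w"))
plan([(a[0],a[1],.15,ps+.165,0),(*a,None,0,5),(*a,None,0,2),(*a,None,1,5)]);print(a)
print()
plan([(*S(-.05,.165),None,1,5),(*S(-.05,.165),None,1,2)]+[(*S(-.05,p),ps+p,1,2) for p in(.135,.105,.075,.045,.015,-.01)])
E
```

```text
cmd-meas [ 0.0004 -0.0008  0.0017 -0.0003]
[[[0,-0.133,-0.012,0.092,-0.018],[0,-0.266,-0.025,0.183,-0.035],[0,-0.399,-0.037,0.275,-0.053],[0,-0.532,-0.049,0.367,-0.07],[0,-0.665,-0.061,0.458,-0.088],[0,-0.798,-0.074,0.55,-0.105],[0,-0.798,-0.074,0.55,-0.105],[0,-0.798,-0.074,0.665,-0.105],[0,-0.798,-0.074,0.78,-0.105],[0,-0.798,-0.074,0.895,-0.105]]]
[[[0,-0,0,0.115,-0],[0,-0,0,0.23,-0],[0,-0,0,0.23,-0],[0,-0,0,0.23,-0],[1,-0,0,0.23,-0],[1,-0,0,0.23,-0],[1,-0,0,0.23,-0],[1,-0,0,0.23,-0],[1,-0,0,0.23,-0]]]
(np.float64(0.6428190848663485), np.float64(-0.17938366115909785), np.float64(0.035))

cmd-meas [-0.0168 -0.1602 -0.2233  0.1646]
CHECK CMD
[[[1,0,0,0.012,-0],[1,0.001,0,0.023,-0],[1,0.001,0,0.035,-0],[1,0.001,0,0.047,-0],[1,0.001,0,0.058,-0],[1,0.001,0,0.058,-0],[1,0.001,0,0.058,-0],[1,0.002,-0.017,0.058,0.009],[1,0.002,-0.035,0.058,0.019],[1,0.003,-0.052,0.058,0.028],[1,0.003,-0.07,0.058,0.038],[1,0.005,-0.087,0.058,0.048]]]
[[[1,-0,-0.017,0,0.009],[1,0,-0.035,0,0.019],[1,0.001,-0.052,0,0.028],[1,0.002,-0.07,0,0.038],[1,0.003,-0.087,0,0.047],[1,0.004,-0.102,0,0.055],[1,0.005,-0.116,0,0.063]]]
```

play_rows([
  [[0,-0.133,-0.012,0.092,-0.018],[0,-0.266,-0.025,0.183,-0.035],[0,-0.399,-0.037,0.275,-0.053],[0,-0.532,-0.049,0.367,-0.07],[0,-0.665,-0.061,0.458,-0.088],[0,-0.798,-0.074,0.55,-0.105],[0,-0.798,-0.074,0.55,-0.105],[0,-0.798,-0.074,0.665,-0.105],[0,-0.798,-0.074,0.78,-0.105],[0,-0.798,-0.074,0.895,-0.105]],
], grip_force=60)

```text
clock: 53.08
tcp_pos: [0.6427, -0.1786, 0.079]
orientation: [-2.049, -2.38, -0.001]
contact_force: [-0.1, -0.2, -0.4]
grip_width: 0.0427
gripper_force: 0.0
```

play_rows([
  [[0,0,0,0.115,0],[0,0,0,0.23,0],[0,0,0,0.23,0],[0,0,0,0.23,0],[1,0,0,0.23,0],[1,0,0,0.23,0],[1,0,0,0.23,0],[1,0,0,0.23,0],[1,0,0,0.23,0]],
])

```text
clock: 53.83
tcp_pos: [0.6447, -0.1792, 0.0365]
orientation: [2.049, 2.377, 0.005]
contact_force: [5.1, 2.7, -0.1]
grip_width: 0.0227
gripper_force: 60.1
```

play_rows([
  [[1,0,0,0.012,0],[1,0.001,0,0.023,0],[1,0.001,0,0.035,0],[1,0.001,0,0.047,0],[1,0.001,0,0.058,0],[1,0.001,0,0.058,0],[1,0.001,0,0.058,0]],
])

```text
clock: 54.42
tcp_pos: [0.6447, -0.1795, 0.0261]
orientation: [2.049, 2.377, 0.004]
contact_force: [0.4, 1.2, 10.6]
grip_width: 0.0227
gripper_force: 61.7
```

```bash
python3 - <<'E'
from vis import *
rep()
ps=np.pi/2-.015;L=.233;S=lambda s,ph=0:(*w(L*np.cos(s)*np.sin(ph),-L*np.cos(s)*np.cos(ph)),.028+.018*np.cos(s)+L*np.sin(s)-.011)
json.dump([*S(-.05,.165),ps+.165],open("cmd.json","w"))
plan([(*S(-.05,p),ps+p,1,2) for p in(.135,.105,.075,.045,.015,-.01)])
print();plan([(*S(s),ps,1,3) for s in(0,.05,.11,.17,.19)]+[(*S(.19),ps,0,5)])
E
```

```text
t 54.42 pose [ 0.6447 -0.1795  0.0261  1.7186] F [ 0.4  1.2 10.6] w 0.0227 gf 61.7 j [ 0.45  0.73 -0.39  1.69  0.36  0.79  0.04]
cmd-meas [-0.0019  0.0004 -0.0027  0.0022]
[[[1,0,-0.017,-0,0.01],[1,0.001,-0.035,-0,0.019],[1,0.001,-0.052,-0,0.029],[1,0.002,-0.07,-0,0.038],[1,0.003,-0.087,-0,0.048],[1,0.005,-0.105,-0,0.057],[1,0.007,-0.122,-0,0.067],[1,0.008,-0.139,-0,0.076],[1,0.011,-0.157,-0,0.086],[1,0.013,-0.174,-0,0.095],[1,0.015,-0.188,-0,0.103],[1,0.018,-0.203,-0,0.111]]]

cmd-meas [-0.0426 -0.0021 -0.0027 -0.1721]
CHECK CMD
[[[1,-0.001,0.004,-0.019,-0.002],[1,-0.001,0.008,-0.039,-0.004],[1,-0.002,0.012,-0.058,-0.006],[1,-0.001,0.012,-0.078,-0.006],[1,-0.001,0.012,-0.097,-0.006],[1,-0,0.012,-0.116,-0.006],[1,0.002,0.012,-0.14,-0.006],[1,0.004,0.012,-0.163,-0.006],[1,0.005,0.012,-0.186,-0.006],[1,0.009,0.012,-0.209,-0.006],[1,0.012,0.012,-0.231,-0.006],[1,0.015,0.012,-0.254,-0.006]]]
[[[1,0.002,-0,-0.008,0],[1,0.003,-0,-0.015,0],[1,0.004,-0,-0.023,0],[0,0.004,-0,-0.023,0],[0,0.004,-0,-0.023,0],[0,0.004,-0,-0.023,0],[0,0.004,-0,-0.023,0],[0,0.004,-0,-0.023,0]]]
```

play_rows([
  [[1,0,-0.017,0,0.01],[1,0.001,-0.035,0,0.019],[1,0.001,-0.052,0,0.029],[1,0.002,-0.07,0,0.038],[1,0.003,-0.087,0,0.048],[1,0.005,-0.105,0,0.057],[1,0.007,-0.122,0,0.067],[1,0.008,-0.139,0,0.076],[1,0.011,-0.157,0,0.086],[1,0.013,-0.174,0,0.095],[1,0.015,-0.188,0,0.103],[1,0.018,-0.203,0,0.111]],
])

```text
clock: 55.42
tcp_pos: [0.6053, -0.1827, 0.0264]
orientation: [2.244, 2.189, 0.006]
contact_force: [2.8, -1.2, 9.8]
grip_width: 0.0223
gripper_force: 61.7
```

play_rows([
  [[1,0,0,0,0],[1,0,0,0,0]],
])

```text
clock: 55.58
tcp_pos: [0.6044, -0.1827, 0.0261]
orientation: [2.245, 2.19, 0.004]
contact_force: [1.3, 0.0, 9.5]
grip_width: 0.0226
gripper_force: 61.6
```

play_rows([
  [[1,-0.001,0.004,-0.019,-0.002],[1,-0.001,0.008,-0.039,-0.004],[1,-0.002,0.012,-0.058,-0.006],[1,-0.001,0.012,-0.078,-0.006],[1,-0.001,0.012,-0.097,-0.006],[1,0,0.012,-0.116,-0.006],[1,0.002,0.012,-0.14,-0.006],[1,0.004,0.012,-0.163,-0.006],[1,0.005,0.012,-0.186,-0.006],[1,0.009,0.012,-0.209,-0.006],[1,0.012,0.012,-0.231,-0.006],[1,0.015,0.012,-0.254,-0.006]],
])

```text
clock: 56.58
tcp_pos: [0.6037, -0.1783, 0.0737]
orientation: [-2.238, -2.202, 0.0]
contact_force: [0.5, 1.8, -4.3]
grip_width: 0.0227
gripper_force: 60.0
```

play_rows([
  [[1,0.002,0,-0.008,0],[1,0.003,0,-0.015,0],[1,0.004,0,-0.023,0],[1,0.004,0,-0.023,0]],
])

```text
clock: 56.92
tcp_pos: [0.6036, -0.1795, 0.0782]
orientation: [-2.241, -2.201, 0.002]
contact_force: [-0.2, -0.5, -4.1]
grip_width: 0.0226
gripper_force: 59.9
```

```bash
python3 - <<'E'
from vis import *
rep();s=state()
fs=viewer.grab_frame("scene");ft=viewer.grab_frame("top");V=[]
for f in(fs,ft):
    d=viewer.trace(f,"bar")[0];print(d["score"],d["rect"]);V.append((f,d["pixels"],None))
print(barfit(V[:1],s[:3],s[3],loc=-.15,off=.011,p0=.2))
E
```

```text
t 56.92 pose [ 0.6036 -0.1795  0.0782  1.5528] F [-0.2 -0.5 -4.1] w 0.0226 gf 59.9 j [ 0.47  0.61 -0.38  1.77  0.29  0.83 -0.07]
0.83 [212.4, 219.2, 338.9, 241.7]
0.76 [229.0, 188.8, 320.1, 197.2]
(array([ 0.22347284,  0.0475426 , -0.13582349]), np.float64(0.1853134036064148))
```

The handle force fell from +9.5 to −4 N, so the base is on the risers. I'll release, regrip at mid-bar, tilt and withdraw.

```bash
python3 - <<'E'
from plan import *
ps=np.pi/2-.015;L=.233;S=lambda s,ph=0:(*w(L*np.cos(s)*np.sin(ph),-L*np.cos(s)*np.cos(ph)),.028+.018*np.cos(s)+L*np.sin(s)-.011)
T=lambda s,L=.14:(*w(0,-L*np.cos(s)),.028+.018*np.cos(s)+L*np.sin(s)-.013)
json.dump([*S(.19),ps],open("cmd.json","w"))
a=S(.19);b=T(.17)
plan([(*a,ps,0,4),(a[0],a[1],.12,None,0,3),(b[0],b[1],.12,None,0),(*b,None,0,4),(*b,None,0,1),(*b,None,1,5)])
print()
plan([(*T(s),None,1,3) for s in(.22,.27,.3)]+[(*T(.3),None,1,2)])
print()
d=T(.3);wy=.135
plan([(*T(.3),None,1,4),(*w(0,-.14*np.cos(.3)-wy),d[2]+.004+wy*np.tan(.3),None,1,12),(*w(0,-.14*np.cos(.3)-wy),.17,None,1,3)])
E
```

```text
cmd-meas [0.0006 0.001  0.0005 0.0022]
[[[0,0,0,-0,-0],[0,0,0,-0,-0],[0,0,0,-0,-0],[0,0,0,-0,-0],[0,0,0,-0.069,-0],[0,0,0,-0.138,-0],[0,0,0,-0.207,-0],[0,0.151,0,-0.207,-0],[0,0.303,0,-0.207,-0],[0,0.454,0,-0.207,-0],[0,0.454,0,-0.207,-0],[0,0.454,0,-0.127,-0]]]
[[[0,0,0,0.079,-0],[0,0,0,0.159,-0],[0,0,0,0.238,-0],[0,0,0,0.238,-0],[1,0,0,0.238,-0],[1,0,0,0.238,-0],[1,0,0,0.238,-0],[1,0,0,0.238,-0],[1,0,0,0.238,-0]]]

cmd-meas [ 0.002   0.0918 -0.0217  0.0022]
CHECK CMD
[[[1,0.002,0,-0.011,-0],[1,0.005,-0,-0.022,-0],[1,0.007,-0,-0.033,-0],[1,0.01,-0,-0.044,-0],[1,0.013,-0,-0.055,-0],[1,0.015,-0,-0.066,-0],[1,0.017,-0,-0.073,-0],[1,0.019,-0,-0.079,-0],[1,0.021,-0,-0.085,-0],[1,0.021,-0,-0.085,-0],[1,0.021,-0,-0.085,-0]]]

cmd-meas [ 0.0021  0.096  -0.0047  0.0022]
CHECK CMD
[[[1,0,-0,-0,-0],[1,0,-0,-0,-0],[1,0,0,-0,-0],[1,0,-0,-0,-0],[1,-0.056,-0,-0.02,-0],[1,-0.112,-0,-0.039,-0],[1,-0.168,-0,-0.058,-0],[1,-0.225,-0,-0.077,-0],[1,-0.281,-0,-0.096,-0],[1,-0.337,-0,-0.115,-0],[1,-0.393,-0,-0.134,-0],[1,-0.45,-0,-0.153,-0]]]
[[[1,-0.056,-0,-0.019,-0],[1,-0.112,-0,-0.038,-0],[1,-0.168,-0,-0.057,-0],[1,-0.225,-0,-0.076,-0],[1,-0.225,-0,-0.161,-0],[1,-0.225,-0,-0.245,-0],[1,-0.225,-0,-0.33,-0]]]
```

play_rows([
  [[0,0,0,0,0],[0,0,0,0,0],[0,0,0,0,0],[0,0,0,0,0],[0,0,0,-0.069,0],[0,0,0,-0.138,0],[0,0,0,-0.207,0],[0,0.151,0,-0.207,0],[0,0.303,0,-0.207,0],[0,0.454,0,-0.207,0],[0,0.454,0,-0.207,0],[0,0.454,0,-0.127,0]],
])

```text
clock: 58.12
tcp_pos: [0.6091, -0.0845, 0.1088]
orientation: [2.231, 2.204, 0.01]
contact_force: [0.6, -0.5, -0.0]
grip_width: 0.0426
gripper_force: 0.0
```

play_rows([
  [[0,0,0,0.079,0],[0,0,0,0.159,0],[0,0,0,0.238,0],[0,0,0,0.238,0],[1,0,0,0.238,0],[1,0,0,0.238,0],[1,0,0,0.238,0],[1,0,0,0.238,0],[1,0,0,0.238,0]],
], grip_force=20)

```text
clock: 58.87
tcp_pos: [0.6066, -0.0878, 0.0575]
orientation: [2.239, 2.202, 0.002]
contact_force: [-0.5, -0.1, 3.4]
grip_width: 0.0233
gripper_force: 25.4
```

play_rows([
  [[1,0.002,0,-0.011,0],[1,0.005,0,-0.022,0],[1,0.007,0,-0.033,0],[1,0.01,0,-0.044,0],[1,0.013,0,-0.055,0],[1,0.015,0,-0.066,0],[1,0.017,0,-0.073,0],[1,0.019,0,-0.079,0],[1,0.021,0,-0.085,0],[1,0.021,0,-0.085,0],[1,0.021,0,-0.085,0]],
])

```text
clock: 59.78
tcp_pos: [0.6059, -0.0835, 0.0733]
orientation: [2.24, 2.202, 0.0]
contact_force: [-0.1, 0.3, -5.6]
grip_width: 0.0234
gripper_force: 24.3
```

```bash
python3 - <<'E'
from vis import *
rep();s=state()
fs=viewer.grab_frame("scene")
d=viewer.trace(fs,"bar")[0];print(d["score"],d["rect"])
print(barfit([(fs,d["pixels"],None)],s[:3],s[3],loc=-.057,off=.013,p0=.25))
E
```

```text
t 59.78 pose [ 0.6059 -0.0835  0.0733  1.5538] F [-0.1  0.3 -5.6] w 0.0234 gf 24.3 j [ 0.33  0.59 -0.4   1.81  0.3   0.8  -0.24]
0.64 [217.6, 216.0, 340.2, 243.2]
(array([ 0.24007171,  0.00132844, -0.04316424]), np.float64(0.19576221704483032))
```

```bash
python3 - <<'E'
from plan import *
T=lambda s,L=.14:(*w(0,-L*np.cos(s)),.028+.018*np.cos(s)+L*np.sin(s)-.013)
d=T(.3);json.dump([*d,np.pi/2-.015],open("cmd.json","w"))
z=d[2]-.003;y0=-.14*np.cos(.3);wy=.14
plan([(*d,None,1,3),(d[0],d[1],z,None,1,2),(*w(0,y0-wy),z+wy*.25,None,1,14),(*w(0,y0-wy),.17,None,1,4)],settle=2)
print();plan([(.440,-.315,.17,np.pi/2+.085,1,10)])
E
```

```text
cmd-meas [0.0002 0.0008 0.0003 0.002 ]
[[[1,0,0,-0,-0],[1,0,0,-0,-0],[1,0,0,-0,-0],[1,0,0,0.008,-0],[1,0,0,0.015,-0],[1,-0.05,0,0.003,-0],[1,-0.1,-0,-0.01,-0],[1,-0.15,-0,-0.023,-0],[1,-0.2,0,-0.035,-0],[1,-0.25,0,-0.047,-0],[1,-0.3,-0,-0.06,-0],[1,-0.35,0,-0.072,-0]]]
[[[1,-0.05,0,-0.013,-0],[1,-0.1,-0,-0.026,-0],[1,-0.15,-0,-0.038,-0],[1,-0.2,0,-0.05,-0],[1,-0.25,0,-0.063,-0],[1,-0.3,-0,-0.076,-0],[1,-0.35,0,-0.088,-0],[1,-0.35,0,-0.169,-0],[1,-0.35,0,-0.249,-0],[1,-0.35,0,-0.33,-0],[1,-0.35,0,-0.41,-0]]]

cmd-meas [-0.0019 -0.1392  0.0967  0.002 ]
CHECK CMD
[[[1,-0.047,-0.081,-0,-0.006],[1,-0.095,-0.162,-0,-0.013],[1,-0.142,-0.244,-0,-0.019],[1,-0.189,-0.325,-0,-0.025],[1,-0.237,-0.406,-0,-0.032],[1,-0.284,-0.487,-0,-0.038],[1,-0.332,-0.569,-0,-0.045],[1,-0.379,-0.65,-0,-0.051],[1,-0.426,-0.731,-0,-0.057],[1,-0.474,-0.812,-0,-0.064]]]
```

play_rows([
  [[1,0,0,0,0],[1,0,0,0,0],[1,0,0,0,0],[1,0,0,0.008,0],[1,0,0,0.015,0],[1,-0.05,0,0.003,0],[1,-0.1,0,-0.01,0],[1,-0.15,0,-0.023,0],[1,-0.2,0,-0.035,0],[1,-0.25,0,-0.047,0],[1,-0.3,0,-0.06,0],[1,-0.35,0,-0.072,0]],
], grip_force=110)

```text
clock: 60.88
tcp_pos: [0.6046, -0.155, 0.0881]
orientation: [2.241, 2.202, 0.0]
contact_force: [-0.8, 0.2, -5.0]
grip_width: 0.0212
gripper_force: 110.3
```

play_rows([
  [[1,-0.05,0,-0.013,0],[1,-0.1,0,-0.026,0],[1,-0.15,0,-0.038,0],[1,-0.2,0,-0.05,0],[1,-0.25,0,-0.063,0],[1,-0.3,0,-0.076,0],[1,-0.35,0,-0.088,0],[1,-0.35,0,-0.169,0],[1,-0.35,0,-0.249,0],[1,-0.35,0,-0.33,0],[1,-0.35,0,-0.41,0]],
])

```text
clock: 61.8
tcp_pos: [0.6034, -0.2239, 0.1705]
orientation: [-2.24, -2.202, -0.0]
contact_force: [0.3, -0.1, -4.3]
grip_width: 0.0216
gripper_force: 110.3
```

play_rows([
  [[1,-0.047,-0.081,0,-0.006],[1,-0.095,-0.162,0,-0.013],[1,-0.142,-0.244,0,-0.019],[1,-0.189,-0.325,0,-0.025],[1,-0.237,-0.406,0,-0.032],[1,-0.284,-0.487,0,-0.038],[1,-0.332,-0.569,0,-0.045],[1,-0.379,-0.65,0,-0.051],[1,-0.426,-0.731,0,-0.057],[1,-0.474,-0.812,0,-0.064],[1,-0.474,-0.812,0,-0.064],[1,-0.474,-0.812,0,-0.064]],
])

```text
clock: 62.8
tcp_pos: [0.4385, -0.3168, 0.17]
orientation: [2.129, 2.309, -0.001]
contact_force: [1.0, 0.9, -4.5]
grip_width: 0.0213
gripper_force: 110.4
```

```bash
python3 - <<'E'
from vis import *
rep();s=state()
fs=viewer.grab_frame("scene");ft=viewer.grab_frame("top")
d=viewer.trace(fs,"bar")[0];print(d["score"],d["rect"])
for p in(.25,.1): print(barfit([(fs,d["pixels"],None)],s[:3],s[3],loc=-.05,off=.013,p0=p))
# rest location: red mask in top and scene with bar absent
for n,f in(("t",ft),("s",fs)):
    for d in viewer.trace(f,"rest")[:2]: print(n,d["score"],d["rect"],d["pixels"].sum())
M["rest"]=[box(-26,26,sy*100-10,sy*100+10,0,30) for sy in(-1,1)]+[box(sx*17,sx*26,sy*100-10,sy*100+10,30,46) for sx in(-1,1) for sy in(-1,1)]
M["rest"]+=[box(-8,8,-100,100,0,12)]
for f in(fs,ft):
    d=viewer.trace(f,"rest")
    if d: print(fit("rest",[(f,d[0]["pixels"],None)],[.437,-.275,.085]))
h=None
E
```

```text
t 62.8 pose [ 0.4385 -0.3168  0.17    1.6519] F [ 1.   0.9 -4.5] w 0.0213 gf 110.4 j [ 0.86  0.36 -0.43  1.91  0.19  0.9   0.42]
0.78 [126.2, 148.8, 259.9, 171.1]
(array([ 0.25961097,  0.02405261, -0.04915221]), np.float64(0.28697365522384644))
(array([ 0.21435085, -0.01884374, -0.0421155 ]), np.float64(0.2963017225265503))
t 0.77 [316.6, 246.3, 377.7, 260.6] 188
s 0.8 [161.0, 182.2, 240.4, 214.4] 871
s 0.65 [237.8, 269.4, 267.3, 291.3] 539
(array([ 0.43519173, -0.26360062,  0.08290692]), np.float64(0.13745421171188354))
(array([ 0.42950631, -0.26299577,  0.08054873]), np.float64(0.686528205871582))
```

play_rows([
  [[1,0,0,0.1,0],[1,0,0,0.2,0],[1,0,0,0.3,0],[1,0,0,0.4,0],[1,0,0,0.46,0],[1,0,0,0.52,0],[1,0,0,0.52,0]],
])

```text
clock: 63.73
tcp_pos: [0.4389, -0.3147, 0.0639]
orientation: [-2.125, -2.31, 0.0]
contact_force: [-0.2, 0.7, -4.8]
grip_width: 0.0212
gripper_force: 110.5
```

play_rows([
  [[1,0,0,0,0],[1,0,0,0.02,0],[1,0,0,0.04,0],[1,0,0,0.06,0],[1,0,0,0.08,0],[1,0,0,0.1,0],[1,0,0,0.12,0],[1,0,0,0.14,0],[1,0,0,0.16,0],[1,0,0,0.18,0],[1,0,0,0.19,0],[1,0,0,0.19,0]],
], grip_force=20)

```text
clock: 64.73
tcp_pos: [0.439, -0.3153, 0.027]
orientation: [-2.125, -2.312, 0.001]
contact_force: [0.5, -1.9, 0.8]
grip_width: 0.0211
gripper_force: 110.6
```

```bash
python3 - <<'E'
from vis import *
rep();s=state()
fs=viewer.grab_frame("scene")
d=viewer.trace(fs,"bar")[0];print(d["score"],d["rect"])
print(barfit([(fs,d["pixels"],None)],s[:3],s[3],loc=-.05,off=.011,p0=.03))
E
```

```text
t 64.73 pose [ 0.439  -0.3153  0.027   1.6547] F [ 0.5 -1.9  0.8] w 0.0211 gf 110.6 j [ 0.79  0.57 -0.35  2.    0.32  0.62  0.3 ]Traceback (most recent call last):
  File "<stdin>", line 4, in <module>
IndexError: list index out of range
```

play_rows([
  [[0.4,0,0,0,0],[0.3,0,0,0,0],[0,0,0,0,0],[0,0,0,0,0],[0,0,0,-0.15,0],[0,0,0,-0.3,0],[0,0,0,-0.45,0],[0,0,0,-0.6,0],[0,0,0,-0.75,0],[0,0,0,-0.9,0],[0,0,0,-0.9,0]],
])

```text
clock: 65.75
tcp_pos: [0.4427, -0.3169, 0.2138]
orientation: [2.12, 2.305, 0.002]
contact_force: [0.7, 0.6, 0.1]
grip_width: 0.0425
gripper_force: 0.0
```

```bash
python3 - <<'E'
from vis import *
rep();s=state();o=get_obs()
fs=viewer.grab_frame("scene");ft=viewer.grab_frame("top");fw=viewer.grab_frame("wrist")
for n,f,oo in(("s",fs,None),("t",ft,None),("w",fw,o)):
    D=viewer.trace(f,"bar")
    for d in D[:1]: print(n,d["score"],d["rect"],[np.round(e,4).tolist() for e in fit("bar",[(f,d["pixels"],oo)],[.4352,-.264,.085],.03)])
json.dump([.440,-.315,.206,np.pi/2+.085],open("cmd.json","w"))
P=np.array([.5165,-.4588])
print("raise")
for n in("riser1",):
  for f in(fs,ft):
    for d in viewer.trace(f,n)[:5]: print(round(d["score"],2),d["rect"])
E
```

```text
t 65.75 pose [ 0.4427 -0.3169  0.2138  1.6544] F [0.7 0.6 0.1] w 0.0425 gf 0.0 j [ 0.88  0.31 -0.45  1.87  0.16  0.98  0.44]
s 0.62 [139.3, 189.3, 260.0, 203.9] [[0.4319, -0.2672, 0.0679], 0.1891]
t 0.71 [291.0, 241.7, 383.0, 258.1] [[0.4348, -0.259, 0.0889], 0.3059]
w 0.8 [260.4, 0.0, 295.7, 309.8] [[0.4395, -0.2673, 0.0758], 0.0308]
raise
0.94 [323.5, 259.1, 349.3, 282.2]
0.86 [318.0, 212.7, 340.1, 231.7]
0.7 [318.9, 241.4, 345.2, 265.4]
0.66 [122.9, 195.2, 130.7, 214.9]
0.61 [318.1, 195.9, 339.8, 222.5]
0.82 [229.2, 154.2, 252.2, 169.4]
0.56 [232.1, 217.0, 249.1, 230.8]
0.5 [230.0, 204.6, 246.8, 216.3]
0.47 [231.2, 171.5, 250.2, 186.3]
```

```bash
python3 - <<'E'
from plan import *
plan([(.49,-.22,.30,1.6,0)],settle=4)
E
```

```text
cmd-meas [ 0.0011  0.0001 -0.0005  0.0012]
[[[0,0.113,0.072,-0.117,0.009],[0,0.226,0.145,-0.235,0.018],[0,0.339,0.217,-0.352,0.027],[0,0.452,0.289,-0.47,0.036],[0,0.452,0.289,-0.47,0.036],[0,0.452,0.289,-0.47,0.036],[0,0.452,0.289,-0.47,0.036],[0,0.452,0.289,-0.47,0.036]]]
```

play_rows([
  [[0,0.113,0.072,-0.117,0.009],[0,0.226,0.145,-0.235,0.018],[0,0.339,0.217,-0.352,0.027],[0,0.452,0.289,-0.47,0.036],[0,0.452,0.289,-0.47,0.036],[0,0.452,0.289,-0.47,0.036],[0,0.452,0.289,-0.47,0.036],[0,0.452,0.289,-0.47,0.036]],
])

```text
clock: 66.82
tcp_pos: [0.4883, -0.2217, 0.3002]
orientation: [-2.192, -2.248, 0.002]
contact_force: [-0.2, 0.3, -0.5]
grip_width: 0.0426
gripper_force: 0.0
```

```bash
python3 - <<'E'
from vis import *
rep();o=get_obs();f=viewer.grab_frame("wrist")
d=viewer.trace(f,"bar")[0];print(d["score"],d["rect"])
for z in(.024,.03,.036,.046): print(z,[np.round(e,4).tolist() for e in fit("bar",[(f,d["pixels"],o)],[.4352,-.264,.085],z)])
h=cv2.cvtColor(f["pixels"],cv2.COLOR_RGB2HSV);m=((h[...,0]<8)|(h[...,0]>172))&(h[...,1]>140)&(h[...,2]>40)
k,l,s,c=cv2.connectedComponentsWithStats(m.astype(np.uint8))
for i in range(1,k):
    if s[i,4]>30: print(s[i],c[i].round(0),onz(f,[c[i]],.04,o)[0].round(3))
# expected cradle-wall tops
for r0 in((.4352,-.264,.083),):
    for sy in(-.1,.1):
        print(sy,proj(f,place(np.array([[-.0215,sy,.046],[.0215,sy,.046]]),*r0),o).round(0).tolist())
E
```

```text
t 66.82 pose [ 0.4883 -0.2217  0.3002  1.596 ] F [-0.2  0.3 -0.5] w 0.0426 gf 0.0 j [ 0.74  0.23 -0.5   1.77  0.12  1.17  0.23]
0.69 [204.7, 28.9, 256.4, 335.3]
0.024 [[0.4351, -0.2647, 0.0753], 0.0423]
0.03 [[0.4359, -0.265, 0.075], 0.0394]
0.036 [[0.4368, -0.2655, 0.0758], 0.0541]
0.046 [[0.4386, -0.2674, 0.0757], 0.0875]
[ 234   99   27  184 1332] [246. 188.] [ 0.453 -0.251  0.04 ]
[198 100  15  20 245] [205. 110.] [ 0.409 -0.164  0.04 ]
[  80  212   63   68 1494] [111. 244.] [ 0.29  -0.326  0.04 ]
[309 361  18  17 244] [318. 369.] [ 0.552 -0.504  0.04 ]
-0.1 [[220.0, 279.0], [255.0, 277.0]]
0.1 [[201.0, 112.0], [240.0, 109.0]]
```

The bar is seated: z = 0.03 fits best, and it lies within 1 mm and 0.01 rad of the rest. Last is the switch to blue.

```bash
python3 - <<'E'
from plan import *
json.dump([.49,-.22,.30,1.6],open("cmd.json","w"))
y=np.array([-np.sin(.205),np.cos(.205)]);P=np.array([.5165,-.4588]);ps=.205+np.pi/2
G=lambda a:(*(P+.067*np.sin(a)*y),.04+.067*np.cos(a)-.019)
plan([(*P,.22,ps,-.3),(*P,.088,None,-.3,5),(*P,.088,None,-.3,1),(*P,.088,None,1,5)])
print();plan([(*G(a),None,1,3) for a in(.2,.4,.64)]+[(*G(.64),None,1,2),(*G(.6),None,-.3,4),(*G(.6)[:2],.25,None,-.3)])
E
```

```text
cmd-meas [ 0.0016  0.0017 -0.0004  0.0042]
[[[-0.3,-0.171,0.014,0.057,-0.016],[-0.3,-0.342,0.028,0.114,-0.032],[-0.3,-0.513,0.042,0.171,-0.048],[-0.3,-0.684,0.056,0.229,-0.064],[-0.3,-0.855,0.07,0.286,-0.08]]]
[[[-0.3,-0.172,-0.008,0.057,-0.016],[-0.3,-0.343,-0.016,0.114,-0.032],[-0.3,-0.343,-0.016,0.114,-0.032],[-0.3,-0.343,-0.016,0.246,-0.032],[-0.3,-0.343,-0.016,0.378,-0.032],[-0.3,-0.343,-0.016,0.51,-0.032],[-0.3,-0.343,-0.016,0.642,-0.032],[-0.3,-0.343,-0.016,0.774,-0.032],[-0.3,-0.343,-0.016,0.774,-0.032],[1,-0.343,-0.016,0.774,-0.032],[1,-0.343,-0.016,0.774,-0.032],[1,-0.343,-0.016,0.774,-0.032]]]
[[[1,-0,0,-0,0],[1,-0,0,-0,0]]]

cmd-meas [ 0.028  -0.2371 -0.2124  0.1802]
CHECK CMD
[[[1,0.022,0,0.002,-0],[1,0.044,0,0.004,-0],[1,0.066,0,0.007,-0],[1,0.088,0,0.013,-0],[1,0.109,0,0.02,-0],[1,0.13,0,0.026,-0],[1,0.154,0,0.04,-0],[1,0.177,0,0.053,-0],[1,0.2,0,0.066,-0],[1,0.2,0,0.066,-0],[1,0.2,0,0.066,-0],[-0.3,0.197,0,0.064,-0]]]
[[[-0.3,-0.003,0,-0.002,-0],[-0.3,-0.005,0,-0.004,-0],[-0.3,-0.008,0,-0.005,-0],[-0.3,-0.008,0,-0.179,-0],[-0.3,-0.008,0,-0.353,-0],[-0.3,-0.008,0,-0.527,-0],[-0.3,-0.008,0,-0.7,-0],[-0.3,-0.008,0,-0.874,-0],[-0.3,-0.008,0,-0.874,-0]]]
```

play_rows([
  [[-0.3,-0.171,0.014,0.057,-0.016],[-0.3,-0.342,0.028,0.114,-0.032],[-0.3,-0.513,0.042,0.171,-0.048],[-0.3,-0.684,0.056,0.229,-0.064],[-0.3,-0.855,0.07,0.286,-0.08]],
], grip_force=40)

```text
clock: 67.33
tcp_pos: [0.5071, -0.3935, 0.243]
orientation: [-2.045, -2.383, 0.001]
contact_force: [1.4, 0.4, -0.2]
grip_width: 0.0553
gripper_force: 0.0
```

play_rows([
  [[-0.3,-0.172,-0.008,0.057,-0.016],[-0.3,-0.343,-0.016,0.114,-0.032],[-0.3,-0.343,-0.016,0.114,-0.032],[-0.3,-0.343,-0.016,0.246,-0.032],[-0.3,-0.343,-0.016,0.378,-0.032],[-0.3,-0.343,-0.016,0.51,-0.032],[-0.3,-0.343,-0.016,0.642,-0.032],[-0.3,-0.343,-0.016,0.774,-0.032],[-0.3,-0.343,-0.016,0.774,-0.032],[1,-0.343,-0.016,0.774,-0.032],[1,-0.343,-0.016,0.774,-0.032],[1,-0.343,-0.016,0.774,-0.032]],
])

```text
clock: 68.33
tcp_pos: [0.5167, -0.4604, 0.0919]
orientation: [1.983, 2.432, 0.001]
contact_force: [11.9, 3.9, 2.5]
grip_width: 0.0199
gripper_force: 7.7
```

play_rows([
  [[1,0,0,0,0],[1,0,0,0,0]],
])

```text
clock: 68.5
tcp_pos: [0.5178, -0.46, 0.0921]
orientation: [1.981, 2.431, 0.002]
contact_force: [4.8, 0.5, 1.6]
grip_width: 0.0177
gripper_force: 42.5
```

play_rows([
  [[1,0.022,0,0.002,0],[1,0.044,0,0.004,0],[1,0.066,0,0.007,0],[1,0.088,0,0.013,0],[1,0.109,0,0.02,0],[1,0.13,0,0.026,0],[1,0.154,0,0.04,0],[1,0.177,0,0.053,0],[1,0.2,0,0.066,0],[1,0.2,0,0.066,0],[1,0.2,0,0.066,0],[-0.3,0.197,0,0.064,0]],
])

```text
clock: 69.5
tcp_pos: [0.5089, -0.4221, 0.0796]
orientation: [1.982, 2.432, -0.001]
contact_force: [-1.0, 0.9, -0.6]
grip_width: 0.0282
gripper_force: 0.0
```

play_rows([
  [[-0.3,-0.003,0,-0.002,0],[-0.3,-0.005,0,-0.004,0],[-0.3,-0.008,0,-0.005,0],[-0.3,-0.008,0,-0.179,0],[-0.3,-0.008,0,-0.353,0],[-0.3,-0.008,0,-0.527,0],[-0.3,-0.008,0,-0.7,0],[-0.3,-0.008,0,-0.874,0],[-0.3,-0.008,0,-0.874,0]],
])

```text
clock: 70.25
tcp_pos: [0.5108, -0.4242, 0.2597]
orientation: [1.978, 2.426, 0.001]
contact_force: [1.5, -0.2, 0.5]
grip_width: 0.0559
gripper_force: 0.0
```

play_rows([
  [[-0.3,-0.2,0,-0.1,0],[-0.3,-0.4,0,-0.1,0],[-0.3,-0.4,0,-0.1,0],[-0.3,-0.4,0,-0.1,0],[-0.3,-0.4,0,-0.1,0]],
])

```text
clock: 70.67
tcp_pos: [0.5236, -0.5005, 0.2705]
orientation: [-1.984, -2.433, -0.001]
contact_force: [1.4, 0.6, -0.1]
grip_width: 0.0555
gripper_force: 0.0
```

```bash
python3 - <<'E'
from vis import *
rep();o=get_obs();f=viewer.grab_frame("wrist");d=viewer.trace(f,"selector")[0];print(d["score"],d["rect"])
y=np.array([-np.sin(.205),np.cos(.205)]);x=np.array([np.cos(.205),np.sin(.205)]);P=np.array([.5165,-.4588])
def box_px(a):
    ax=np.r_[np.sin(a)*y,np.cos(a)];n=np.r_[np.cos(a)*y,-np.sin(a)];b=np.r_[P,.04]
    q=proj(f,[b+ax*l+n*s+np.r_[x,0]*t for l in(.046,.088) for s in(-.009,.009) for t in(-.009,.009)],o);return np.r_[q.min(0),q.max(0)].round(1)
for a in(0,.4,.5,.6): print(a,box_px(a))
d=viewer.trace(f,"bar")
if d: print("bar",[np.round(e,4).tolist() for e in fit("bar",[(f,d[0]["pixels"],o)],[.4359,-.265,.075],.03)],d[0]["rect"])
fs=viewer.grab_frame("scene");ft=viewer.grab_frame("top")
for f in(fs,ft):
    for n in("riser1","jar","tub","reagent","syringe"):
        for d in viewer.trace(f,n)[:4 if n=="riser1" else 1]: print(n,round(d["score"],2),np.round(d["rect"]))
# base front edge: brightness columns at scene? compare mask rect
    for d in viewer.trace(f,"pumpbase")[:1]: print("base",d["rect"])
E
```

```text
t 70.67 pose [ 0.5236 -0.5005  0.2705  1.7734] F [ 1.4  0.6 -0.1] w 0.0555 gf 0.0 j [ 0.93  0.57 -0.4   1.35  0.22  1.27  0.72]
0.74 [268.0, 74.5, 293.2, 128.5]
0 [265.8 122.8 288.9 150. ]
0.4 [265.7  81.8 289.  122.2]
0.5 [265.7  71.9 288.9 116.9]
0.6 [265.8  62.9 288.8 111.7]
bar [[0.4362, -0.265, 0.0721], 0.0304] [203.6, 0.0, 241.1, 101.7]
riser1 0.83 [323. 259. 348. 283.]
riser1 0.7 [320. 239. 344. 266.]
riser1 0.64 [318. 197. 340. 218.]
riser1 0.58 [320. 213. 340. 230.]
jar 0.83 [289. 164. 312. 197.]
tub 0.91 [237. 271. 267. 293.]
reagent 0.9 [298. 278. 314. 306.]
syringe 0.85 [180. 213. 233. 218.]
base [335.9, 183.6, 439.1, 288.3]
riser1 0.68 [228. 152. 248. 171.]
riser1 0.66 [232. 172. 251. 189.]
riser1 0.59 [233. 219. 244. 229.]
riser1 0.58 [228. 206. 249. 218.]
jar 0.72 [403. 218. 411. 225.]
tub 0.79 [293. 143. 319. 165.]
reagent 0.49 [259. 134. 275. 154.]
syringe 0.71 [327. 222. 367. 235.]
base [152.4, 138.6, 230.9, 236.5]
```

The lever's reading is ambiguous, about 0.48–0.6 rad. I'll nudge it fully over with closed fingers.

```bash
python3 - <<'E'
from plan import *
y=np.array([-np.sin(.205),np.cos(.205)]);P=np.array([.5165,-.4588]);ps=.205+np.pi/2
c=P+(.067*np.sin(.6)-.08)*y;json.dump([*c,.27,ps],open("cmd.json","w"))
q=lambda a:P+a*y
plan([(*q(-.025),.15,None,1),(*q(-.025),.082,None,1,4),(*q(.012),.082,None,1,7)])
print();plan([(*q(.012),.082,None,1,2),(*q(-.025),.082,None,1,3),(*q(-.043),.27,None,1)],settle=3)
E
```

```text
cmd-meas [ 0.0011  0.0008 -0.0017  0.0021]
[[[1,0.021,-0,0.15,-0],[1,0.043,-0,0.3,-0],[1,0.064,0,0.45,-0],[1,0.086,0,0.6,-0],[1,0.086,0,0.6,-0],[1,0.086,0,0.685,-0],[1,0.086,0,0.77,-0],[1,0.086,0,0.855,-0],[1,0.086,0,0.94,-0],[1,0.112,0,0.94,-0],[1,0.139,0,0.94,-0],[1,0.165,0,0.94,-0]]]
[[[1,0.027,-0,0,-0],[1,0.053,-0,0,-0],[1,0.079,0,0,-0],[1,0.106,0,0,-0]]]

cmd-meas [-0.0099  0.0538 -0.1897  0.0021]
CHECK CMD
[[[1,-0,0,-0,-0],[1,-0,0,0,-0],[1,-0.062,0,0,-0],[1,-0.123,-0,0,-0],[1,-0.185,0,0,-0],[1,-0.203,0,-0.188,-0],[1,-0.221,-0,-0.376,-0],[1,-0.239,0,-0.564,-0],[1,-0.257,-0,-0.752,-0],[1,-0.275,0,-0.94,-0],[1,-0.275,0,-0.94,-0],[1,-0.275,0,-0.94,-0]]]
[[[1,-0,0,-0,-0]]]
```

play_rows([
  [[1,0.021,0,0.15,0],[1,0.043,0,0.3,0],[1,0.064,0,0.45,0],[1,0.086,0,0.6,0],[1,0.086,0,0.6,0],[1,0.086,0,0.685,0],[1,0.086,0,0.77,0],[1,0.086,0,0.855,0],[1,0.086,0,0.94,0],[1,0.112,0,0.94,0],[1,0.139,0,0.94,0],[1,0.165,0,0.94,0]],
])

```text
clock: 72.52
tcp_pos: [0.5182, -0.4685, 0.0857]
orientation: [1.984, 2.433, 0.0]
contact_force: [0.1, -0.5, -0.6]
grip_width: 0.0005
gripper_force: 0.0
```

play_rows([
  [[1,0.027,0,0,0],[1,0.053,0,0,0],[1,0.079,0,0,0],[1,0.106,0,0,0],[1,0.106,0,0,0]],
])

```text
clock: 72.93
tcp_pos: [0.5132, -0.4474, 0.0845]
orientation: [1.984, 2.435, -0.001]
contact_force: [0.8, -0.3, 1.0]
grip_width: -0.0002
gripper_force: 0.7
```

play_rows([
  [[1,0.015,0,0,0],[1,0.03,0,0,0],[1,0.045,0,0,0],[1,0.045,0,0,0],[1,0.045,0,0,0]],
])

```text
clock: 73.35
tcp_pos: [0.5124, -0.4458, 0.0859]
orientation: [1.982, 2.423, -0.006]
contact_force: [4.4, -14.3, 1.0]
grip_width: 0.0001
gripper_force: 6.2
```

```bash
python3 -c "
from plan import *
rep()"
```

```text
t 73.35 pose [ 0.5124 -0.4458  0.0859  1.7702] F [  4.4 -14.3   1. ] w 0.0001 gf 6.2 j [ 0.88  0.66 -0.37  1.64  0.3   0.88  0.59]
```

It holds 14 N without moving, so the lever is on its blue end stop. I'll back off and hand in.

play_rows([
  [[1,-0.08,0,0,0],[1,-0.16,0,0,0],[1,-0.24,0,0,0],[1,-0.24,0,-0.19,0],[1,-0.24,0,-0.38,0],[1,-0.24,0,-0.57,0],[1,-0.24,0,-0.76,0],[1,-0.24,0,-0.94,0],[1,-0.24,0,-0.94,0],[1,-0.24,0,-0.94,0],[1,-0.24,0,-0.94,0]],
])

```text
clock: 74.27
tcp_pos: [0.5205, -0.4854, 0.2709]
orientation: [-1.984, -2.434, -0.0]
contact_force: [0.3, 0.0, -0.7]
grip_width: 0.0
gripper_force: 0.0
```

```bash
python3 - <<'E'
from vis import *
rep();o=get_obs();f=viewer.grab_frame("wrist");print(viewer.trace(f,"selector")[0]["rect"])
d=viewer.trace(f,"bar")
if d: print("bar",[np.round(e,4).tolist() for e in fit("bar",[(f,d[0]["pixels"],o)],[.4359,-.265,.075],.03)])
print(r.hand_in())
E
```

```text
t 74.27 pose [ 0.5205 -0.4854  0.2709  1.7739] F [ 0.3  0.  -0.7] w 0.0 gf 0.0 j [ 0.93  0.54 -0.41  1.39  0.22  1.26  0.71]
[269.0, 83.6, 290.3, 142.2]
bar [[0.4355, -0.265, 0.08], 0.0337]
the job is handed in; nothing more can be done
None
```

I handed the job in at 74 s, with no verdict returned: the base was let down onto all four risers (one was knocked aside and reseated), the bar fits its rest to about 1 mm, and the switch was pushed to its blue end stop (14 N, no movement); I didn't measure the base angle directly.

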